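# Set cutter spindles flat-up in the clamping nest

## Task

At the key-cutting bench, swing the yellow hold-down bar of the blue nest right back, then lay every dark spindle from the green mat in a compartment of its own in the nest, its bright machined flat facing straight up and the flat end towards the red wall; the stand with the vee rests is there for turning a spindle in steps. Then swing the bar over again so that it lies down on the flats, and leave the grease tin, key box and screwdriver where they are.

Things in the scene. Friction and masses are not known exactly. Their poses are not given: they have to be found in the camera images.
- spindle0_mid (a point): Middle of the axis of a dark steel cutter spindle (None if absent; 2 or 3 are there): round bar, 30 mm diameter, 150 mm long, 0.35 to 0.6 kg. Own x runs along its axis to the end with the flat, own z is the way the flat faces (up when rightly laid). It starts on the green mat, axis 19 mm above the table, and can roll.
- spindle0_flat (a point): Middle of that spindle's bright flat (own x +55, z +10 mm from spindle0_mid, same axes), or None. The flat is 40 mm long (own x +35 to +75 mm), 22 mm wide, 10 mm off the axis; the rest of the bar is fully round.
- spindle1_mid (a point): Middle of the axis of a dark steel cutter spindle (None if absent; 2 or 3 are there): round bar, 30 mm diameter, 150 mm long, 0.35 to 0.6 kg. Own x runs along its axis to the end with the flat, own z is the way the flat faces (up when rightly laid). It starts on the green mat, axis 19 mm above the table, and can roll.
- spindle1_flat (a point): Middle of that spindle's bright flat (own x +55, z +10 mm from spindle1_mid, same axes), or None. The flat is 40 mm long (own x +35 to +75 mm), 22 mm wide, 10 mm off the axis; the rest of the bar is fully round.
- spindle2_mid (a point): Middle of the axis of a dark steel cutter spindle (None if absent; 2 or 3 are there): round bar, 30 mm diameter, 150 mm long, 0.35 to 0.6 kg. Own x runs along its axis to the end with the flat, own z is the way the flat faces (up when rightly laid). It starts on the green mat, axis 19 mm above the table, and can roll.
- spindle2_flat (a point): Middle of that spindle's bright flat (own x +55, z +10 mm from spindle2_mid, same axes), or None. The flat is 40 mm long (own x +35 to +75 mm), 22 mm wide, 10 mm off the axis; the rest of the bar is fully round.
- nest: Blue fixed nest, base 225 x 262 x 8 mm. Origin on the table under the middle compartment; x runs along the compartments to their red end wall, y across, z up. Three compartments 75 mm apart in y, 166 mm long between end walls 38 mm high (inner faces at x -83 and +83 mm), parted by 3 mm walls 34 mm high.
- nest_seat0 (a point): Where the middle of a spindle lies when laid in compartment 0 (nest y -75 mm, 40 mm above the table); axes as the nest's. Two steel vee rests 8 mm thick at x -28 and +28 mm (tops 37 mm above the table) carry the spindle; between them is free room for fingers down to 8 mm above the table.
- nest_seat1 (a point): Where the middle of a spindle lies when laid in compartment 1 (nest y +0 mm, 40 mm above the table); axes as the nest's. Two steel vee rests 8 mm thick at x -28 and +28 mm (tops 37 mm above the table) carry the spindle; between them is free room for fingers down to 8 mm above the table.
- nest_seat2 (a point): Where the middle of a spindle lies when laid in compartment 2 (nest y +75 mm, 40 mm above the table); axes as the nest's. Two steel vee rests 8 mm thick at x -28 and +28 mm (tops 37 mm above the table) carry the spindle; between them is free room for fingers down to 8 mm above the table.
- bar (a joint): Angle of the yellow hold-down bar (0.30 kg), hinged about the nest's y at its +x end. 0: fully down (start); about 0.03 on upward flats, over 0.09 on a round part; 1.75: stop, swung right back beyond the red wall. It falls by its own weight to either side of its balance, about 1.25. Down, its 20 mm wide beam crosses all compartments at nest x +58 mm.
- bar_handle (a point): Middle of the bar's black round handle, 14 mm diameter, 140 mm long, along the nest's y; free to grip within 50 mm of its middle. With the bar down it is 57 mm to the -x side of the hinge line and 100 mm above the table (45 mm above the hinge line, 50 mm above the yellow beam's underside); it turns with the bar.
- bar_hinge (a point): Point on the bar's hinge line (which runs along the nest's y): nest x +115 mm, 55 mm above the table, in the nest's middle plane; axes as the nest's.
- stand_seat (a point): Turning stand, fixed: green base 110 x 90 x 10 mm, two steel vee rests 8 mm thick, 56 mm apart. The point is where the middle of a spindle lies when it rests there, along this point's x (either way round), 80 mm above the table. The 48 mm between the rests is free: room to grip the spindle there even with the gripper tilted sideways by 40 degrees.
- mat: Green flat work mat, 310 x 220 x 4 mm, fixed, origin under its middle. One spindle at most in each of three lanes, about along the mat's y, either way round, lane middles at x -100, 0 and +100 mm. Low ribs (6 mm wide, tops 18 mm above the table) part and bound the lanes at x -150, -50, +50 and +150 mm, only from 43 to 109 mm either side of the mat's middle line; between, fingers have room.
- tin: Yellow grease tin, 64 mm diameter, 45 mm high, origin under its middle. Leave alone.
- keybox: Open green box for key blanks, 100 x 140 x 45 mm, origin under its middle. Leave alone.
- driver: Screwdriver lying on the bench. Leave alone.
Mind the look-alikes: they are no part of the job. What is shaped like the part that bears spindle1_mid but pink or turquoise is not meant.

How it is judged (in metres and radians):
On the way, in this order (a step that is already met when the one before it is completed fails the run):
1. the hold-down bar is swung right back (value of joint bar above 1.5 rad), for 0.2 s.
2. with the bar back, every spindle lies in a compartment, flat up, flat end to the red wall (value of joint bar above 1.2 rad and ((horizontal distance between spindle0_mid and nest_seat0 below 0.012 m and z of spindle0_mid in the frame of nest_seat0 between -0.004 and 0.004 m) or (horizontal distance between spindle0_mid and nest_seat1 below 0.012 m and z of spindle0_mid in the frame of nest_seat1 between -0.004 and 0.004 m) or (horizontal distance between spindle0_mid and nest_seat2 below 0.012 m and z of spindle0_mid in the frame of nest_seat2 between -0.004 and 0.004 m)) and x of each of spindle0_flat, spindle1_flat, spindle2_flat in the frame of nest above 0.04 m and angle between each of spindle0_mid, spindle1_mid, spindle2_mid's own z axis and vertical below 0.21 rad and angle between the x axis of each of spindle0_mid, spindle1_mid, spindle2_mid and the x axis of nest, either way round below 0.1 rad and ((horizontal distance between spindle1_mid and nest_seat0 below 0.012 m and z of spindle1_mid in the frame of nest_seat0 between -0.004 and 0.004 m) or (horizontal distance between spindle1_mid and nest_seat1 below 0.012 m and z of spindle1_mid in the frame of nest_seat1 between -0.004 and 0.004 m) or (horizontal distance between spindle1_mid and nest_seat2 below 0.012 m and z of spindle1_mid in the frame of nest_seat2 between -0.004 and 0.004 m)) and ((horizontal distance between spindle2_mid and nest_seat0 below 0.012 m and z of spindle2_mid in the frame of nest_seat0 between -0.004 and 0.004 m) or (horizontal distance between spindle2_mid and nest_seat1 below 0.012 m and z of spindle2_mid in the frame of nest_seat1 between -0.004 and 0.004 m) or (horizontal distance between spindle2_mid and nest_seat2 below 0.012 m and z of spindle2_mid in the frame of nest_seat2 between -0.004 and 0.004 m))), for 0.2 s.
At the end, for the whole second after the job is handed in: Every spindle present rests in the vees of a compartment (its middle within 12 mm of the seat, height within 4 mm, along the compartment within 0.10 rad), flat end towards the red wall and flat facing up within 0.21 rad (12 degrees); the bar is down on the flats (joint below 0.07 rad); all at rest (((horizontal distance between spindle0_mid and nest_seat0 below 0.012 m and z of spindle0_mid in the frame of nest_seat0 between -0.004 and 0.004 m) or (horizontal distance between spindle0_mid and nest_seat1 below 0.012 m and z of spindle0_mid in the frame of nest_seat1 between -0.004 and 0.004 m) or (horizontal distance between spindle0_mid and nest_seat2 below 0.012 m and z of spindle0_mid in the frame of nest_seat2 between -0.004 and 0.004 m)) and x of each of spindle0_flat, spindle1_flat, spindle2_flat in the frame of nest above 0.04 m and angle between each of spindle0_mid, spindle1_mid, spindle2_mid's own z axis and vertical below 0.21 rad and angle between the x axis of each of spindle0_mid, spindle1_mid, spindle2_mid and the x axis of nest, either way round below 0.1 rad and ((horizontal distance between spindle1_mid and nest_seat0 below 0.012 m and z of spindle1_mid in the frame of nest_seat0 between -0.004 and 0.004 m) or (horizontal distance between spindle1_mid and nest_seat1 below 0.012 m and z of spindle1_mid in the frame of nest_seat1 between -0.004 and 0.004 m) or (horizontal distance between spindle1_mid and nest_seat2 below 0.012 m and z of spindle1_mid in the frame of nest_seat2 between -0.004 and 0.004 m)) and ((horizontal distance between spindle2_mid and nest_seat0 below 0.012 m and z of spindle2_mid in the frame of nest_seat0 between -0.004 and 0.004 m) or (horizontal distance between spindle2_mid and nest_seat1 below 0.012 m and z of spindle2_mid in the frame of nest_seat1 between -0.004 and 0.004 m) or (horizontal distance between spindle2_mid and nest_seat2 below 0.012 m and z of spindle2_mid in the frame of nest_seat2 between -0.004 and 0.004 m)) and value of joint bar below 0.07 rad and linear speed of each of spindle0, spindle1, spindle2 below 0.02 m/s); the robot touches nothing.
It fails at once if the grease tin is disturbed (moved more than 50 mm) (distance of tin from where it was at the start of the episode above 0.05 m).
It fails at once if the key box is disturbed (moved more than 50 mm) (distance of keybox from where it was at the start of the episode above 0.05 m).
It fails at once if the screwdriver is disturbed (moved more than 50 mm) (distance of driver from where it was at the start of the episode above 0.05 m).
Of spindle0, spindle1, spindle2 only 2 to 3 are there at a start; the rules pass over those that are not, and their reading is None.
At some moment in a run one of spindle0, spindle1, spindle2 may be knocked a few centimetres aside while the robot is not near it.
Once in a run the grip may slacken for a moment while it holds something.
It also fails if it takes over 210 s, if anything falls off the work surface, if the arm or the gripper's body presses on something with over 40 N, if the wrist force passes 120 N, or if a joint passes its speed limit or range.

## Robot

A 7-joint arm with a two-finger parallel gripper is mounted at the origin on the work surface. World frame = base frame: x ahead of the robot, y to its left, z up, the work surface at z = 0. Lengths are in mm, angles in rad, forces in N, time in s.
With the tool pointing down it reaches from about 400 to 850 mm from the base axis. Payload 4.4 kg.
Tool frame: the origin (TCP) lies at the very end of the fingers, on their centre line; the grasp point (between the pads) lies 19 mm behind it; z points along the fingers, y is the direction in which the jaws open and shut (so a half turn about z gives the same grasp; the last joint's range is limited). The gripper opens to 94 mm and grips with 3 to 60 N. Pads are 16 mm wide; open, the fingers measure 119 mm over their backs; the gripper's body (75 mm by 177 mm) begins 78 mm behind the grasp point.
Start: joints at [-1.237, 0.628, 0.038, 1.517, -0.027, 0.996, -0.02], TCP at [252.98, 598.765, 205.478] pointing down, gripper open.
Joint ranges: [-3.06, 3.06], [-0.37, 2.12], [-1.25, 1.32], [0.18, 2.47], [-1.1, 4.24], [0.23, 1.98], [-2.94, 2.94]. Speed limits (rad/s): [2.57, 2.57, 3.14, 3.14, 3.14, 3.14, 3.14].

## Interface

Orientations are given as a unit quaternion [x, y, z, w].
In Python, from workcell import manip, optics, workorder gives the robot as it stands. The module is installed in compiled form; this text tells all that it offers.
- The arm moves only by the tool drive_tool, never from a script. Its argument "series" is a list of rows, each an object of numbers: "jaw": the closure, from 0 (fully open) to 1 (shut); "tx", "ty", "tz": the shift along the tool's x, y, z in mm; "wx", "wy", "wz": the turn, a rotation vector about the tool's x, y, z in rad. In form: [{"jaw": .., "tx": .., "ty": .., "tz": .., "wx": .., "wy": .., "wz": ..}, ...]. A call has 1 to 8 rows; each row is the pose to reach, as a shift and turn from the pose measured when the call began, along the tool's axes at that moment; what a row does not reach only later rows make up. A row lasts 1/8 s, in which the tool goes at most 62.5 mm and 10.7 degrees, less where a joint would pass 70% of its speed; a pose out of reach is approached as far as the arm can. A call with a gripper value outside its range is refused whole. The fingers move at their own pace and stop on an object; the grip force is fixed at half the most. Time passes only in rows, so rows that repeat a pose let the fingers close. It gives the time, the measured TCP pose, the force and the opening at its end, in the units of the state.
- manip.get_state(): the state, without advancing time (a new reading comes with each control period).
- optics.grab_frame(name): name is "side" or "top" or "wrist"; returns the picture (384x512x3 uint8, blue, green, red); there is no depth.
- optics.camera_params(name): a dict with "vfov" (degrees; the focal length in pixels is half the picture's height over the tangent of half this angle, whatever the lens; pixels are square), "cx", "cy" (the principal point, pixels), "camera_from_world" (4x4, takes a point from world to camera coordinates); the wrist camera has in their place "mount" (4x4, takes a point from camera to tool coordinates, whose origin is the TCP and whose axes are the flange's). Camera axes: x right, y down, z forward; pixel columns grow to the right and rows downward; lengths in mm; the calibration is good to about 2 mm. A picture is of the moment at which its call begins: read the wrist's pose just before it. camera_params takes no time and is no camera call.
- workorder.finish_job(): hands the job in, once; it reports no verdict.
The state is a dict: "time": time; "joint_pos": joint angles; "joint_vel": joint speeds; "joint_torque": joint torques, N m; "tcp_pos": TCP position; "ee_rot": TCP orientation; "force": force on the tool from outside, world axes, zero at the start; "wrist_torque": the same for the moment, N m; "gripper_width": finger opening in mm.
Only numpy, scipy, OpenCV 4.12 (cv2) and the standard library are available. Lean on these libraries where they do the work, as an engineer would, in place of code of your own. Each camera call takes 0.05 s, during which the arm holds its last target.

## Working session

There is one attempt and no reset: what is moved stays moved. The work goes in short steps, Python scripts to look and compute and a tool call to move; the robot and the scene stay as the last step left them, time stands still between calls to the robot, and variables do not carry over. Pictures are saved under pics/ and viewed, and the job is handed in when it is done.

Besides the shell and the picture viewer there is one more tool, called after ">>>" as a command line: name --argument value ..., lists and objects as JSON in quotes. drive_tool: Moves the arm, as the interface text tells. Its arguments: {"type":"object","properties":{"series":{"type":"array"}},"required":["series"]}

```bash
mkdir -p pics
cat > h.py <<'E'
import numpy as np, cv2
from workcell import manip, optics, workorder
from scipy.spatial.transform import Rotation as R
def save(n,im): cv2.imwrite('pics/'+n+'.png',im)
def K(p): 
    f=384/2/np.tan(np.radians(p['vfov'])/2); return f,p['cx'],p['cy']
E
python3 - <<'E'
from h import *
print(manip.get_state())
for n in ('top','side','wrist'):
    print(n,optics.camera_params(n))
    save(n+'0',optics.grab_frame(n))
E
```

```text
{'time': 0.0, 'joint_pos': array([-1.23681708,  0.62933911,  0.03844275,  1.51832647, -0.02698372,
        0.99628936, -0.01996804]), 'joint_vel': array([-0.00051805,  0.00059933,  0.00031371, -0.00019305,  0.00210464,
       -0.00112107,  0.00091382]), 'joint_torque': array([-3.15594752e-04, -5.49700534e+01,  1.14303656e+00, -1.86640924e+01,
       -5.22649172e-02,  2.34845630e-02,  1.56811016e-04]), 'tcp_pos': array([252.71633404, 598.15988146, 204.57197068]), 'ee_rot': array([ 1.98540921e-01,  9.80092165e-01, -9.07263565e-04, -1.64849897e-04]), 'force': array([-0.15895315, -0.79047141, -0.43949423]), 'wrist_torque': array([-0.01900192,  0.00346842,  0.00754322]), 'gripper_width': 93.91215141386917}
top {'vfov': 55.28153426116802, 'cx': 260.2134400634339, 'cy': 185.10743359036078, 'camera_from_world': array([[-1.91633790e-02, -9.99590050e-01, -2.12719551e-02,
         1.09515492e+02],
       [-9.95181983e-01,  2.11163690e-02, -9.57440354e-02,
         4.96348293e+02],
       [ 9.61539716e-02,  1.93346872e-02, -9.95178669e-01,
         1.12704681e+03],
       [ 0.00000000e+00,  0.00
[... 238 characters left out ...]
01e+02],
       [-1.14747172e-01,  5.86548250e-01, -8.01744496e-01,
         1.00539422e+02],
       [ 1.23514305e-01, -7.92388707e-01, -5.97381247e-01,
         1.44359118e+03],
       [ 0.00000000e+00,  0.00000000e+00,  0.00000000e+00,
         1.00000000e+00]])}
wrist {'vfov': 65.7495108876151, 'cx': 255.57204072958314, 'cy': 190.9486874060018, 'mount': array([[-6.87601581e-04, -9.62150413e-01, -2.72518093e-01,
         8.00332402e+01],
       [ 9.99999758e-01, -6.90217988e-04, -8.62617688e-05,
        -1.96009143e+00],
       [-1.05100093e-04, -2.72518086e-01,  9.62150654e-01,
        -1.78845640e+02],
       [ 0.00000000e+00,  0.00000000e+00,  0.00000000e+00,
         1.00000000e+00]])}
```

Run:
```python
import cv2
for n in ('top','side','wrist'):
    im=cv2.imread(f'pics/{n}0.png'); cv2.imwrite(f'pics/{n}0b.png',cv2.resize(im,(800,600),interpolation=cv2.INTER_CUBIC))
```

```text
(no output)
```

View pics/top0b.png

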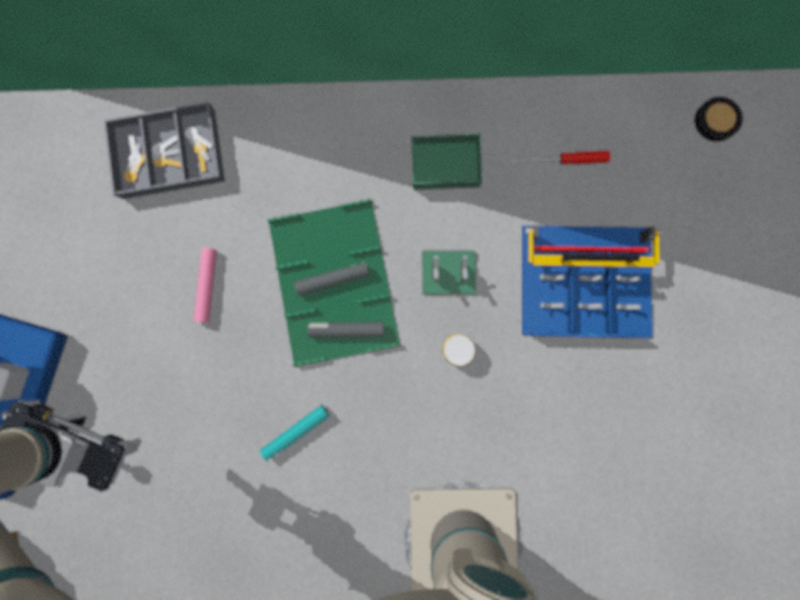

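View pics/side0b.png

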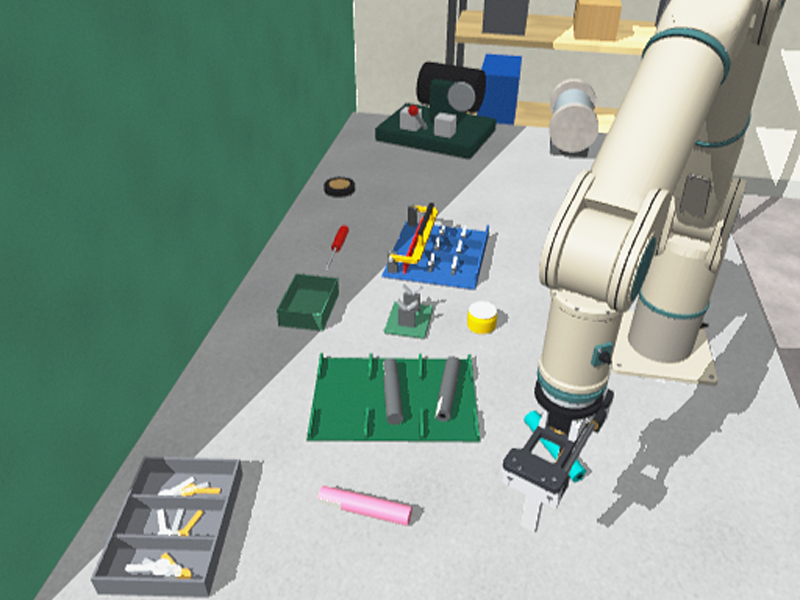

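View pics/wrist0b.png

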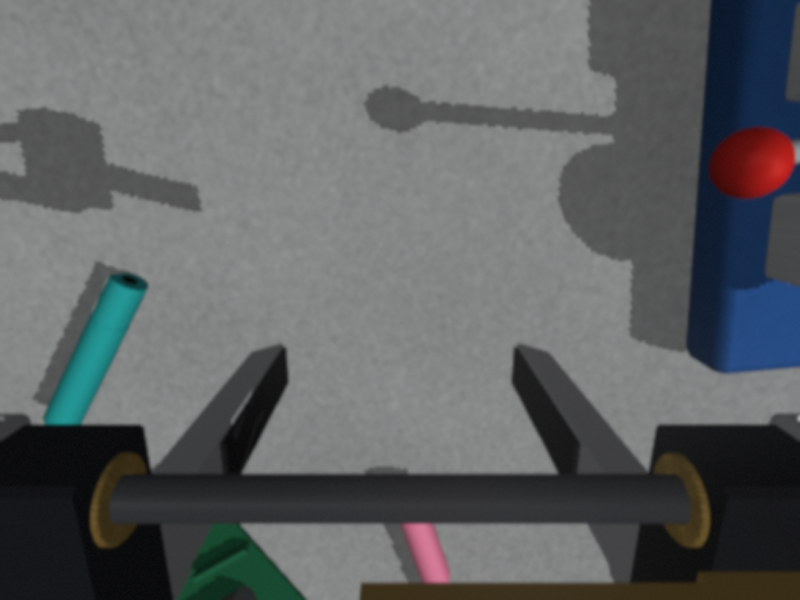

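Top view, in 800 px coordinates:
- **Candidates on the mat:** two dark spindles, at (332,278) and (345,328).
- **Look-alikes to leave:** a pink bar at (205,285) and a turquoise bar at (294,432).
- **Other parts:** nest at (590,283), stand at (449,272), tin at (459,350), green key box at (446,160), driver at (585,157).
- **Also there but not in the job:** grey tray at (165,150) and blue machine at (20,400).

The choice is the two dark bars on the green mat. Next I measure them.

```bash
cat >> h.py <<'E'
def cam(n,st=None):
    p=optics.camera_params(n); f,cx,cy=K(p)
    if n=='wrist':
        st=st or manip.get_state()
        T=np.eye(4); T[:3,:3]=R.from_quat(st['ee_rot']).as_matrix(); T[:3,3]=st['tcp_pos']
        W=T@p['mount']; M=np.linalg.inv(W)
    else: M=p['camera_from_world']
    return M,f,cx,cy
def proj(c,P):
    M,f,cx,cy=c; P=np.atleast_2d(P); q=P@M[:3,:3].T+M[:3,3]
    return np.c_[f*q[:,0]/q[:,2]+cx,f*q[:,1]/q[:,2]+cy]
def ray(c,uv):
    M,f,cx,cy=c; uv=np.atleast_2d(uv).astype(float); d=np.c_[(uv[:,0]-cx)/f,(uv[:,1]-cy)/f,np.ones(len(uv))]@M[:3,:3]
    return -M[:3,:3].T@M[:3,3],d/np.linalg.norm(d,axis=1)[:,None]
def plane(c,uv,z):
    o,d=ray(c,uv); return o+d*((z-o[2])/d[:,2])[:,None]
def mask(im,lo,hi): return cv2.inRange(cv2.cvtColor(im,cv2.COLOR_BGR2HSV),np.array(lo),np.array(hi))
def blobs(m,amin):
    cs,_=cv2.findContours(m,cv2.RETR_EXTERNAL,cv2.CHAIN_APPROX_NONE)
    return sorted([c for c in cs if cv2.contourArea(c)>amin],key=lambda c:-cv2.contourArea(c))
E
python3 - <<'E'
from h import *
im=cv2.imread('pics/top0.png'); c=cam('top')
print('campos',ray(c,[[0,0]])[0])
hsv=cv2.cvtColor(im,cv2.COLOR_BGR2HSV)
for (x,y) in [(332,278),(345,328),(310,327),(320,240),(449,260),(446,160),(540,320),(590,250),(459,350),(531,240)]:
    print((x,y),hsv[int(y/1.5625),int(x/1.5625)])
def go(nm,lo,hi,z,amin=60,fill=False):
    m=mask(im,lo,hi)
    if fill: m=cv2.morphologyEx(m,cv2.MORPH_CLOSE,np.ones((9,9)))
    for b in blobs(m,amin):
        r=cv2.minAreaRect(b); bx=cv2.boxPoints(r); P=plane(c,bx,z)[:,:2]
        print(nm,'px',np.round(r[0]),'ctr',np.round(P.mean(0),1),'sides',np.round([np.linalg.norm(P[1]-P[0]),np.linalg.norm(P[2]-P[1])],1),'ang',np.round(np.degrees([np.arctan2(*(P[1]-P[0])[::-1]),np.arctan2(*(P[2]-P[1])[::-1])]),1))
go('green',(60,110,60),(90,255,200),4,200,True)
go('blue',(100,120,60),(120,255,255),8,200,True)
go('dark',(0,0,30),(180,90,115),19,100)
go('yellow',(20,120,100),(35,255,255),60,20)
E
```

```text
campos [ 387.68553804   77.19842535 1171.46493957]
(332, 278) [101  18 112]
(345, 328) [ 94  16 111]
(310, 327) [ 65  10 149]
(320, 240) [ 76 133 115]
(449, 260) [ 77 102 135]
(446, 160) [ 76 100  89]
(540, 320) [107 171 167]
(590, 250) [179 197 123]
(459, 350) [105   5 213]
(531, 240) [ 25 195 205]
green px [256.  28.] ctr [1028.8  118.8] sides [1720.5  193.2] ang [-91.9 175.2]
green px [213. 181.] ctr [520.4 252.3] sides [217. 304.] ang [ -80.2 -170. ]
green px [286. 102.] ctr [770.6  11.6] sides [126.8  73.7] ang [ -89.1 -179.4]
green px [188. 277.] ctr [215.8 332.9] sides [153.4  25.7] ang [ -55.1 -143.9]
blue px [376. 180.] ctr [ 509.6 -265.9] sides [257.6 223. ] ang [-91.4 176.6]
blue px [ 14. 231.] ctr [371.  888.7] sides [148.7 145.3] ang [ -14.4 -107.3]
dark px [273.  94.] ctr [798.3  63.4] sides [1560.1  332.1] ang [-91.7 175.2]
dark px [ 30. 278.] ctr [224.1 823.6] sides [282.9 316.3] ang [ -56.8 -144.8]
dark px [319. 362.] ctr [-37.9 -67.8] sides [116.2 244.3] ang [ -36.3 -124.5]
dark px [ 23. 358.] ctr [-18.3 834.7] sides [144.6 146.8] ang [  2.9 -90.7]
dark px [385.  93.] ctr [ 787.7 -305.8] sides [148.2 254.2] ang [ -22.2 -113.2]
dark px [212. 178.] ctr [524.5 252. ] sides [155.3  33.5] ang [ -75.2 -164.9]
dark px [221. 212.] ctr [418.3 224.6] sides [157.8  34.5] ang [-91.1 179.1]
dark px [  8. 244.] ctr [329.3 897.6] sides [54.6 75.1] ang [ -91.1 -177.4]
dark px [267. 380.] ctr [-88.   90.6] sides [ 20.1 150.3] ang [ -0.8 -90.6]
dark px [292. 180.] ctr [5.148e+02 5.000e-01] sides [85.3 54. ] ang [-91.3 178.2]
dark px [377. 163.] ctr [ 560.1 -271.4] sides [ 13.4 222.6] ang [ -3.6 -92.6]
dark px [402. 145.] ctr [ 616.6 -350.9] sides [ 42.4 139. ] ang [ -18.4 -107.8]
yellow px [380. 159.] ctr [ 568.2 -267.3] sides [ 69.3 249.5] ang [ -3.  -92.1]
yellow px [ 84. 112.] ctr [735.7 649. ] sides [22.2 16.1] ang [ -91.5 -178.5]
```

```bash
cat >> h.py <<'E'
def Rdown(psi,tilt=0):
    a=np.radians(psi); y=np.array([np.cos(a),np.sin(a),0]); z=np.array([0,0,-1.]); x=np.cross(y,z)
    return np.c_[x,y,z]@R.from_rotvec([np.radians(tilt),0,0]).as_matrix()
def plan(pos,Rt,st=None,ref='tcp'):
    """pos: TCP (or grasp point) target world mm; prints row numbers."""
    st=st or manip.get_state(); R0=R.from_quat(st['ee_rot']).as_matrix()
    pos=np.array(pos,float)
    if ref=='grasp': pos=pos+Rt[:,2]*19
    t=R0.T@(pos-st['tcp_pos']); w=R.from_matrix(R0.T@Rt).as_rotvec()
    print('t',np.round(t,1),'w',np.round(w,4),'dist',round(np.linalg.norm(t)),'ang',round(np.degrees(np.linalg.norm(w)),1))
def stat():
    s=manip.get_state(); M=R.from_quat(s['ee_rot']).as_matrix()
    print('t',round(s['time'],2),'tcp',np.round(s['tcp_pos'],1),'psi',round(np.degrees(np.arctan2(M[1,1],M[0,1])),2),'z',np.round(M[:,2],3),'F',np.round(s['force'],1),'w',round(s['gripper_width'],1),'q',np.round(s['joint_pos'],2))
def yaml(x):pass
E
python3 - <<'E'
from h import *
stat(); plan([480,240,290],Rdown(25))
E
```

```text
t 0.15 tcp [252.8 598.3 204.8] psi 67.09 z [-0.001 -0.001 -1.   ] F [0.  0.6 0.5] w 93.9 q [-1.24  0.63  0.04  1.52 -0.03  1.   -0.02]
t [-348.8 -241.7  -84.9] w [-1.400e-03  5.000e-04  7.346e-01] dist 433 ang 42.1
```

>>> drive_tool --series '[{"jaw": 0,"tx": -349,"ty": -242,"tz": -85,"wx": 0,"wy": 0,"wz": 0.735},{"jaw": 0,"tx": -349,"ty": -242,"tz": -85,"wx": 0,"wy": 0,"wz": 0.735},{"jaw": 0,"tx": -349,"ty": -242,"tz": -85,"wx": 0,"wy": 0,"wz": 0.735},{"jaw": 0,"tx": -349,"ty": -242,"tz": -85,"wx": 0,"wy": 0,"wz": 0.735},{"jaw": 0,"tx": -349,"ty": -242,"tz": -85,"wx": 0,"wy": 0,"wz": 0.735},{"jaw": 0,"tx": -349,"ty": -242,"tz": -85,"wx": 0,"wy": 0,"wz": 0.735},{"jaw": 0,"tx": -349,"ty": -242,"tz": -85,"wx": 0,"wy": 0,"wz": 0.735},{"jaw": 0,"tx": -349,"ty": -242,"tz": -85,"wx": 0,"wy": 0,"wz": 0.735}]'

```text
time: 1.15
tcp_pos: [483.3, 234.3, 291.2]
ee_rot: [0.541, 0.841, -0.0, 0.002]
force: [0.4, 0.0, 0.0]
gripper_width: 93.9
```

Run:
```python
from h import *
stat()
import pickle
st=manip.get_state(); im=optics.grab_frame('wrist'); save('w1',im); pickle.dump(st,open('w1.pkl','wb'))
save('w1b',cv2.resize(im,(800,600),interpolation=cv2.INTER_CUBIC))
plan([570,-268,260],Rdown(-2.5))
```

```text
t 1.15 tcp [483.3 234.3 291.2] psi 24.43 z [ 0.003 -0.003 -1.   ] F [0.4 0.  0. ] w 93.9 q [-0.72  0.39  0.31  1.72 -0.13  1.05  0.05]
t [-496.5 -130.6   31.1] w [-1.000e-04  1.200e-03  4.748e-01] dist 514 ang 27.2
```

View pics/w1b.png

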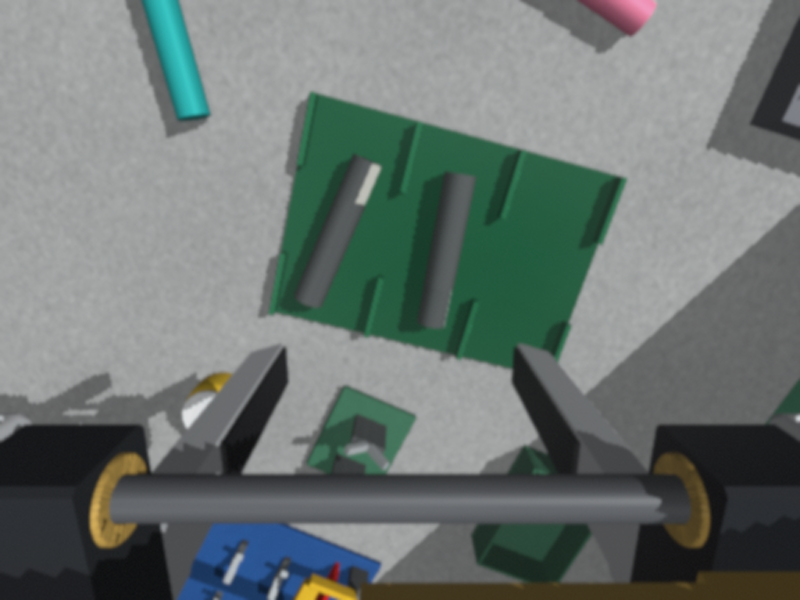

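Wrist view (800 px): spindle A lies at (340,230), its bright flat at (370,185), facing up and right. Spindle B lies at (448,250), and no flat shows. Turquoise (180,70) and pink (620,10) stay out. Next I go to the bar.

>>> drive_tool --series '[{"jaw": 0,"tx": -496,"ty": -131,"tz": 31,"wx": 0,"wy": 0,"wz": 0.475},{"jaw": 0,"tx": -496,"ty": -131,"tz": 31,"wx": 0,"wy": 0,"wz": 0.475},{"jaw": 0,"tx": -496,"ty": -131,"tz": 31,"wx": 0,"wy": 0,"wz": 0.475},{"jaw": 0,"tx": -496,"ty": -131,"tz": 31,"wx": 0,"wy": 0,"wz": 0.475},{"jaw": 0,"tx": -496,"ty": -131,"tz": 31,"wx": 0,"wy": 0,"wz": 0.475},{"jaw": 0,"tx": -496,"ty": -131,"tz": 31,"wx": 0,"wy": 0,"wz": 0.475},{"jaw": 0,"tx": -496,"ty": -131,"tz": 31,"wx": 0,"wy": 0,"wz": 0.475},{"jaw": 0,"tx": -496,"ty": -131,"tz": 31,"wx": 0,"wy": 0,"wz": 0.475}]'

```text
time: 2.2
tcp_pos: [567.9, -250.8, 260.0]
ee_rot: [0.721, 0.693, 0.0, -0.0]
force: [1.2, 0.7, 0.4]
gripper_width: 94.1
```

Run:
```python
from h import *
stat()
import pickle
st=manip.get_state(); im=optics.grab_frame('wrist'); save('w2',im); pickle.dump(st,open('w2.pkl','wb'))
save('w2b',cv2.resize(im,(800,600),interpolation=cv2.INTER_CUBIC))
```

```text
t 2.2 tcp [ 567.9 -250.8  260. ] psi -2.29 z [-0.     0.001 -1.   ] F [1.2 0.7 0.4] w 94.1 q [ 0.1   0.57  0.46  1.54 -0.27  1.1   0.58]
```

View pics/w2b.png

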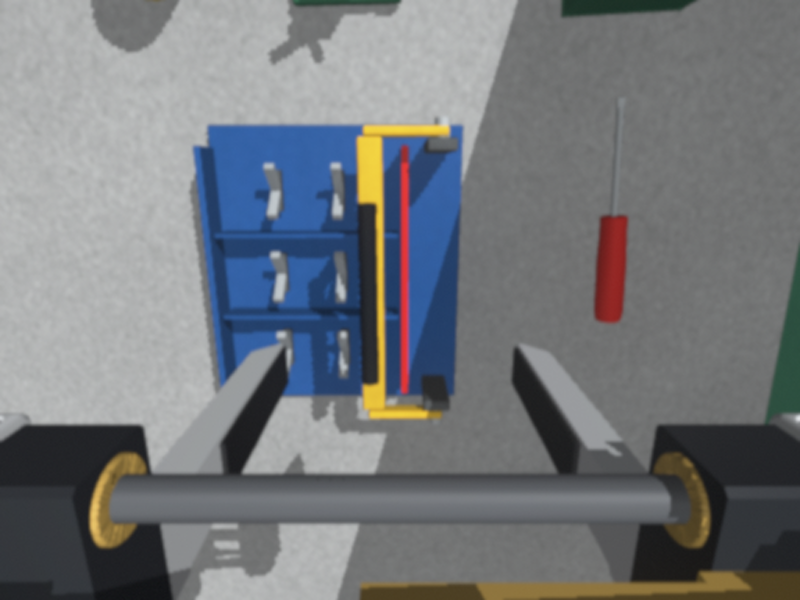

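Wrist view over the nest (800 px): handle from (367,204) to (370,383), red wall at x≈405, base corners at (208,126), (462,126) and (455,395), vees around x=275 and 340.

Run:
```python
from h import *
import pickle
st=pickle.load(open('w2.pkl','rb')); im=cv2.imread('pics/w2.png'); c=cam('wrist',st)
hsv=cv2.cvtColor(im,cv2.COLOR_BGR2HSV)
roi=np.zeros(im.shape[:2],np.uint8); roi[75:255,215:250]=255
m=cv2.inRange(hsv,(0,0,0),(180,255,50))&roi
b=blobs(m,100)[0]; r=cv2.minAreaRect(b); bx=cv2.boxPoints(r); P=plane(c,bx,107)[:,:2]
print('handle',np.round(P,1),P.mean(0)); 
pts=b.reshape(-1,2); top=pts[pts[:,1]<pts[:,1].min()+4].mean(0); bot=pts[pts[:,1]>pts[:,1].max()-4].mean(0)
print(plane(c,[top,bot],100)[:,:2])
# red wall top line z=38
m=mask(im,(0,120,90),(8,255,255))|mask(im,(172,120,90),(180,255,255)); roi[:]=0; roi[85:260,245:275]=255
b=blobs(m&roi,60)[0].reshape(-1,2)
l=cv2.fitLine(b,cv2.DIST_L2,0,.01,.01).ravel(); y0,y1=b[:,1].min(),b[:,1].max()
q=plane(c,[[l[2]+(y-l[3])*l[0]/l[1],y] for y in (y0,y1)],38)[:,:2]; print('redwall',q,'ang',np.degrees(np.arctan2(*(q[0]-q[1])[::-1]))-90,'len',np.linalg.norm(q[0]-q[1]))
k=1/1.5625
q=plane(c,np.array([[208,126],[462,126],[455,395]])*k,8)[:,:2]; print('corners',q,np.linalg.norm(q[1]-q[0]),np.linalg.norm(q[2]-q[1]))
```

```text
handle [[ 539.1 -198.3]
 [ 549.8 -198.5]
 [ 544.8 -332. ]
 [ 533.  -331.7]] [ 541.67425382 -265.13035012]
[[ 544.35669871 -199.92477234]
 [ 538.75698542 -333.86418757]]
redwall [[ 574.30173586 -157.10969025]
 [ 565.60098073 -379.06562063]] ang -2.2448664940343264 len 222.12640133528978
corners [[ 404.18461096 -131.60804626]
 [ 625.79510316 -140.62531086]
 [ 617.57598566 -399.77055375]] 221.7938712279084 259.27554995962913
```

```bash
cat >> h.py <<'E'
NO=np.array([483.5,-264.5]); NY=-2.2
u=np.array([np.cos(np.radians(NY)),np.sin(np.radians(NY))]); v=np.array([-u[1],u[0]])
def nest(x,y,z): return np.r_[NO+x*u+y*v,z]
E
python3 - <<'E'
from h import *
print(nest(58,0,100)); stat(); plan(nest(58,0,140),Rdown(-2.2)); plan(nest(58,0,81),Rdown(-2.2))
E
```

```text
[ 541.45724915 -266.72649293  100.        ]
t 2.25 tcp [ 566.2 -262.6  259.8] psi -2.9 z [-0.    -0.009 -1.   ] F [ 1.4 -7.6  1.1] w 94.1 q [ 0.1   0.57  0.47  1.54 -0.27  1.09  0.58]
t [ -4.3 -24.5 119.8] w [ 0.      0.0089 -0.0122] dist 122 ang 0.9
t [ -3.8 -24.6 178.8] w [ 0.      0.0089 -0.0122] dist 181 ang 0.9
```

>>> drive_tool --series '[{"jaw": 0,"tx": -4,"ty": -24.5,"tz": 60,"wx": 0,"wy": 0.009,"wz": 0.012},{"jaw": 0,"tx": -4,"ty": -24.5,"tz": 110,"wx": 0,"wy": 0.009,"wz": -0.012},{"jaw": 0,"tx": -4,"ty": -24.5,"tz": 145,"wx": 0,"wy": 0.009,"wz": -0.012},{"jaw": 0,"tx": -4,"ty": -24.5,"tz": 165,"wx": 0,"wy": 0.009,"wz": -0.012},{"jaw": 0,"tx": -4,"ty": -24.5,"tz": 179,"wx": 0,"wy": 0.009,"wz": -0.012},{"jaw": 0,"tx": -4,"ty": -24.5,"tz": 179,"wx": 0,"wy": 0.009,"wz": -0.012}]'

```text
time: 3.0
tcp_pos: [541.4, -265.3, 79.8]
ee_rot: [0.72, 0.694, -0.0, -0.001]
force: [-0.2, 0.2, -0.9]
gripper_width: 94.2
```

Run:
```python
from h import *
stat(); plan(nest(58,0,81),Rdown(-2.2))
im=optics.grab_frame('wrist'); save('w3',cv2.resize(im,(800,600)))
stat()
```

```text
t 3.0 tcp [ 541.4 -265.3   79.8] psi -2.13 z [-0.002  0.001 -1.   ] F [-0.2  0.2 -0.9] w 94.2 q [ 0.19  0.75  0.36  1.77 -0.38  0.7   0.72]
t [-1.4  0.1 -1.2] w [-0.0017 -0.0014  0.0013] dist 2 ang 0.1
t 3.05 tcp [ 541.9 -266.1   80.8] psi -2.15 z [-0.  0. -1.] F [-0.4 -0.6  0.4] w 94.1 q [ 0.19  0.75  0.36  1.77 -0.38  0.7   0.72]
```

View pics/w3.png

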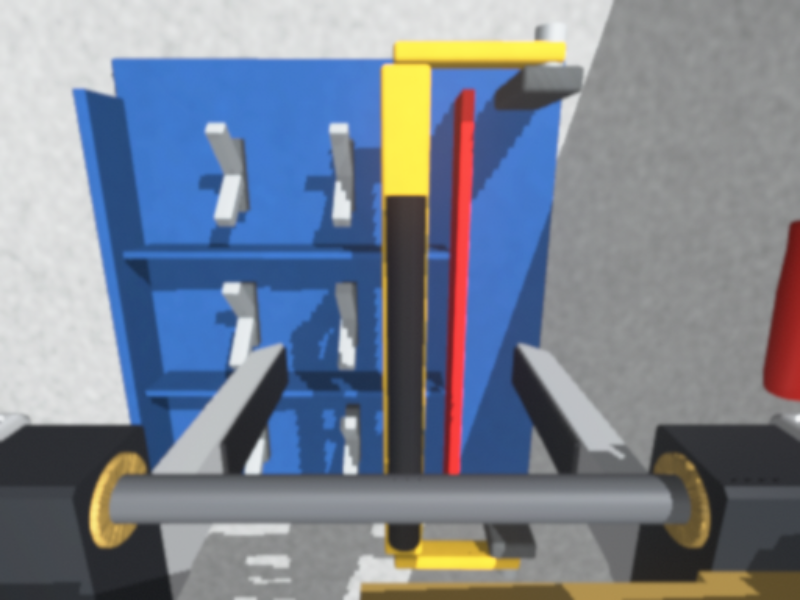

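The black handle (x≈405) is centred between the fingers (285 and 515). Closing on it.

>>> drive_tool --series '[{"jaw": 0.9,"tx": 0,"ty": 0,"tz": 0,"wx": 0,"wy": 0,"wz": 0},{"jaw": 0.9,"tx": 0,"ty": 0,"tz": 0,"wx": 0,"wy": 0,"wz": 0},{"jaw": 0.9,"tx": 0,"ty": 0,"tz": 0,"wx": 0,"wy": 0,"wz": 0},{"jaw": 0.95,"tx": 0,"ty": 0,"tz": 0,"wx": 0,"wy": 0,"wz": 0},{"jaw": 0.95,"tx": 0,"ty": 0,"tz": 0,"wx": 0,"wy": 0,"wz": 0}]'

```text
time: 3.68
tcp_pos: [541.9, -266.1, 80.8]
ee_rot: [0.72, 0.694, 0.0, -0.0]
force: [-0.1, 0.5, -0.5]
gripper_width: 47.2
```

Run:
```python
from h import *
stat()
for t in [12,24,36,48,60,72,84,94,98]:
    a=np.radians(38.3+t); print(t,np.round([57-72.6*np.cos(a),45-72.6*np.sin(a)],1))
```

```text
t 3.67 tcp [ 541.9 -266.1   80.8] psi -2.16 z [-0.  0. -1.] F [-0.1  0.5 -0.5] w 47.2 q [ 0.19  0.75  0.36  1.77 -0.38  0.7   0.72]
12 [ 10.6 -10.9]
24 [ 23.3 -19.3]
36 [ 37.4 -24.9]
48 [ 52.3 -27.4]
60 [ 67.5 -26.8]
72 [ 82.2 -23.1]
84 [ 95.8 -16.4]
94 [105.9  -8.7]
98 [109.5  -5.2]
```

>>> drive_tool --series '[{"jaw": 0.95,"tx": 0,"ty": 0,"tz": 0,"wx": 0,"wy": 0,"wz": 0},{"jaw": 0.95,"tx": 0,"ty": 0,"tz": 0,"wx": 0,"wy": 0,"wz": 0},{"jaw": 0.95,"tx": 0,"ty": 0,"tz": 0,"wx": 0,"wy": 0,"wz": 0},{"jaw": 0.95,"tx": 0,"ty": 0,"tz": 0,"wx": 0,"wy": 0,"wz": 0},{"jaw": 0.95,"tx": 0,"ty": 0,"tz": 0,"wx": 0,"wy": 0,"wz": 0}]'

```text
time: 4.3
tcp_pos: [543.4, -266.2, 80.9]
ee_rot: [0.72, 0.694, 0.001, 0.001]
force: [4.4, -0.5, -3.5]
gripper_width: 13.0
```

>>> drive_tool --series '[{"jaw": 0.95,"tx": 0,"ty": 10.6,"tz": -10.9,"wx": 0,"wy": 0,"wz": 0},{"jaw": 0.95,"tx": 0,"ty": 23.3,"tz": -19.3,"wx": 0,"wy": 0,"wz": 0},{"jaw": 0.95,"tx": 0,"ty": 37.4,"tz": -24.9,"wx": 0,"wy": 0,"wz": 0},{"jaw": 0.95,"tx": 0,"ty": 52.3,"tz": -27.4,"wx": 0,"wy": 0,"wz": 0},{"jaw": 0.95,"tx": 0,"ty": 67.5,"tz": -26.8,"wx": 0,"wy": 0,"wz": 0},{"jaw": 0.95,"tx": 0,"ty": 82.2,"tz": -23.1,"wx": 0,"wy": 0,"wz": 0},{"jaw": 0.95,"tx": 0,"ty": 95.8,"tz": -16.4,"wx": 0,"wy": 0,"wz": 0},{"jaw": 0.95,"tx": 0,"ty": 105.9,"tz": -8.7,"wx": 0,"wy": 0,"wz": 0}]'

```text
time: 5.3
tcp_pos: [648.8, -271.3, 89.8]
ee_rot: [0.72, 0.694, -0.0, 0.001]
force: [-4.2, -1.4, 3.9]
gripper_width: 13.1
```

Run:
```python
from h import *
stat(); im=optics.grab_frame('wrist'); save('w4',cv2.resize(im,(800,600)))
plan(nest(58+107,0,88),Rdown(-2.2))
```

```text
t 5.3 tcp [ 648.8 -271.3   89.8] psi -2.16 z [ 0.001 -0.002 -1.   ] F [-4.2 -1.4  3.9] w 13.1 q [ 0.15  0.86  0.39  1.46 -0.37  0.89  0.61]
t [ 0.5 -1.9  0.5] w [0.0023 0.0024 0.0014] dist 2 ang 0.2
```

View pics/w4.png

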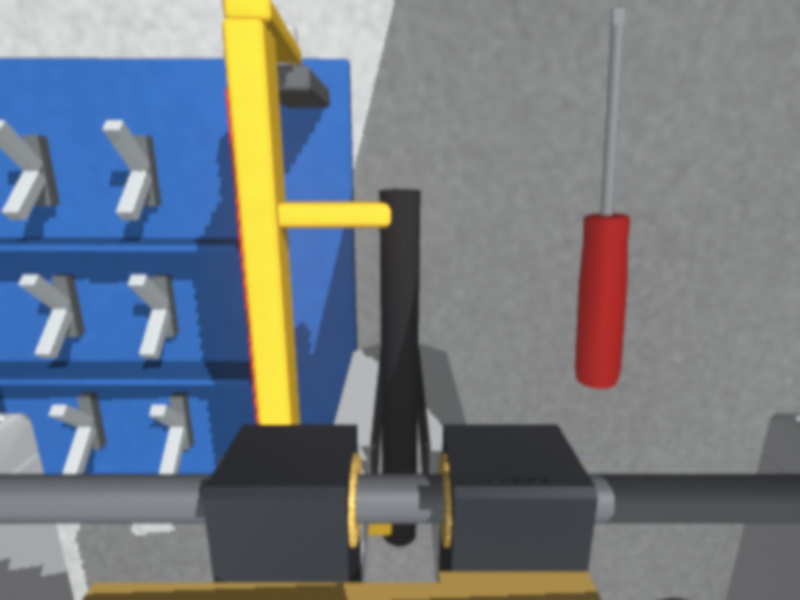

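Bar is back past 1.6 rad (beam at x≈260, handle at x≈400). Opening a little and lifting.

>>> drive_tool --series '[{"jaw": 0.68,"tx": 0,"ty": 4,"tz": 0,"wx": 0,"wy": 0,"wz": 0},{"jaw": 0.68,"tx": 0,"ty": 4,"tz": 0,"wx": 0,"wy": 0,"wz": 0},{"jaw": 0.68,"tx": 0,"ty": 4,"tz": 0,"wx": 0,"wy": 0,"wz": 0},{"jaw": 0.68,"tx": 0,"ty": 4,"tz": -20,"wx": 0,"wy": 0,"wz": 0},{"jaw": 0.68,"tx": 0,"ty": 4,"tz": -60,"wx": 0,"wy": 0,"wz": 0},{"jaw": 0.2,"tx": 0,"ty": 4,"tz": -120,"wx": 0,"wy": 0,"wz": 0},{"jaw": 0,"tx": 0,"ty": 4,"tz": -170,"wx": 0,"wy": 0,"wz": 0}]'

```text
time: 6.22
tcp_pos: [654.2, -271.5, 262.9]
ee_rot: [0.72, 0.694, 0.001, 0.003]
force: [-0.5, -0.6, 0.4]
gripper_width: 46.3
```

Run:
```python
from h import *
stat(); im=optics.grab_frame('side'); save('s5',cv2.resize(im[60:300,180:340],(640,960))[:600])
stat();plan([480,230,270],Rdown(15))
```

```text
t 6.22 tcp [ 654.2 -271.5  262.9] psi -2.14 z [ 0.005 -0.004 -1.   ] F [-0.5 -0.6  0.4] w 46.3 q [ 0.13  0.71  0.45  1.27 -0.31  1.22  0.55]
t 6.28 tcp [ 657.2 -273.4  270.5] psi -2.12 z [ 0.016 -0.009 -1.   ] F [ 1.5 -1.7  4.6] w 50.7 q [ 0.13  0.7   0.45  1.26 -0.3   1.23  0.55]
t [ 496.5 -195.7   -6.6] w [ 0.0149  0.0103 -0.2988] dist 534 ang 17.2
```

View pics/s5.png

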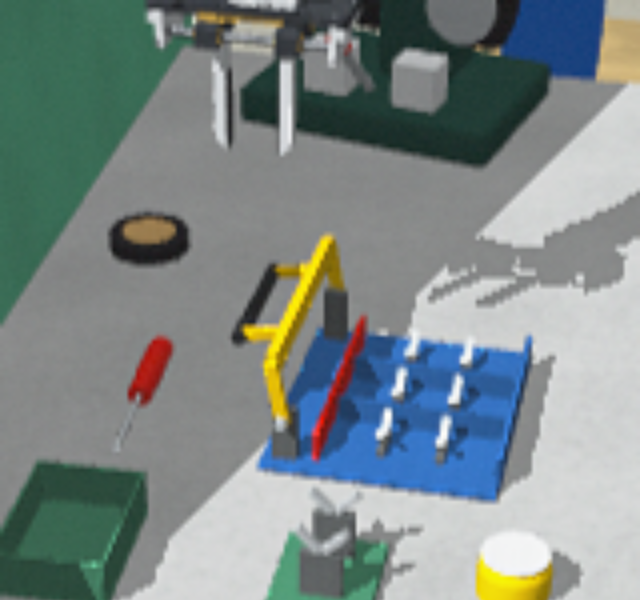

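Bar is fully back in the side view. Now a close crop of the spindles in the side view.

Run:
```python
import cv2
im=cv2.imread('pics/side0.png')
cv2.imwrite('pics/s6.png',cv2.resize(im[215:285,190:315],None,fx=6,fy=6,interpolation=cv2.INTER_CUBIC))
im=cv2.imread('pics/w1.png')
cv2.imwrite('pics/w1c.png',cv2.resize(im[90:215,170:320],None,fx=4.5,fy=4.5,interpolation=cv2.INTER_CUBIC))
```

```text
(no output)
```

View pics/s6.png

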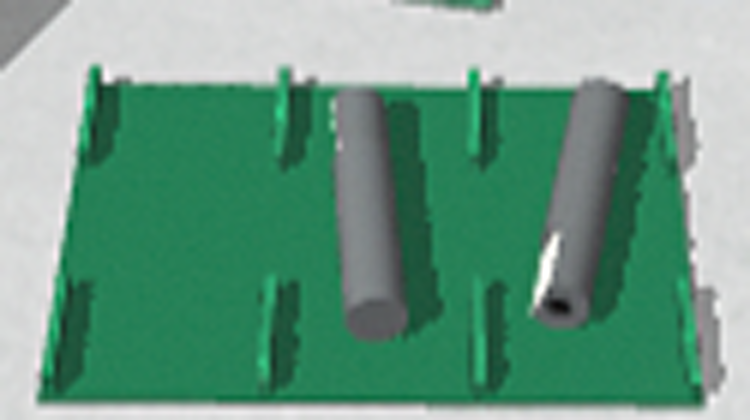

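View pics/w1c.png

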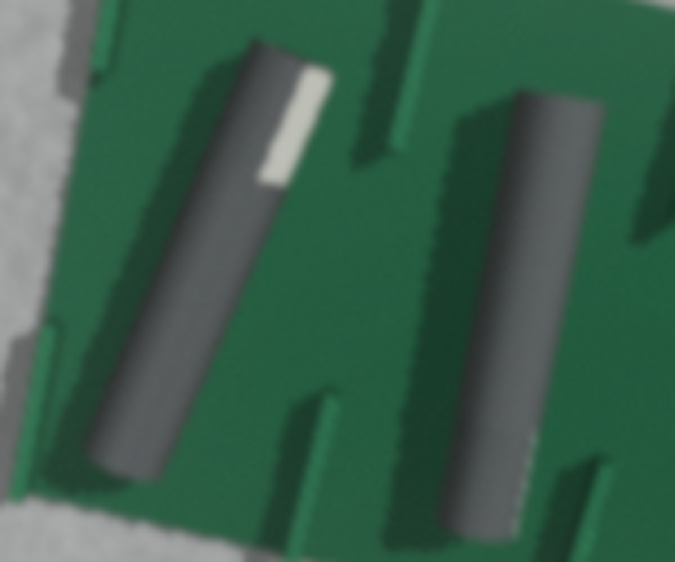

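Side crop (750 px): A (right) has its bright flat at the near, +y end (550,270), facing left (+x) and up. B (left) shows only a thin bright sliver at its far, -y end (335,110), facing +x. Now I look at the stand on the way back.

Run:
```python
from h import *
plan([514,-75,200],Rdown(0))
```

```text
t [ 193.5 -151.5   66.6] w [ 0.016   0.0082 -0.037 ] dist 255 ang 2.4
```

>>> drive_tool --series '[{"jaw": 0.3,"tx": 193.5,"ty": -151.5,"tz": 20,"wx": 0.016,"wy": 0.008,"wz": -0.037},{"jaw": 0.3,"tx": 193.5,"ty": -151.5,"tz": 40,"wx": 0.016,"wy": 0.008,"wz": -0.037},{"jaw": 0.3,"tx": 193.5,"ty": -151.5,"tz": 66,"wx": 0.016,"wy": 0.008,"wz": -0.037},{"jaw": 0.3,"tx": 193.5,"ty": -151.5,"tz": 66,"wx": 0.016,"wy": 0.008,"wz": -0.037},{"jaw": 0.3,"tx": 193.5,"ty": -151.5,"tz": 66,"wx": 0.016,"wy": 0.008,"wz": -0.037},{"jaw": 0.3,"tx": 193.5,"ty": -151.5,"tz": 66,"wx": 0.016,"wy": 0.008,"wz": -0.037}]'

```text
time: 7.02
tcp_pos: [515.5, -75.6, 202.0]
ee_rot: [0.707, 0.707, 0.001, 0.002]
force: [0.7, -0.9, 0.6]
gripper_width: 65.3
```

Run:
```python
from h import *
import pickle
stat()
st=manip.get_state(); im=optics.grab_frame('wrist'); save('w7',im); pickle.dump(st,open('w7.pkl','wb'))
save('w7b',cv2.resize(im,(800,600),interpolation=cv2.INTER_CUBIC))
plan([465,165,150],Rdown(5))
```

```text
t 7.03 tcp [515.5 -75.6 202. ] psi -0.0 z [ 0.004 -0.001 -1.   ] F [ 0.7 -0.9  0.6] w 65.3 q [-0.22  0.48  0.45  1.89 -0.28  0.83  0.38]
t [241.4 -51.4  51.5] w [ 0.0038  0.0015 -0.0885] dist 252 ang 5.1
```

View pics/w7b.png

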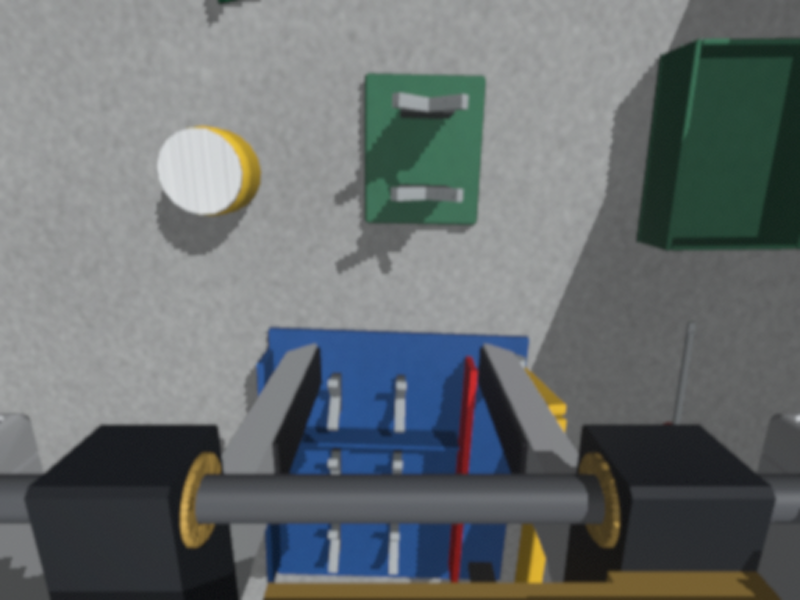

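Run:
```python
from h import *
import pickle
st=pickle.load(open('w7.pkl','rb')); im=cv2.imread('pics/w7.png'); c=cam('wrist',st); k=1/1.5625
m=mask(im,(55,70,40),(95,255,255)); roi=np.zeros_like(m); roi[40:150,225:320]=255
m=cv2.morphologyEx(m&roi,cv2.MORPH_CLOSE,np.ones((9,9))); b=blobs(m,300)[0]
ap=cv2.approxPolyDP(cv2.convexHull(b),4,True).reshape(-1,2); P=plane(c,ap,10)[:,:2]
print(ap.tolist()); print(np.round(P,1),'ctr',P.mean(0)); d=np.roll(P,-1,0)-P; print(np.linalg.norm(d,axis=1),np.degrees(np.arctan2(d[:,1],d[:,0])))
q=plane(c,np.array([[397,101],[467,101],[392,193],[462,194]])*k,90); print('vee tops@90',np.round(q,1))
q=plane(c,np.array([[431,105],[427,194]])*k,63);print('vee bottoms',np.round(q,1))
q=plane(c,np.array([[158,170],[243,170],[200,127],[205,215]])*k,45);print('tin',np.round(q,1))
# nest check
q=plane(c,np.array([[269,328],[528,337]])*k,8);print('nest corner',np.round(q,1), nest(139,131,8), nest(-84,131,8))
```

```text
[[308, 49], [303, 142], [235, 141], [234, 49]]
[[574.9  65.6]
 [573.7 -40. ]
 [489.4 -38.6]
 [490.3  65.6]] ctr [532.05147197  13.16264084]
[105.59192418  84.30697436 104.26808906  84.58074749] [-9.06469341e+01  1.79096403e+02  8.95010601e+01 -5.73791787e-03]
vee tops@90 [[513.2  39.   90. ]
 [553.9  39.   90. ]
 [510.1 -13.2  90. ]
 [552.9 -13.9  90. ]]
vee bottoms [[534.9  40.   63. ]
 [533.2 -15.4  63. ]]
tin [[ 3.468e+02  1.000e-01  4.500e+01]
 [ 4.059e+02  1.000e-01  4.500e+01]
 [ 3.793e+02  2.830e+01  4.500e+01]
 [ 3.759e+02 -3.090e+01  4.500e+01]]
nest corner [[ 404.1 -129.5    8. ]
 [ 624.9 -138.1    8. ]] [ 627.42634837 -138.93246341    8.        ] [ 404.59071801 -130.37198199    8.        ]
```

Stand base corners are at (366,74), (485,76), (477,222) and (366,222), centre about (532,13), its x along world y. Tin centre is about (376,-1). The nest corner agrees with the earlier fix within 2.5 mm. Now the spindles.

>>> drive_tool --series '[{"jaw": 0.3,"tx": 241,"ty": -51,"tz": 20,"wx": 0,"wy": 0,"wz": -0.088},{"jaw": 0.3,"tx": 241,"ty": -51,"tz": 20,"wx": 0,"wy": 0,"wz": -0.088},{"jaw": 0.3,"tx": 241,"ty": -51,"tz": 51,"wx": 0,"wy": 0,"wz": -0.088},{"jaw": 0.3,"tx": 241,"ty": -51,"tz": 51,"wx": 0,"wy": 0,"wz": -0.088},{"jaw": 0.3,"tx": 241,"ty": -51,"tz": 51,"wx": 0,"wy": 0,"wz": -0.088},{"jaw": 0.3,"tx": 241,"ty": -51,"tz": 51,"wx": 0,"wy": 0,"wz": -0.088}]'

```text
time: 7.82
tcp_pos: [467.3, 163.4, 151.1]
ee_rot: [0.676, 0.737, 0.001, 0.003]
force: [-0.0, -0.8, 0.3]
gripper_width: 65.4
```

Run:
```python
from h import *
import pickle
stat()
st=manip.get_state(); im=optics.grab_frame('wrist'); save('w8',im); pickle.dump(st,open('w8.pkl','wb'))
save('w8b',cv2.resize(im,(800,600),interpolation=cv2.INTER_CUBIC))
it=cv2.imread('pics/top0.png'); c=cam('top'); print('stand corners in top (800px)',proj(c,[[577.5,68,10],[577,-42,10],[487,-42,10],[487.5,68,10]])*1.5625)
```

```text
t 7.83 tcp [467.3 163.4 151.1] psi 4.88 z [ 0.006 -0.002 -1.   ] F [-0.  -0.8  0.3] w 65.4 q [-0.67  0.51  0.4   2.01 -0.31  0.67  0.01]
stand corners in top (800px) [[421.35150835 251.22150655]
 [475.13855136 250.25864722]
 [476.49806962 294.08184595]
 [422.30904574 294.97006405]]
```

View pics/w8b.png

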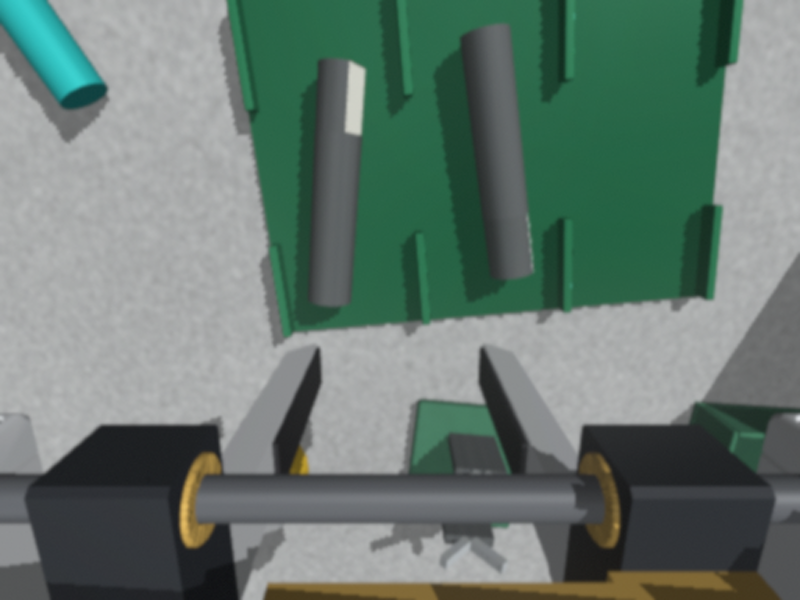

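```bash
cat >> h.py <<'E'
def rows_edges(m,axis_pts=None):
    """per-row left/right edge (subpixel pixel-edge coords) of mask"""
    out=[]
    for y in np.where(m.any(1))[0]:
        x=np.where(m[y])[0]; out.append((y,x[0]-.5,x[-1]+.5))
    return np.array(out,float)
def axisfit(c,m,z,trim=6):
    e=rows_edges(m); e=e[trim:-trim]
    l=np.polyfit(e[:,0],e[:,1],1); r=np.polyfit(e[:,0],e[:,2],1)
    y=e[:,0]; _,d1=ray(c,np.c_[np.polyval(l,y),y]); o,d2=ray(c,np.c_[np.polyval(r,y),y])
    b=d1+d2; P=o+b*((z-o[2])/b[:,2])[:,None]
    mu=P.mean(0); _,_,vt=np.linalg.svd(P-mu); a=vt[0]
    # width check
    return mu,a,l,r
def cylhit(c,uv,p0,a,r=15.):
    """first hit of pixel rays with cylinder; returns angle (deg) of hit about axis from horizontal side dir h (+: up) and points"""
    o,d=ray(c,uv); a=a/np.linalg.norm(a); w=o-p0; w=w-(w@a)*a; res=[]
    for di in d:
        dp=di-(di@a)*a; A=dp@dp; B=w@dp; C=w@w-r*r; D=B*B-A*C
        t=(-B-np.sqrt(max(D,0)))/A; P=o+t*di; res.append((P,D))
    return res
E
python3 - <<'E'
from h import *
import pickle
st=pickle.load(open('w8.pkl','rb')); im=cv2.imread('pics/w8.png'); c=cam('wrist',st)
hsv=cv2.cvtColor(im,cv2.COLOR_BGR2HSV)
print('A row 65:',hsv[65,195:240].tolist()); print('B row 155:',hsv[155,305:350].tolist())
E
```

```text
A row 65: [[75, 144, 71], [75, 140, 69], [75, 142, 70], [75, 142, 70], [75, 138, 70], [75, 138, 70], [75, 124, 66], [75, 79, 58], [79, 37, 55], [90, 13, 58], [83, 16, 62], [90, 11, 67], [90, 14, 74], [90, 13, 79], [90, 13, 81], [96, 15, 84], [96, 15, 86], [96, 14, 89], [96, 14, 91], [95, 16, 95], [95, 16, 98], [95, 15, 100], [95, 15, 101], [96, 13, 101], [96, 13, 102], [90, 9, 108], [60, 6, 139], [39, 10, 183], [37, 11, 204], [34, 10, 208], [37, 11, 209], [37, 11, 209], [37, 11, 209], [37, 11, 209], [33, 11, 209], [36, 12, 207], [49, 15, 192], [65, 36, 157], [73, 94, 122], [74, 137, 108], [75, 148, 107], [75, 150, 107], [75, 152, 106], [75, 149, 106], [75, 153, 107]]
B row 155: [[75, 151, 66], [76, 149, 65], [76, 155, 66], [75, 149, 65], [75, 149, 65], [74, 125, 61], [74, 72, 53], [81, 36, 49], [84, 26, 49], [84, 25, 51], [84, 24, 53], [90, 19, 55], [90, 17, 59], [90, 16, 64], [90, 18, 69], [90, 17, 74], [90, 16, 79], [90, 15, 83], [95, 18, 86], [95, 17, 90], [95, 17, 92], [95, 16, 93], [100, 16, 95], [100, 16, 98], [95, 15, 99], [100, 15, 99], [95, 15, 101], [90, 13, 101], [95, 15, 102], [96, 13, 101], [95, 15, 102], [102, 13, 101], [90, 15, 101], [78, 33, 116], [76, 53, 130], [75, 88, 119], [75, 133, 102], [75, 154, 98], [75, 155, 97], [75, 158, 97], [75, 156, 95], [75, 152, 87], [75, 149, 77], [75, 152, 69], [74, 145, 67]]
```

```bash
cat >> h.py <<'E'
def spindle(c,im,win,z,flatwin=None,verbose=True,smax=75):
    """win: x0,y0,x1,y1 px window. Returns axis mid etc. """
    hsv=cv2.cvtColor(im,cv2.COLOR_BGR2HSV); m=(hsv[:,:,1]<smax).astype(np.uint8)*255
    roi=np.zeros_like(m); x0,y0,x1,y1=win; roi[y0:y1,x0:x1]=255; m&=roi
    m=cv2.morphologyEx(m,cv2.MORPH_OPEN,np.ones((3,3)))
    n,lab,s,_=cv2.connectedComponentsWithStats(m); i=1+np.argmax(s[1:,4]); m=(lab==i).astype(np.uint8)
    return m,hsv
E
python3 - <<'E'
from h import *
import pickle
st=pickle.load(open('w8.pkl','rb')); im=cv2.imread('pics/w8.png'); c=cam('wrist',st); k=1/1.5625
for nm,win in (('A',(190,25,240,205)),('B',(285,5,350,190))):
    m,hsv=spindle(c,im,win,19)
    e=rows_edges(m); mu,a,l,r=axisfit(c,m,19,12)
    if a[1]<0:a=-a
    # fit only with clean rows (without flat)
    ctr=lambda y:[(np.polyval(l,y)+np.polyval(r,y))/2,y]
    ends=plane(c,[ctr(e[0,0]-.5),ctr(e[-1,0]+.5)],34)
    s=(ends-mu)@a; mid=mu+a*s.mean()
    print(nm,'axis',np.round(a,4),'ang',np.round(np.degrees(np.arctan2(a[1],a[0])),2),'mid',np.round(mid,1),'len',np.round(np.ptp(s),1))
    # width check at mid
    y=np.mean(e[:,0]); q=plane(c,[[np.polyval(l,y),y],[np.polyval(r,y),y]],19); print(' width@19',np.linalg.norm(q[1]-q[0]))
    side=np.cross(a,[0,0,1]); side/=np.linalg.norm(side)   # +x-ish side
    # bright edge
    V=hsv[:,:,2].astype(float); S=hsv[:,:,1]
    for y in (range(44,84,5) if nm=='A' else range(130,172,5)):
        xs=np.where(m[y])[0]; 
        row=cv2.GaussianBlur(V[y:y+1],(1,1),0)[0] if False else V[y]
        if nm=='A':
            x=next((x for x in range(xs[0],xs[-1]) if row[x]<155<=row[x+1]),None)
            if x is None: continue
            x=x+(155-row[x])/(row[x+1]-row[x])
        else:
            w=np.arange(xs[-1]-4,xs[-1]+4); x=None
            print(y,xs[-1],row[w].astype(int).tolist(),S[y,w].tolist())
            continue
        P,D=cylhit(c,[[x,y]],mid,a)[0]; w=P-mid
        print(' y',y,'x',round(x,1),'along',round(w@a,1),'edge elev',round(np.degrees(np.arctan2(w[2],w@side)),1))
    if nm=='B': print('r edge fit vs',[(y,round(np.polyval(r,y),1)) for y in (130,150,170)]); print(e[::8].tolist())
E
```

```text
A axis [0.0118 0.9999 0.    ] ang 89.32 mid [419.3 223.   19. ] len 151.4
 width@19 29.742221491698082
 y 44 x 222.5 along 70.0 edge elev 69.6
 y 49 x 222.2 along 65.8 edge elev 69.6
 y 54 x 222.0 along 61.6 edge elev 69.3
 y 59 x 221.7 along 57.4 edge elev 69.2
 y 64 x 221.5 along 53.1 edge elev 69.1
 y 69 x 221.2 along 48.8 edge elev 69.1
 y 74 x 220.8 along 44.4 edge elev 69.3
 y 79 x 220.5 along 40.0 edge elev 69.3
B axis [-0.2565  0.9665 -0.    ] ang 104.86 mid [523.2 250.7  19. ] len 151.7
 width@19 30.386846620187683
130 337 [104, 103, 99, 96, 95, 97, 99, 99] [15, 15, 15, 29, 67, 118, 149, 157]
135 337 [105, 104, 101, 100, 100, 99, 99, 99] [15, 15, 13, 20, 46, 98, 142, 157]
140 338 [101, 103, 115, 128, 119, 105, 100, 99] [13, 15, 13, 26, 62, 124, 153, 157]
145 338 [101, 99, 101, 116, 131, 118, 103, 99] [15, 13, 15, 33, 55, 89, 134, 155]
150 339 [101, 102, 114, 127, 119, 103, 99, 97] [15, 13, 13, 24, 60, 119, 149, 155]
155 339 [102, 101, 101, 116, 130, 119, 102, 98] [15, 13, 15, 33, 53, 88, 133, 154]
160 340 [101, 103, 114, 128, 118, 104, 98, 97] [13, 15, 13, 26, 63, 118, 151, 155]
165 340 [102, 101, 102, 114, 128, 116, 101, 98] [13, 15, 18, 34, 58, 90, 136, 156]
170 341 [101, 103, 114, 126, 117, 102, 98, 98] [15, 15, 13, 24, 61, 125, 154, 154]
r edge fit vs [(130, np.float64(337.2)), (150, np.float64(339.1)), (170, np.float64(341.1))]
[[15.0, 316.5, 324.5], [23.0, 295.5, 326.5], [31.0, 295.5, 327.5], [39.0, 296.5, 328.5], [47.0, 297.5, 328.5], [55.0, 298.5, 329.5], [63.0, 299.5, 330.5], [71.0, 300.5, 331.5], [79.0, 301.5, 332.5], [87.0, 302.5, 332.5], [95.0, 303.5, 333.5], [103.0, 304.5, 334.5], [111.0, 305.5, 335.5], [119.0, 306.5, 336.5], [127.0, 307.5, 336.5], [135.0, 308.5, 337.5], [143.0, 309.5, 338.5], [151.0, 310.5, 339.5], [159.0, 311.5, 340.5], [167.0, 312.5, 340.5], [175.0, 313.5, 339.5]]
```

A's flat end faces +y. Its flat normal is about 21° above horizontal, towards +x, so it needs roughly a 69° roll. Length (151 mm) and width (29.7 mm) both match, and the top view agrees within 2 mm. Now gripping A.

Run:
```python
from h import *
stat(); plan([419.3,223,60],Rdown(-.7)); plan([419.3,223,6.5],Rdown(-.7))
c=cam('side'); o=ray(c,[[0,0]])[0]; print('side cam',o)
a=np.array([.2565,-.9665,0]); B=np.array([523,250.7,19])+55*a; side=np.cross([0,0,1],a)*1; print('side dir',side)
for nm,cc in (('side',o),('w8',ray(cam('wrist',__import__('pickle').load(open('w8.pkl','rb'))),[[0,0]])[0])):
    w=cc-B; print(nm,'view elev from +x side',np.degrees(np.arctan2(w[2],w@side)))
```

```text
t 7.88 tcp [467.3 162.7 151.2] psi 4.79 z [ 0.006 -0.002 -1.   ] F [ 0.4 -0.5  0.4] w 65.5 q [-0.67  0.51  0.4   2.01 -0.31  0.67  0.01]
t [ 64.4 -43.3  90.8] w [0.0061 0.0021 0.0958] dist 119 ang 5.5
t [ 64.5 -43.6 144.3] w [0.0061 0.0021 0.0958] dist 164 ang 5.5
side cam [ 338.79219195 1170.86341734  933.50421321]
side dir [ 0.9665  0.2565 -0.    ]
side view elev from +x side 86.37195956976615
w8 view elev from +x side 101.85023156864905
```

>>> drive_tool --series '[{"jaw": 0.3,"tx": 64.5,"ty": -43.5,"tz": 30,"wx": 0.006,"wy": 0.002,"wz": 0.096},{"jaw": 0.3,"tx": 64.5,"ty": -43.5,"tz": 60,"wx": 0.006,"wy": 0.002,"wz": 0.096},{"jaw": 0.3,"tx": 64.5,"ty": -43.5,"tz": 90,"wx": 0.006,"wy": 0.002,"wz": 0.096},{"jaw": 0.3,"tx": 64.5,"ty": -43.5,"tz": 115,"wx": 0.006,"wy": 0.002,"wz": 0.096},{"jaw": 0.3,"tx": 64.5,"ty": -43.5,"tz": 135,"wx": 0.006,"wy": 0.002,"wz": 0.096},{"jaw": 0.3,"tx": 64.5,"ty": -43.5,"tz": 144,"wx": 0.006,"wy": 0.002,"wz": 0.096},{"jaw": 0.3,"tx": 64.5,"ty": -43.5,"tz": 144,"wx": 0.006,"wy": 0.002,"wz": 0.096}]'

```text
time: 8.75
tcp_pos: [420.5, 221.9, 7.0]
ee_rot: [0.712, 0.702, 0.0, 0.0]
force: [0.2, 0.1, 0.2]
gripper_width: 65.9
```

Run:
```python
from h import *
stat(); im=optics.grab_frame('wrist'); save('w9',cv2.resize(im,(800,600)))
stat()
```

```text
t 8.75 tcp [420.5 221.9   7. ] psi -0.85 z [ 0.001 -0.    -1.   ] F [0.2 0.1 0.2] w 65.9 q [-0.69  0.75  0.21  2.15 -0.51  0.29 -0.05]
t 8.8 tcp [420.5 222.4   7.3] psi -0.81 z [ 0.001  0.    -1.   ] F [ 0.3 -0.1 -0.1] w 65.6 q [-0.69  0.75  0.21  2.15 -0.51  0.29 -0.05]
```

View pics/w9.png

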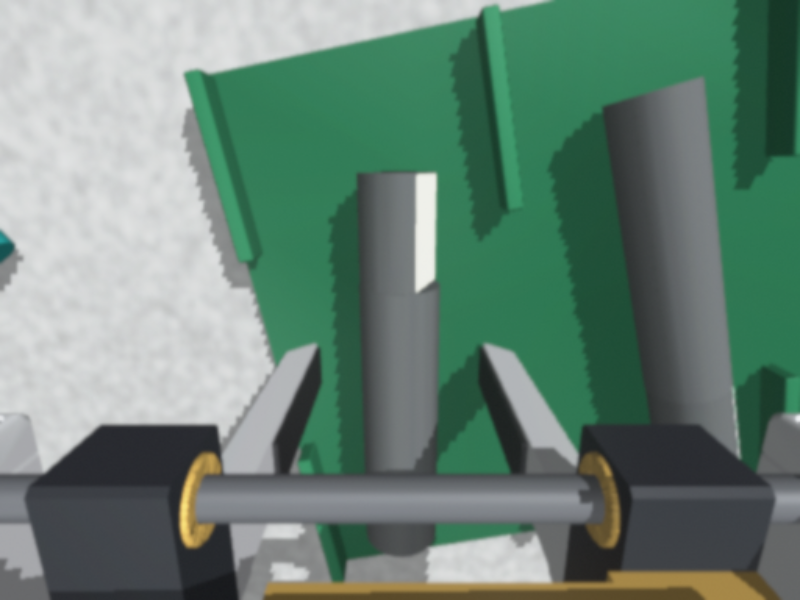

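A is centred between the fingers, flat at (427,230). Closing.

>>> drive_tool --series '[{"jaw": 0.8,"tx": 0,"ty": 0,"tz": 0,"wx": 0,"wy": 0,"wz": 0},{"jaw": 0.8,"tx": 0,"ty": 0,"tz": 0,"wx": 0,"wy": 0,"wz": 0},{"jaw": 0.8,"tx": 0,"ty": 0,"tz": 0,"wx": 0,"wy": 0,"wz": 0},{"jaw": 0.8,"tx": 0,"ty": 0,"tz": 0,"wx": 0,"wy": 0,"wz": 0},{"jaw": 0.8,"tx": 0,"ty": 0,"tz": 0,"wx": 0,"wy": 0,"wz": 0},{"jaw": 0.8,"tx": 0,"ty": 0,"tz": 0,"wx": 0,"wy": 0,"wz": 0},{"jaw": 0.8,"tx": 0,"ty": 0,"tz": -10,"wx": 0,"wy": 0,"wz": 0},{"jaw": 0.8,"tx": 0,"ty": 0,"tz": -40,"wx": 0,"wy": 0,"wz": 0}]'

```text
time: 9.8
tcp_pos: [418.7, 221.4, 46.7]
ee_rot: [0.712, 0.702, -0.002, -0.0]
force: [0.4, 0.0, -5.1]
gripper_width: 29.0
```

Run:
```python
from h import *
stat()
# stand: tilt 34 with fingers to +x
for t in (34,-34):
    M=Rdown(-1.,t); print(t,M[:,2])
```

```text
t 9.8 tcp [418.7 221.4  46.7] psi -0.83 z [-0.003 -0.002 -1.   ] F [ 0.4  0.  -5.1] w 29.0 q [-0.74  0.68  0.29  2.13 -0.48  0.4  -0.08]
34 [-0.55910774  0.00975926 -0.82903757]
-34 [ 0.55910774 -0.00975926 -0.82903757]
```

```bash
cat >> h.py <<'E'
SEAT=np.array([532.5,12.8,80.])
def planax(pos,psi,tilt,d,off=0,st=None):
    Rt=Rdown(psi,tilt); plan(np.array(pos,float)+Rt[:,2]*d-Rt[:,0]*off,Rt,st)
E
python3 - <<'E'
from h import *
planax(SEAT+[0,0,70],-1,-34,12,.6); planax(SEAT+[0,0,3],-1,-34,12,.6)
E
```

```text
t [-207.8  123.3  -93.3] w [-0.5964  0.0013  0.0035] dist 259 ang 34.2
t [-207.6  123.5  -26.3] w [-0.5964  0.0013  0.0035] dist 243 ang 34.2
```

>>> drive_tool --series '[{"jaw": 0.8,"tx": 0,"ty": 0,"tz": -55,"wx": 0,"wy": 0,"wz": 0},{"jaw": 0.8,"tx": -40,"ty": 24,"tz": -93,"wx": -0.1,"wy": 0,"wz": 0},{"jaw": 0.8,"tx": -85,"ty": 50,"tz": -93,"wx": -0.25,"wy": 0,"wz": 0},{"jaw": 0.8,"tx": -130,"ty": 75,"tz": -93,"wx": -0.4,"wy": 0,"wz": 0},{"jaw": 0.8,"tx": -170,"ty": 100,"tz": -93,"wx": -0.5,"wy": 0,"wz": 0},{"jaw": 0.8,"tx": -207,"ty": 123,"tz": -93,"wx": -0.596,"wy": 0,"wz": 0.003},{"jaw": 0.8,"tx": -207,"ty": 123,"tz": -93,"wx": -0.596,"wy": 0,"wz": 0.003},{"jaw": 0.8,"tx": -207,"ty": 123,"tz": -93,"wx": -0.596,"wy": 0,"wz": 0.003}]'

```text
time: 10.8
tcp_pos: [450.7, 21.6, 248.2]
ee_rot: [0.692, 0.679, 0.169, 0.178]
force: [0.3, -0.3, -2.5]
gripper_width: 29.2
```

Run:
```python
from h import *
stat(); im=optics.grab_frame('wrist'); save('w10',cv2.resize(im,(800,600)))
im=optics.grab_frame('side'); save('s10',cv2.resize(im[130:250,180:340],(800,600),interpolation=cv2.INTER_CUBIC))
stat(); planax(SEAT+[0,0,1],-1,-34,12,.6)
```

```text
t 10.8 tcp [450.7  21.6 248.2] psi -0.93 z [ 0.475 -0.017 -0.88 ] F [ 0.3 -0.3 -2.5] w 29.2 q [-1.24  0.25  1.28  2.45 -1.1   0.24  0.99]
t 10.9 tcp [446.1  21.2 247.1] psi -1.21 z [ 0.471 -0.015 -0.882] F [ 0.4  1.6 -5.6] w 29.2 q [-1.25  0.24  1.3   2.46 -1.09  0.24  0.99]
t [ -6.3  -0.8 199.3] w [-0.1022  0.0065 -0.0029] dist 199 ang 5.9
```

View pics/w10.png

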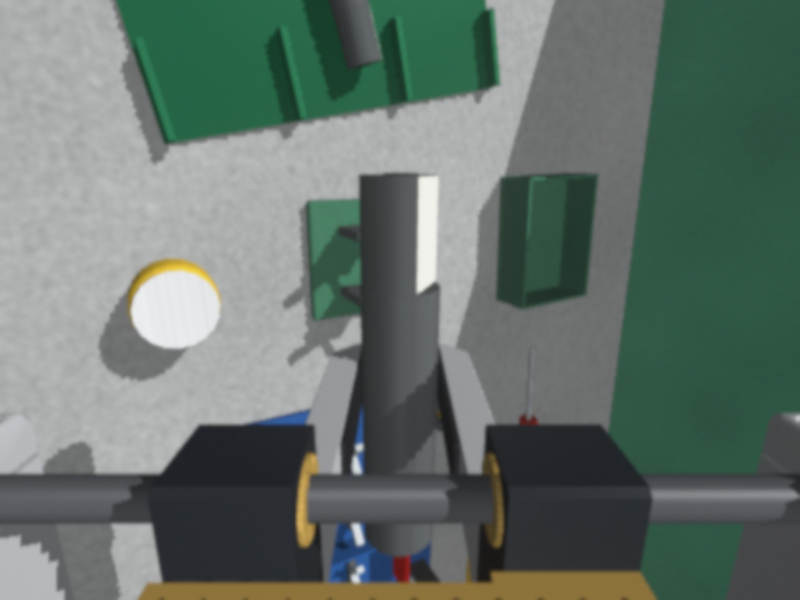

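View pics/s10.png

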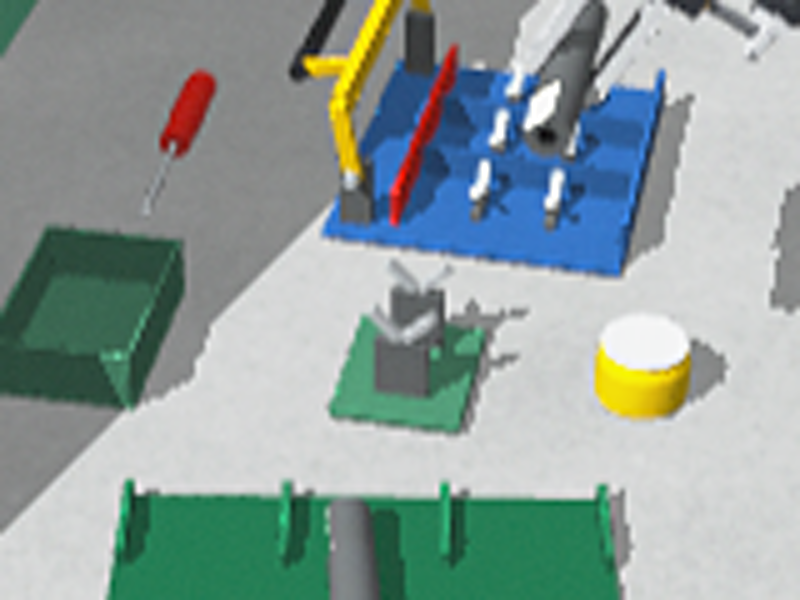

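The joints show that leaning the gripper body towards the base runs into joint limits here: j3, j4, j5 and j6 are all at their ends. I go back to vertical over the stand and turn only with body-outward tilts.

Run:
```python
from h import *
stat(); planax(SEAT+[0,0,110],-1,0,12,.6)
```

```text
t 10.9 tcp [446.1  21.2 247.1] psi -1.21 z [ 0.471 -0.015 -0.882] F [ 0.4  1.6 -5.6] w 29.2 q [-1.25  0.24  1.3   2.46 -1.09  0.24  0.99]
t [ -6.7  43.7 101.8] w [ 0.4912  0.0054 -0.0047] dist 111 ang 28.1
```

>>> drive_tool --series '[{"jaw": 0.8,"tx": -2,"ty": 10,"tz": 25,"wx": 0.12,"wy": 0,"wz": 0},{"jaw": 0.8,"tx": -4,"ty": 22,"tz": 51,"wx": 0.25,"wy": 0,"wz": 0},{"jaw": 0.8,"tx": -5,"ty": 33,"tz": 76,"wx": 0.37,"wy": 0.003,"wz": 0},{"jaw": 0.8,"tx": -6.7,"ty": 43.7,"tz": 101.8,"wx": 0.491,"wy": 0.005,"wz": -0.005},{"jaw": 0.8,"tx": -6.7,"ty": 43.7,"tz": 101.8,"wx": 0.491,"wy": 0.005,"wz": -0.005},{"jaw": 0.8,"tx": -6.7,"ty": 43.7,"tz": 101.8,"wx": 0.491,"wy": 0.005,"wz": -0.005},{"jaw": 0.8,"tx": -6.7,"ty": 43.7,"tz": 101.8,"wx": 0.491,"wy": 0.005,"wz": -0.005}]'

```text
time: 11.78
tcp_pos: [531.1, 12.8, 178.4]
ee_rot: [0.713, 0.701, 0.001, -0.0]
force: [0.2, 0.5, -5.5]
gripper_width: 29.4
```

Run:
```python
from h import *
stat(); im=optics.grab_frame('wrist'); save('w11',cv2.resize(im,(800,600)))
planax(SEAT+[0,0,20],-1,0,12,.6); planax(SEAT+[0,0,0],-1,0,12,.6)
```

```text
t 11.78 tcp [531.1  12.8 178.4] psi -1.03 z [ 0.     0.001 -1.   ] F [ 0.2  0.5 -5.5] w 29.4 q [-0.73  0.77  1.13  1.9  -0.82  1.04  0.74]
t [-0.9  1.  90.6] w [ 0.0006 -0.0016 -0.0002] dist 91 ang 0.1
t [ -0.9   1.  110.6] w [ 0.0006 -0.0016 -0.0002] dist 111 ang 0.1
```

View pics/w11.png

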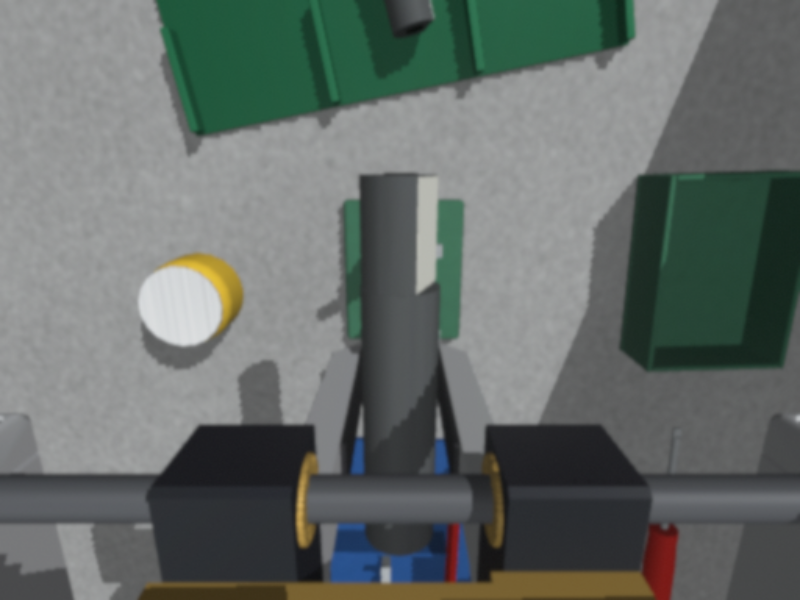

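Run:
```python
from h import *
st=manip.get_state(); c=cam('wrist',st); k=1/1.5625
q=plane(c,np.array([[345,200],[463,200],[347,340],[460,338]])*k,10); print(np.round(q,1)); print('mid x',q[:,0].reshape(2,2).mean(1))
```

```text
[[491.3  68.5  10. ]
 [577.9  66.9  10. ]
 [487.4 -41.   10. ]
 [577.6 -41.   10. ]]
mid x [534.63443974 532.51400039]
```

>>> drive_tool --series '[{"jaw": 0.8,"tx": -0.9,"ty": 1.5,"tz": 45,"wx": 0,"wy": 0,"wz": 0},{"jaw": 0.8,"tx": -0.9,"ty": 1.5,"tz": 80,"wx": 0,"wy": 0,"wz": 0},{"jaw": 0.8,"tx": -0.9,"ty": 1.5,"tz": 98,"wx": 0,"wy": 0,"wz": 0},{"jaw": 0.8,"tx": -0.9,"ty": 1.5,"tz": 105,"wx": 0,"wy": 0,"wz": 0},{"jaw": 0.8,"tx": -0.9,"ty": 1.5,"tz": 108,"wx": 0,"wy": 0,"wz": 0},{"jaw": 0.8,"tx": -0.9,"ty": 1.5,"tz": 110,"wx": 0,"wy": 0,"wz": 0},{"jaw": 0.8,"tx": -0.9,"ty": 1.5,"tz": 110,"wx": 0,"wy": 0,"wz": 0}]'

```text
time: 12.7
tcp_pos: [533.8, 12.1, 69.3]
ee_rot: [0.713, 0.701, 0.001, 0.0]
force: [1.1, 0.8, -4.7]
gripper_width: 29.5
```

Run:
```python
from h import *
stat()
im=optics.grab_frame('side'); save('s12',cv2.resize(im[130:250,180:340],(800,600),interpolation=cv2.INTER_CUBIC)); stat()
```

```text
t 12.7 tcp [533.8  12.1  69.3] psi -1.0 z [ 0.002  0.002 -1.   ] F [ 1.1  0.8 -4.7] w 29.5 q [-0.64  0.89  0.96  1.98 -1.02  0.85  0.89]
t 12.75 tcp [533.8  12.2  69.3] psi -1.0 z [ 0.002  0.002 -1.   ] F [ 0.9  0.6 -5.1] w 29.1 q [-0.64  0.89  0.96  1.98 -1.02  0.85  0.89]
```

View pics/s12.png

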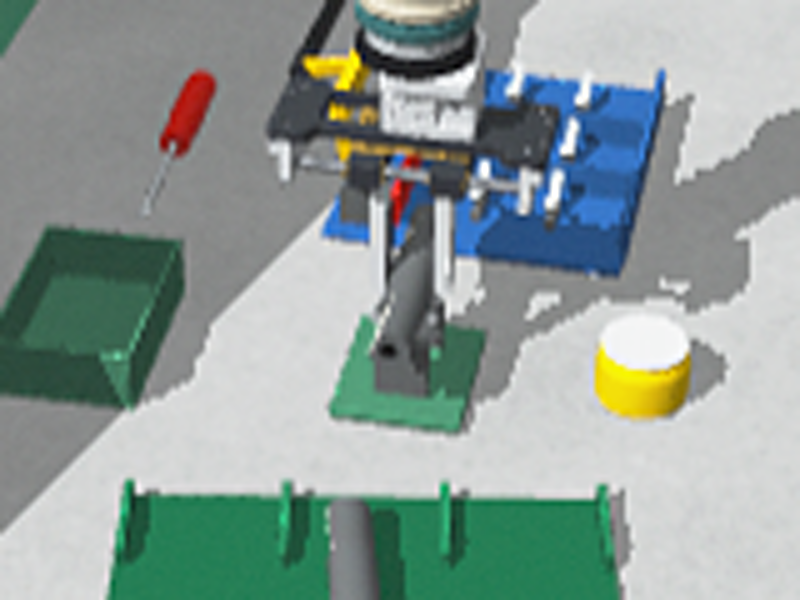

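>>> drive_tool --series '[{"jaw": 0.8,"tx": 0,"ty": 0,"tz": 1.5,"wx": 0,"wy": 0,"wz": 0},{"jaw": 0.8,"tx": 0,"ty": 0,"tz": 1.5,"wx": 0,"wy": 0,"wz": 0}]'

```text
time: 13.0
tcp_pos: [534.0, 12.1, 68.9]
ee_rot: [0.713, 0.701, 0.002, 0.0]
force: [-2.3, 0.7, 5.1]
gripper_width: 29.4
```

Run:
```python
from h import *
stat(); planax([533.5,12.1,80.2],-1,34,14,0); planax([533.5,12.1,80.2],-1,17,14,0)
```

```text
t 13.0 tcp [534.   12.1  68.9] psi -1.0 z [ 0.003  0.002 -1.   ] F [-2.3  0.7  5.1] w 29.4 q [-0.64  0.89  0.96  1.98 -1.02  0.85  0.89]
t [ 0.  -8.3  0.3] w [ 0.5966 -0.0024  0.0007] dist 8 ang 34.2
t [-0.  -4.6  2.1] w [ 0.2999 -0.0024  0.0003] dist 5 ang 17.2
```

>>> drive_tool --series '[{"jaw": 0.4,"tx": 0,"ty": 0,"tz": 0,"wx": 0,"wy": 0,"wz": 0},{"jaw": 0.4,"tx": 0,"ty": 0,"tz": 0,"wx": 0,"wy": 0,"wz": 0},{"jaw": 0.4,"tx": 0,"ty": 0,"tz": 0,"wx": 0,"wy": 0,"wz": 0},{"jaw": 0.4,"tx": 0,"ty": -2.5,"tz": 1.5,"wx": 0.15,"wy": 0,"wz": 0},{"jaw": 0.4,"tx": 0,"ty": -4.6,"tz": 2,"wx": 0.3,"wy": 0,"wz": 0},{"jaw": 0.4,"tx": 0,"ty": -6.7,"tz": 1.5,"wx": 0.45,"wy": 0,"wz": 0},{"jaw": 0.4,"tx": 0,"ty": -8.3,"tz": 0.3,"wx": 0.597,"wy": 0,"wz": 0},{"jaw": 0.4,"tx": 0,"ty": -8.3,"tz": 0.3,"wx": 0.597,"wy": 0,"wz": 0}]'

```text
time: 14.0
tcp_pos: [526.3, 11.5, 66.1]
ee_rot: [0.681, 0.671, -0.205, -0.21]
force: [0.1, -0.4, -0.4]
gripper_width: 56.3
```

Run:
```python
from h import *
import pickle
stat(); st=manip.get_state(); im=optics.grab_frame('wrist'); save('w13r',im); pickle.dump(st,open('w13r.pkl','wb')); save('w13',cv2.resize(im,(800,600)))
planax([533.5,12.1,80.2],-1,34,14,0)
```

```text
t 14.0 tcp [526.3  11.5  66.1] psi -0.85 z [-0.56   0.011 -0.828] F [ 0.1 -0.4 -0.4] w 56.3 q [-0.46  1.18  0.92  1.39 -0.66  1.57  0.54]
t [ 0.8 -0.7 -1.1] w [-0.0001 -0.0014  0.0009] dist 2 ang 0.1
```

View pics/w13.png

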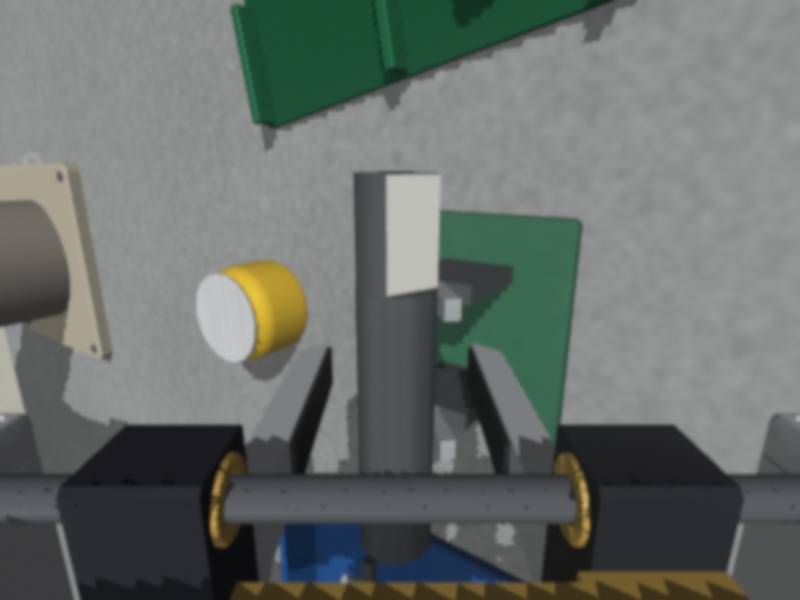

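```bash
cat >> h.py <<'E'
def rollmeas(c,im,ys,mid,a,bright=None):
    """angles (deg elev from side=a x up) of both flat edges per row, 800-independent px rows; prints normal estimate"""
    V=cv2.cvtColor(im,cv2.COLOR_BGR2HSV); S=V[:,:,1].astype(float); V=V[:,:,2].astype(float); a=a/np.linalg.norm(a)
    side=np.cross(a,[0,0,1]); side/=np.linalg.norm(side); up=np.cross(side,a); out=[]
    for (y,x0,x1) in ys:
        r=V[y,x0:x1]; t=(r.min()+r.max())/2 if bright is None else bright
        on=(r>t)&(S[y,x0:x1]<70); i=np.where(on)[0]
        xl=x0+i[0]-.5; xr=x0+i[-1]+.5; e=[]
        for x in (xl,xr):
            P,D=cylhit(c,[[x,y]],mid,a,14.9)[0]; w=P-mid; e.append(np.degrees(np.arctan2(w@up,w@side)))
        out.append([y,xl,xr,*e])
    return np.array(out)
E
python3 - <<'E'
from h import *
import pickle
st=pickle.load(open('w13r.pkl','rb')); im=cv2.imread('pics/w13r.png'); c=cam('wrist',st)
a=np.array([np.cos(np.radians(89)),np.sin(np.radians(89)),0]); mid=np.array([533.5,13,80.])
print(np.round(proj(c,[mid-a*75,mid,mid+a*75,mid+a*75+[0,0,15]])*1.5625))
o=rollmeas(c,im,[(y,225,300) for y in (120,135,150,165,180)],mid,a); print(np.round(o,1)); print(o[:,3:].mean(0))
E
```

```text
[[397. 536.]
 [397. 374.]
 [397. 171.]
 [370. 171.]]
[[120.  246.5 299.5  69.8 -25.9]
 [135.  224.5 281.5 140.  -22.3]
 [150.  224.5 281.5 140.  -29.1]
 [165.  224.5 280.5 139.9 -18.8]
 [180.  224.5 280.5 139.8 -25. ]]
[125.89955449 -24.20857953]
```

A's flat spans x 386–440 at y 175–290. Both edges give the normal at 21–22° elevation, which agrees with the mat measurement. Closing with the tilted grip.

>>> drive_tool --series '[{"jaw": 0.8,"tx": 0,"ty": -0.5,"tz": 0,"wx": 0,"wy": 0,"wz": 0},{"jaw": 0.8,"tx": 0,"ty": -0.5,"tz": 0,"wx": 0,"wy": 0,"wz": 0},{"jaw": 0.8,"tx": 0,"ty": -0.5,"tz": 0,"wx": 0,"wy": 0,"wz": 0},{"jaw": 0.8,"tx": 0,"ty": -0.5,"tz": 0,"wx": 0,"wy": 0,"wz": 0},{"jaw": 0.8,"tx": 0,"ty": -0.5,"tz": 0,"wx": 0,"wy": 0,"wz": 0}]'

```text
time: 14.68
tcp_pos: [525.8, 11.9, 68.0]
ee_rot: [0.682, 0.671, -0.204, -0.209]
force: [2.6, 1.6, 2.3]
gripper_width: 29.4
```

Run:
```python
from h import *
stat(); s=manip.get_state(); ax=s['tcp_pos']-14*R.from_quat(s['ee_rot']).as_matrix()[:,2]; print('axis at d14',ax)
planax(SEAT+[.8,0,40],-1,34,14,0); planax(SEAT+[.8,0,40],-1,0,14,0); planax(SEAT+[.8,0,0.3],-1,0,14,0)
```

```text
t 14.68 tcp [525.8  11.9  68. ] psi -0.88 z [-0.558  0.012 -0.83 ] F [2.6 1.6 2.3] w 29.4 q [-0.46  1.18  0.92  1.39 -0.66  1.57  0.54]
axis at d14 [533.63534895  11.75698857  79.60458241]
t [  1.1 -22.9 -33.3] w [ 0.0015 -0.0018  0.0017] dist 40 ang 0.2
t [  1.1 -15.  -35.7] w [-0.5919 -0.0023  0.0011] dist 39 ang 33.9
t [ 1.   7.1 -2.8] w [-0.5919 -0.0023  0.0011] dist 8 ang 33.9
```

>>> drive_tool --series '[{"jaw": 0.8,"tx": 1,"ty": -23,"tz": -33,"wx": 0,"wy": 0,"wz": 0},{"jaw": 0.8,"tx": 1,"ty": -21,"tz": -35,"wx": -0.17,"wy": 0,"wz": 0},{"jaw": 0.8,"tx": 1,"ty": -19,"tz": -35.5,"wx": -0.34,"wy": 0,"wz": 0},{"jaw": 0.8,"tx": 1,"ty": -17,"tz": -35.7,"wx": -0.48,"wy": 0,"wz": 0},{"jaw": 0.8,"tx": 1,"ty": -15,"tz": -35.7,"wx": -0.592,"wy": -0.002,"wz": 0},{"jaw": 0.8,"tx": 1,"ty": 0.5,"tz": -12.7,"wx": -0.592,"wy": -0.002,"wz": 0},{"jaw": 0.8,"tx": 1,"ty": 6,"tz": -4.5,"wx": -0.592,"wy": -0.002,"wz": 0},{"jaw": 0.8,"tx": 1,"ty": 7.1,"tz": -2.8,"wx": -0.592,"wy": -0.002,"wz": 0}]'

```text
time: 15.68
tcp_pos: [533.6, 12.8, 66.0]
ee_rot: [0.713, 0.701, -0.0, -0.0]
force: [0.6, 1.0, -3.0]
gripper_width: 29.3
```

Run:
```python
from h import *
import pickle
st=manip.get_state(); im=optics.grab_frame('wrist'); save('w14r',im); pickle.dump(st,open('w14r.pkl','wb')); save('w14',cv2.resize(im,(800,600)))
stat()
planax(SEAT+[.8,0,0],-1,0,14,0)
```

```text
t 15.72 tcp [533.6  12.6  66. ] psi -0.93 z [-0.  0. -1.] F [ 0.9  0.1 -5.7] w 29.1 q [-0.62  0.88  0.92  1.98 -1.    0.82  0.87]
t [ 0.2 -0.3  0. ] w [-0.0004 -0.0003  0.0013] dist 0 ang 0.1
```

View pics/w14.png

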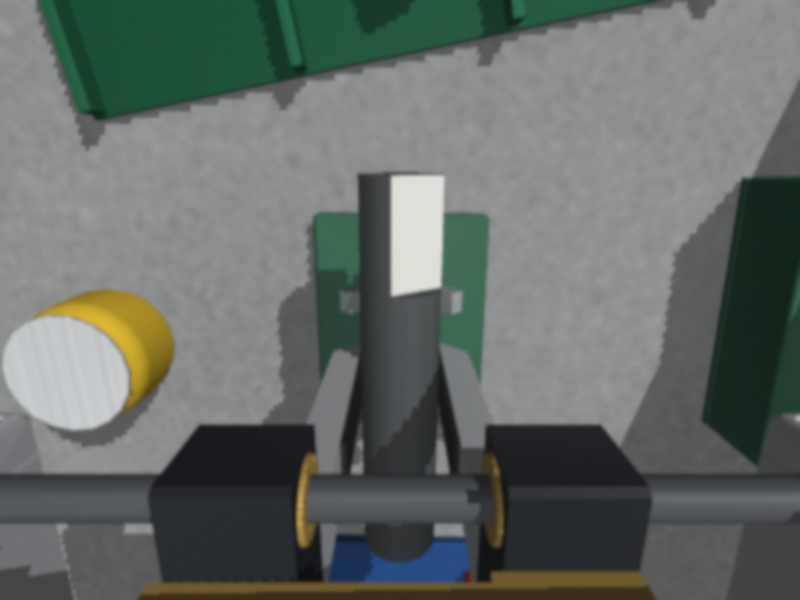

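>>> drive_tool --series '[{"jaw": 0.8,"tx": 0,"ty": 0,"tz": 1.5,"wx": 0,"wy": 0,"wz": 0},{"jaw": 0.8,"tx": 0,"ty": 0,"tz": 1.8,"wx": 0,"wy": 0,"wz": 0},{"jaw": 0.4,"tx": 0,"ty": 0,"tz": 1.8,"wx": 0,"wy": 0,"wz": 0},{"jaw": 0.4,"tx": 0,"ty": 0,"tz": 1.8,"wx": 0,"wy": 0,"wz": 0},{"jaw": 0.4,"tx": 0,"ty": 0,"tz": 0,"wx": 0,"wy": 0,"wz": 0},{"jaw": 0.4,"tx": 0,"ty": 0,"tz": 0,"wx": 0,"wy": 0,"wz": 0}]'

```text
time: 16.48
tcp_pos: [533.7, 12.5, 66.2]
ee_rot: [0.713, 0.701, -0.0, -0.0]
force: [0.0, 0.6, 0.0]
gripper_width: 56.3
```

Run:
```python
from h import *
import pickle
st=manip.get_state(); im=optics.grab_frame('wrist'); save('w15r',im); pickle.dump(st,open('w15r.pkl','wb')); save('w15',cv2.resize(im,(800,600)))
stat(); c=cam('wrist',st)
a=np.array([np.cos(np.radians(89)),np.sin(np.radians(89)),0]); mid=np.array([533.5,13,80.])
o=rollmeas(c,im,[(y,228,300) for y in (120,130,140,150,160,170,180)],mid,a,170); print(np.round(o,1)); print(np.median(o[:,3:],0))
planax([533.5,12.5,80],-1,34,14,0)
```

```text
t 16.52 tcp [533.7  12.5  66.1] psi -0.93 z [-0.  0. -1.] F [ 0.2 -0.3  0.2] w 56.5 q [-0.62  0.88  0.92  1.98 -1.    0.82  0.87]
[[120.  250.5 284.5 104.4  20.7]
 [130.  250.5 284.5 104.5  18.5]
 [140.  250.5 283.5 104.6  24. ]
 [150.  250.5 283.5 104.7  22.2]
 [160.  250.5 282.5 104.7  26.9]
 [170.  250.5 282.5 104.8  25.4]
 [180.  250.5 281.5 104.9  29.5]]
[104.66213555  23.97826251]
t [-0.  -8.  -2.3] w [5.931e-01 3.000e-04 1.200e-03] dist 8 ang 34.0
```

View pics/w15.png

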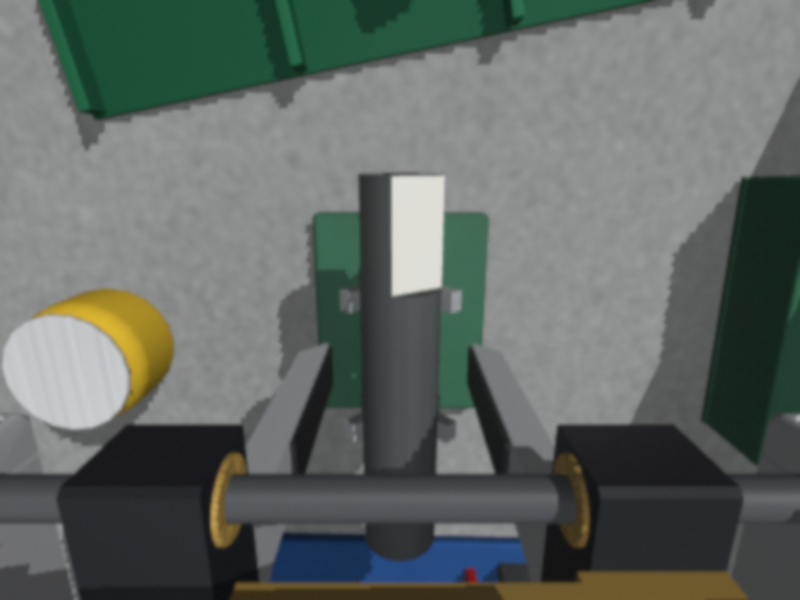

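Flat edge at x=391 gives a normal elevation of about 56°, so another 34° is needed. Regripping at tilt 34°.

>>> drive_tool --series '[{"jaw": 0.4,"tx": 0,"ty": -2.5,"tz": -1,"wx": 0.16,"wy": 0,"wz": 0},{"jaw": 0.4,"tx": 0,"ty": -4.6,"tz": -1.5,"wx": 0.32,"wy": 0,"wz": 0},{"jaw": 0.4,"tx": 0,"ty": -6.5,"tz": -2,"wx": 0.46,"wy": 0,"wz": 0},{"jaw": 0.4,"tx": 0,"ty": -8,"tz": -2.3,"wx": 0.593,"wy": 0,"wz": 0},{"jaw": 0.4,"tx": 0,"ty": -8,"tz": -2.3,"wx": 0.593,"wy": 0,"wz": 0},{"jaw": 0.4,"tx": 0,"ty": -8,"tz": -2.3,"wx": 0.593,"wy": 0,"wz": 0}]'

```text
time: 17.27
tcp_pos: [525.2, 12.3, 68.6]
ee_rot: [0.682, 0.671, -0.205, -0.208]
force: [-0.2, -0.3, -0.4]
gripper_width: 56.4
```

Run:
```python
from h import *
import pickle
st=manip.get_state(); im=optics.grab_frame('wrist'); save('w16r',im); pickle.dump(st,open('w16r.pkl','wb')); save('w16',cv2.resize(im,(800,600)))
stat(); c=cam('wrist',st)
a=np.array([np.cos(np.radians(89)),np.sin(np.radians(89)),0]); mid=np.array([533.5,13,80.])
o=rollmeas(c,im,[(y,220,300) for y in (120,130,140,150,160,170,180)],mid,a,150); print(np.round(o,1)); print(np.median(o[:,3:],0))
M=R.from_quat(st['ee_rot']).as_matrix(); print('tool back elev', np.degrees(np.arctan2(-M[2,2],-M[0,2])))
```

```text
t 17.32 tcp [525.2  12.6  69.1] psi -0.99 z [-0.558  0.01  -0.83 ] F [ 1.  -0.4  0.5] w 56.5 q [-0.46  1.16  0.9   1.39 -0.65  1.56  0.52]
[[120.  236.5 279.5 103.8  10.5]
 [130.  236.5 279.5 104.4   9.9]
 [140.  236.5 278.5 105.   12.3]
 [150.  236.5 278.5 105.6  11.7]
 [160.  236.5 278.5 106.2  11. ]
 [170.  237.5 278.5 103.4  10.4]
 [180.  237.5 277.5 104.   12.8]]
[104.39489424  11.04183734]
tool back elev 56.0840505697834
```

View pics/w16.png

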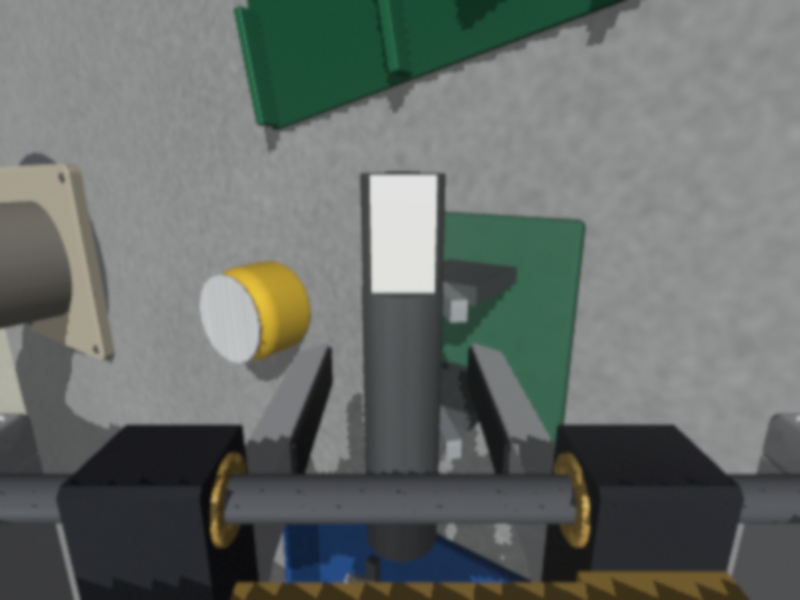

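Flat now faces the gripper squarely: edge midpoint 57.7° against tool back 56.1°. Closing.

>>> drive_tool --series '[{"jaw": 0.8,"tx": 0,"ty": 0,"tz": 0,"wx": 0,"wy": 0,"wz": 0},{"jaw": 0.8,"tx": 0,"ty": 0,"tz": 0,"wx": 0,"wy": 0,"wz": 0},{"jaw": 0.8,"tx": 0,"ty": 0,"tz": 0,"wx": 0,"wy": 0,"wz": 0},{"jaw": 0.8,"tx": 0,"ty": 0,"tz": 0,"wx": 0,"wy": 0,"wz": 0},{"jaw": 0.8,"tx": 0,"ty": 0,"tz": 0,"wx": 0,"wy": 0,"wz": 0},{"jaw": 0.8,"tx": 0,"ty": -14,"tz": -20,"wx": 0,"wy": 0,"wz": 0},{"jaw": 0.8,"tx": 0,"ty": -42,"tz": -62,"wx": 0,"wy": 0,"wz": 0},{"jaw": 0.8,"tx": 0,"ty": -45,"tz": -66,"wx": 0,"wy": 0,"wz": 0}]'

```text
time: 18.32
tcp_pos: [525.6, 11.4, 152.4]
ee_rot: [0.683, 0.671, -0.203, -0.206]
force: [1.2, -0.8, -6.3]
gripper_width: 29.1
```

Run:
```python
from h import *
stat(); planax(nest(0,75,160),-92.2,1.7,14,0)
planax([515,-80,160],-45,0,14,0)
```

```text
t 18.32 tcp [525.6  11.4 152.4] psi -1.07 z [-0.554  0.009 -0.833] F [ 1.2 -0.8 -6.3] w 29.1 q [-0.47  1.07  0.94  1.36 -0.58  1.67  0.51]
t [-201.2  -26.    25.2] w [-0.4326  0.489   1.5319] dist 204 ang 95.4
t [-91.6  -3.9  10.4] w [-0.5573  0.2263  0.7445] dist 92 ang 54.8
```

>>> drive_tool --series '[{"jaw": 0.8,"tx": -91.6,"ty": -4,"tz": 10.4,"wx": -0.557,"wy": 0.226,"wz": 0.744},{"jaw": 0.8,"tx": -91.6,"ty": -4,"tz": 10.4,"wx": -0.557,"wy": 0.226,"wz": 0.744},{"jaw": 0.8,"tx": -91.6,"ty": -4,"tz": 10.4,"wx": -0.557,"wy": 0.226,"wz": 0.744},{"jaw": 0.8,"tx": -91.6,"ty": -4,"tz": 10.4,"wx": -0.557,"wy": 0.226,"wz": 0.744},{"jaw": 0.8,"tx": -91.6,"ty": -4,"tz": 10.4,"wx": -0.557,"wy": 0.226,"wz": 0.744},{"jaw": 0.8,"tx": -91.6,"ty": -4,"tz": 10.4,"wx": -0.557,"wy": 0.226,"wz": 0.744},{"jaw": 0.8,"tx": -91.6,"ty": -4,"tz": 10.4,"wx": -0.557,"wy": 0.226,"wz": 0.744}]'

```text
time: 19.2
tcp_pos: [514.8, -79.2, 145.6]
ee_rot: [0.923, 0.384, -0.001, -0.001]
force: [1.5, -0.8, -6.3]
gripper_width: 29.2
```

Run:
```python
from h import *
stat(); planax(nest(0,75,140),-92.2,1.7,14,0)
```

```text
t 19.2 tcp [514.8 -79.2 145.6] psi -44.77 z [-0.003  0.001 -1.   ] F [ 1.5 -0.8 -6.3] w 29.2 q [-0.58  0.87  1.21  1.95 -0.96  1.06  0.3 ]
t [-98.   57.4  19.5] w [0.0257 0.0144 0.8276] dist 115 ang 47.4
```

>>> drive_tool --series '[{"jaw": 0.8,"tx": -98,"ty": 57.4,"tz": 0,"wx": 0.026,"wy": 0.014,"wz": 0.828},{"jaw": 0.8,"tx": -98,"ty": 57.4,"tz": 0,"wx": 0.026,"wy": 0.014,"wz": 0.828},{"jaw": 0.8,"tx": -98,"ty": 57.4,"tz": 0,"wx": 0.026,"wy": 0.014,"wz": 0.828},{"jaw": 0.8,"tx": -98,"ty": 57.4,"tz": 0,"wx": 0.026,"wy": 0.014,"wz": 0.828},{"jaw": 0.8,"tx": -98,"ty": 57.4,"tz": 19,"wx": 0.026,"wy": 0.014,"wz": 0.828},{"jaw": 0.8,"tx": -98,"ty": 57.4,"tz": 19,"wx": 0.026,"wy": 0.014,"wz": 0.828},{"jaw": 0.8,"tx": -98,"ty": 57.4,"tz": 19,"wx": 0.026,"wy": 0.014,"wz": 0.828}]'

```text
time: 20.08
tcp_pos: [486.9, -189.7, 126.7]
ee_rot: [1.0, -0.018, -0.0, -0.015]
force: [0.3, -0.7, -4.9]
gripper_width: 29.3
```

Run:
```python
from h import *
import pickle
st=manip.get_state(); im=optics.grab_frame('wrist'); save('w17r',im); pickle.dump(st,open('w17r.pkl','wb')); save('w17',cv2.resize(im,(800,600)))
stat(); planax(nest(0,75,60),-92.2,1.7,14,0);planax(nest(0,75,40.5),-92.2,1.7,14,0)
```

```text
t 20.12 tcp [ 487.  -189.6  126.9] psi -92.1 z [ 0.001  0.029 -1.   ] F [-0.  -1.5 -6.2] w 29.1 q [-0.34  0.94  1.25  1.96 -1.05  1.12 -0.22]
t [-0.5  1.9 80.9] w [0.0003 0.0004 0.0017] dist 81 ang 0.1
t [ -0.5   2.5 100.4] w [0.0003 0.0004 0.0017] dist 100 ang 0.1
```

View pics/w17.png

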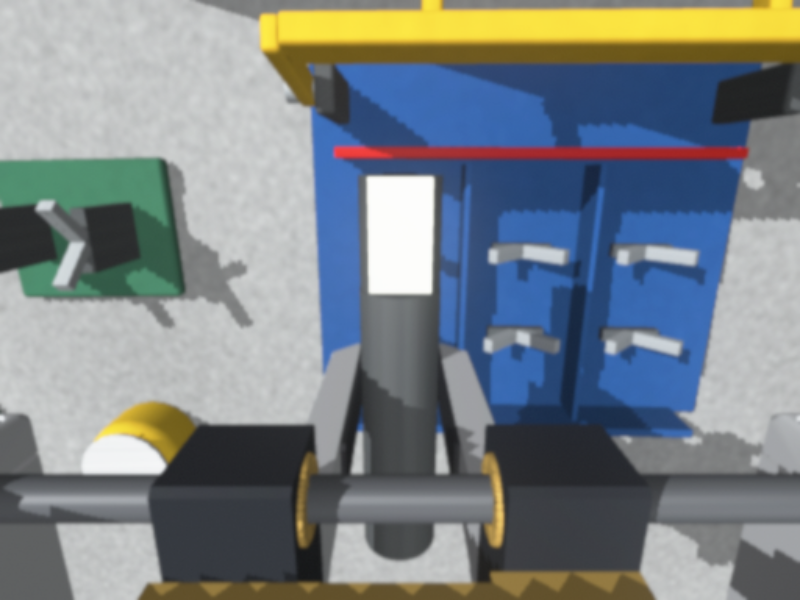

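Run:
```python
from h import *
import pickle
st=pickle.load(open('w17r.pkl','rb')); c=cam('wrist',st); k=1.5625
for x in (28,-28):
    for y in (0,-75): print('vee ends proj',x,y,np.round(proj(c,[nest(x,y-22,37),nest(x,y,25),nest(x,y+22,37)])*k).tolist())
print('redwall',np.round(proj(c,[nest(86,-100,38),nest(86,100,38)])*k))
M=R.from_quat(st['ee_rot']).as_matrix(); ax=st['tcp_pos']-14*M[:,2]; t=M[:,0]
print('bar end top if mid at 0',np.round(proj(c,[ax+75*t-15*M[:,2],ax+75*t-10*M[:,2],ax+35*t-10*M[:,2]])*k))
q=plane(c,np.array([[401,176],[401,294]])/k,ax[2]+10); print('flat from,to along tool x',(q-ax)@t)
```

```text
vee ends proj 28 0 [[568.0, 258.0], [525.0, 254.0], [492.0, 257.0]]
vee ends proj 28 -75 [[700.0, 259.0], [651.0, 255.0], [622.0, 258.0]]
vee ends proj -28 0 [[559.0, 348.0], [519.0, 340.0], [487.0, 347.0]]
vee ends proj -28 -75 [[683.0, 349.0], [638.0, 342.0], [610.0, 348.0]]
redwall [[726. 153.]
 [356. 153.]]
bar end top if mid at 0 [[394. 177.]
 [394. 177.]
 [395. 296.]]
flat from,to along tool x [75.26763204 35.82494226]
```

Predicted vees, red wall and flat end match the picture within about 2 mm, and the spindle's middle is in the grip. Lowering into compartment 2.

>>> drive_tool --series '[{"jaw": 0.8,"tx": 0.5,"ty": 1.3,"tz": 40,"wx": 0,"wy": 0,"wz": 0},{"jaw": 0.8,"tx": 0.5,"ty": 1.5,"tz": 72,"wx": 0,"wy": 0,"wz": 0},{"jaw": 0.8,"tx": 0.5,"ty": 1.7,"tz": 88,"wx": 0,"wy": 0,"wz": 0},{"jaw": 0.8,"tx": 0.5,"ty": 1.8,"tz": 96,"wx": 0,"wy": 0,"wz": 0},{"jaw": 0.8,"tx": 0.5,"ty": 1.8,"tz": 99,"wx": 0,"wy": 0,"wz": 0},{"jaw": 0.8,"tx": 0.5,"ty": 1.8,"tz": 100.5,"wx": 0,"wy": 0,"wz": 0},{"jaw": 0.8,"tx": 0.5,"ty": 1.8,"tz": 100.5,"wx": 0,"wy": 0,"wz": 0}]'

```text
time: 21.0
tcp_pos: [488.2, -188.3, 27.5]
ee_rot: [1.0, -0.018, 0.001, -0.015]
force: [-0.3, 2.2, 3.6]
gripper_width: 29.1
```

Run:
```python
from h import *
stat(); im=optics.grab_frame('wrist'); save('w18',cv2.resize(im,(800,600))); stat()
```

```text
t 21.0 tcp [ 488.2 -188.3   27.5] psi -92.07 z [ 0.002  0.03  -1.   ] F [-0.3  2.2  3.6] w 29.1 q [-0.18  0.92  0.85  2.01 -1.09  0.78 -0.23]
t 21.05 tcp [ 488.2 -188.3   27.4] psi -92.07 z [ 0.002  0.03  -1.   ] F [-0.1  2.7  6.2] w 29.4 q [-0.18  0.92  0.85  2.01 -1.09  0.78 -0.23]
```

View pics/w18.png

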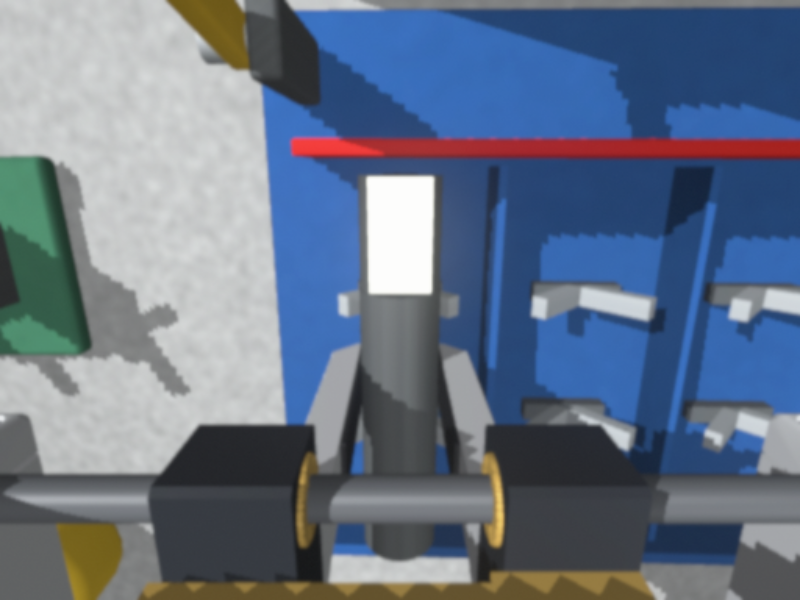

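>>> drive_tool --series '[{"jaw": 0.6,"tx": 0,"ty": 0,"tz": 0,"wx": 0,"wy": 0,"wz": 0},{"jaw": 0.6,"tx": 0,"ty": 0,"tz": 0,"wx": 0,"wy": 0,"wz": 0},{"jaw": 0.6,"tx": 0,"ty": 0,"tz": -2,"wx": 0,"wy": 0,"wz": 0},{"jaw": 0.6,"tx": 0,"ty": 0,"tz": -12,"wx": 0,"wy": 0,"wz": 0},{"jaw": 0.6,"tx": 0,"ty": 0,"tz": -50,"wx": 0,"wy": 0,"wz": 0},{"jaw": 0.5,"tx": 0,"ty": 0,"tz": -110,"wx": 0,"wy": 0,"wz": 0},{"jaw": 0.3,"tx": 0,"ty": 0,"tz": -150,"wx": 0,"wy": 0,"wz": 0},{"jaw": 0.3,"tx": 0,"ty": 0,"tz": -150,"wx": 0,"wy": 0,"wz": 0}]'

```text
time: 22.05
tcp_pos: [489.3, -194.3, 180.6]
ee_rot: [1.0, -0.018, 0.004, -0.014]
force: [0.8, -0.1, -0.7]
gripper_width: 63.0
```

Run:
```python
from h import *
import pickle
st=manip.get_state(); im=optics.grab_frame('wrist'); save('w19r',im); pickle.dump(st,open('w19r.pkl','wb')); save('w19',cv2.resize(im,(800,600)))
stat(); c=cam('wrist',st)
k=1.5625; a=np.r_[u,0]
print('proj flat corners',np.round(proj(c,[nest(x,75+y,50) for x in (75,35) for y in (11,-11)])*k).tolist(), 'bar ends',np.round(proj(c,[nest(75,75,40),nest(-75,75,40)])*k).tolist())
```

```text
t 22.1 tcp [ 488.4 -193.1  178.6] psi -92.06 z [ 0.005  0.029 -1.   ] F [-0.7  0.  -0.7] w 65.3 q [-0.3   0.73  1.08  1.91 -0.8   1.02 -0.46]
proj flat corners [[378.0, 178.0], [412.0, 178.0], [379.0, 240.0], [412.0, 240.0]] bar ends [[396.0, 178.0], [396.0, 384.0]]
```

View pics/w19.png

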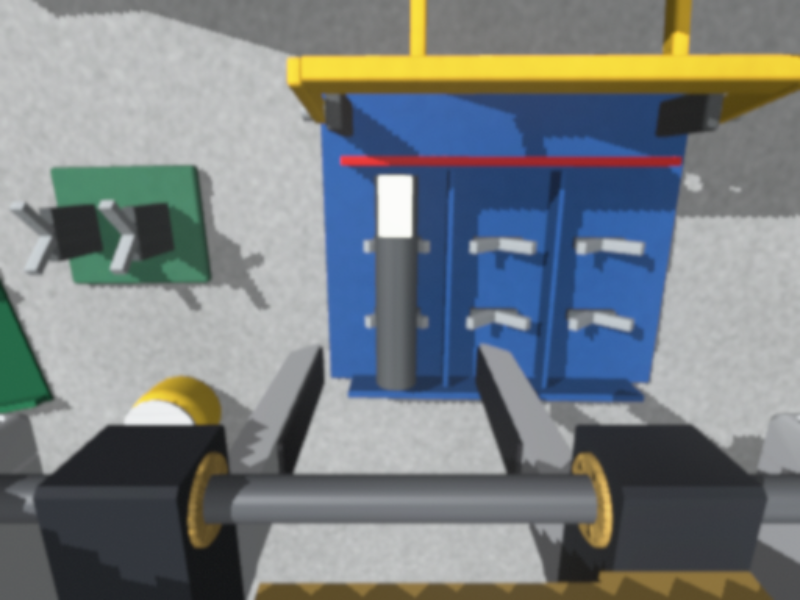

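A lies in compartment 2: flat at (395,205) towards the red wall (y=160), centred on the bar. Now back to B, re-measuring it first.

Run:
```python
from h import *
plan([520,0,210],Rdown(-35)); plan([542,178,150],Rdown(14.9))
```

```text
t [  24.7 -194.9  -25.5] w [-0.0249 -0.0182 -0.9958] dist 198 ang 57.1
t [  40.1 -371.8   39.7] w [-0.0166 -0.0301 -1.8667] dist 376 ang 107.0
```

>>> drive_tool --series '[{"jaw": 0.3,"tx": 10,"ty": -60,"tz": -25,"wx": 0,"wy": 0,"wz": -0.18},{"jaw": 0.3,"tx": 20,"ty": -120,"tz": -25,"wx": 0,"wy": 0,"wz": -0.36},{"jaw": 0.3,"tx": 25,"ty": -180,"tz": -25,"wx": -0.01,"wy": -0.01,"wz": -0.55},{"jaw": 0.3,"tx": 28,"ty": -230,"tz": -25,"wx": -0.02,"wy": -0.02,"wz": -0.73},{"jaw": 0.3,"tx": 32,"ty": -280,"tz": -25,"wx": -0.02,"wy": -0.03,"wz": -0.91},{"jaw": 0.3,"tx": 36,"ty": -330,"tz": -10,"wx": -0.02,"wy": -0.03,"wz": -1.1},{"jaw": 0.3,"tx": 40,"ty": -370,"tz": 10,"wx": -0.02,"wy": -0.03,"wz": -1.28},{"jaw": 0.3,"tx": 40,"ty": -371,"tz": 30,"wx": -0.017,"wy": -0.03,"wz": -1.46}]'

```text
time: 23.1
tcp_pos: [540.4, 181.6, 157.0]
ee_rot: [0.753, 0.658, -0.003, -0.003]
force: [0.3, -1.5, 0.2]
gripper_width: 65.9
```

Run:
```python
from h import *
stat(); plan([542,178,150],Rdown(14.9))
```

```text
t 23.1 tcp [540.4 181.6 157. ] psi -7.67 z [-0.009  0.001 -1.   ] F [ 0.3 -1.5  0.2] w 65.9 q [-0.82  0.69  0.73  1.8  -0.58  0.89  0.05]
t [-3.4  2.1  7. ] w [-0.0092 -0.0012 -0.3938] dist 8 ang 22.6
```

>>> drive_tool --series '[{"jaw": 0.3,"tx": -3.4,"ty": 2,"tz": 7,"wx": -0.009,"wy": 0,"wz": -0.18},{"jaw": 0.3,"tx": -3.4,"ty": 2,"tz": 7,"wx": -0.009,"wy": 0,"wz": -0.36},{"jaw": 0.3,"tx": -3.4,"ty": 2,"tz": 7,"wx": -0.009,"wy": 0,"wz": -0.394},{"jaw": 0.3,"tx": -3.4,"ty": 2,"tz": 7,"wx": -0.009,"wy": 0,"wz": -0.394}]'

```text
time: 23.6
tcp_pos: [541.5, 177.8, 149.4]
ee_rot: [0.61, 0.792, -0.0, -0.001]
force: [0.7, 0.0, -0.7]
gripper_width: 65.9
```

Run:
```python
from h import *
import pickle
st=manip.get_state(); im=optics.grab_frame('wrist'); save('w20r',im); pickle.dump(st,open('w20r.pkl','wb')); save('w20',cv2.resize(im,(800,600)))
stat()
```

```text
t 23.65 tcp [541.6 177.8 149.6] psi 14.76 z [-0.001  0.001 -1.   ] F [-0.6  0.1 -0.1] w 65.9 q [-0.75  0.66  0.61  1.81 -0.5   0.83  0.37]
```

View pics/w20.png

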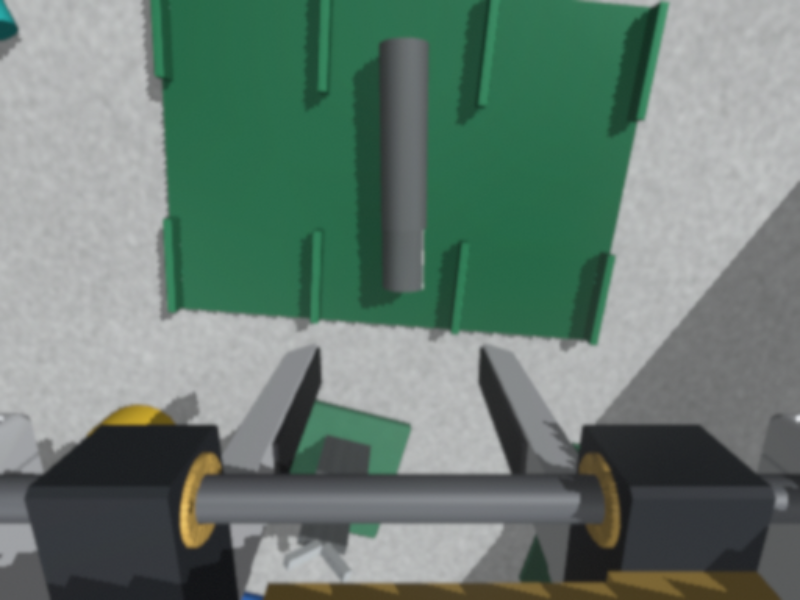

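B is unmoved, standing along the picture at x≈404, with a thin bright sliver at (422,230–290): flat end towards -y, facing +x and downward.

Run:
```python
from h import *
import pickle
st=pickle.load(open('w20r.pkl','rb')); im=cv2.imread('pics/w20r.png'); c=cam('wrist',st)
m,hsv=spindle(c,im,(232,10,290,200),19); e=rows_edges(m); mu,a,l,r=axisfit(c,m,19,14)
if a[1]<0:a=-a
ctr=lambda y:[(np.polyval(l,y)+np.polyval(r,y))/2,y]
ends=plane(c,[ctr(e[0,0]-.5),ctr(e[-1,0]+.5)],34); s=(ends-mu)@a; mid=mu+a*s.mean()
print('ang',np.degrees(np.arctan2(a[1],a[0])),'mid',mid,'len',np.ptp(s)); y=100;q=plane(c,[[np.polyval(l,y),y],[np.polyval(r,y),y]],19); print('w',np.linalg.norm(q[1]-q[0]))
psi=np.degrees(np.arctan2(a[1],a[0]))-90
plan(np.r_[mid[:2],6.5],Rdown(psi))
cp=ray(c,[[0,0]])[0]; w=cp-mid; print('view elev',np.degrees(np.arctan2(w[2],w@np.cross(a,[0,0,1]))))
print(hsv[165,255:275].tolist())
```

```text
ang 104.77062733831087 mid [523.06998695 250.21286743  19.        ] len 149.79511294528362
w 29.305265391173684
t [ 74.6   0.6 143.2] w [-0.0007 -0.0011 -0.0001] dist 161 ang 0.1
view elev 90.40954772108013
[[94, 18, 98], [90, 15, 100], [90, 15, 101], [95, 15, 103], [95, 15, 104], [99, 17, 106], [95, 14, 106], [94, 17, 107], [94, 17, 108], [94, 17, 108], [95, 14, 108], [95, 14, 107], [90, 12, 106], [90, 12, 109], [84, 10, 129], [76, 19, 150], [73, 49, 134], [74, 110, 111], [75, 148, 105], [75, 153, 105]]
```

>>> drive_tool --series '[{"jaw": 0.3,"tx": 74.6,"ty": 0.6,"tz": 30,"wx": 0,"wy": 0,"wz": 0},{"jaw": 0.3,"tx": 74.6,"ty": 0.6,"tz": 60,"wx": 0,"wy": 0,"wz": 0},{"jaw": 0.3,"tx": 74.6,"ty": 0.6,"tz": 100,"wx": 0,"wy": 0,"wz": 0},{"jaw": 0.3,"tx": 74.6,"ty": 0.6,"tz": 128,"wx": 0,"wy": 0,"wz": 0},{"jaw": 0.3,"tx": 74.6,"ty": 0.6,"tz": 141,"wx": 0,"wy": 0,"wz": 0},{"jaw": 0.3,"tx": 74.6,"ty": 0.6,"tz": 143,"wx": 0,"wy": 0,"wz": 0},{"jaw": 0.5,"tx": 74.6,"ty": 0.6,"tz": 143,"wx": 0,"wy": 0,"wz": 0},{"jaw": 0.5,"tx": 74.6,"ty": 0.6,"tz": 143,"wx": 0,"wy": 0,"wz": 0}]'

```text
time: 24.65
tcp_pos: [523.8, 250.5, 7.7]
ee_rot: [0.61, 0.792, 0.001, -0.0]
force: [-0.1, 0.4, -0.3]
gripper_width: 49.6
```

Run:
```python
from h import *
im=optics.grab_frame('wrist'); save('w21',cv2.resize(im,(800,600)))
stat()
```

```text
t 24.7 tcp [523.7 250.6   7.6] psi 14.76 z [ 0.001  0.002 -1.   ] F [-0.  -0.2  0.9] w 47.9 q [-0.77  0.86  0.46  1.87 -0.67  0.57  0.38]
```

View pics/w21.png

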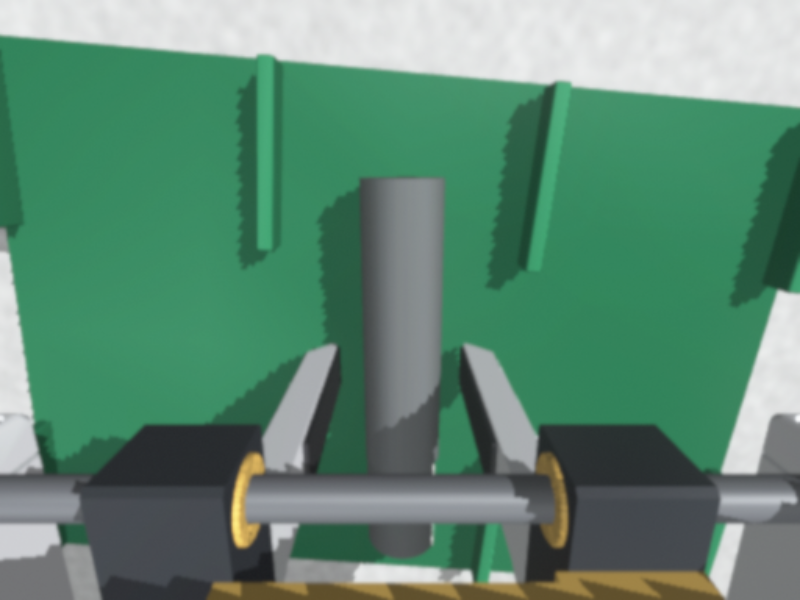

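B is centred between the fingers. Closing and lifting.

>>> drive_tool --series '[{"jaw": 0.8,"tx": 0,"ty": 0,"tz": 0,"wx": 0,"wy": 0,"wz": 0},{"jaw": 0.8,"tx": 0,"ty": 0,"tz": 0,"wx": 0,"wy": 0,"wz": 0},{"jaw": 0.8,"tx": 0,"ty": 0,"tz": 0,"wx": 0,"wy": 0,"wz": 0},{"jaw": 0.8,"tx": 0,"ty": 0,"tz": 0,"wx": 0,"wy": 0,"wz": 0},{"jaw": 0.8,"tx": 0,"ty": 0,"tz": -10,"wx": 0,"wy": 0,"wz": 0},{"jaw": 0.8,"tx": 0,"ty": 0,"tz": -60,"wx": 0,"wy": 0,"wz": 0},{"jaw": 0.8,"tx": 0,"ty": 0,"tz": -120,"wx": 0,"wy": 0,"wz": 0},{"jaw": 0.8,"tx": 0,"ty": 0,"tz": -120,"wx": 0,"wy": 0,"wz": 0}]'

```text
time: 25.7
tcp_pos: [526.2, 250.8, 131.6]
ee_rot: [0.611, 0.792, 0.004, 0.002]
force: [-0.0, 0.7, -6.2]
gripper_width: 29.4
```

Run:
```python
from h import *
stat(); planax([533.6,13,130],-1,0,11.5,0);
```

```text
t 25.7 tcp [526.2 250.8 131.6] psi 14.74 z [ 0.007  0.004 -1.   ] F [-0.   0.7 -6.2] w 29.4 q [-0.87  0.7   0.61  1.8  -0.54  0.8   0.27]
t [-231.9  -53.4   12.1] w [ 0.0078 -0.0036  0.2748] dist 238 ang 15.8
```

>>> drive_tool --series '[{"jaw": 0.8,"tx": -232,"ty": -53,"tz": 0,"wx": 0.007,"wy": -0.003,"wz": 0.275},{"jaw": 0.8,"tx": -232,"ty": -53,"tz": 0,"wx": 0.007,"wy": -0.003,"wz": 0.275},{"jaw": 0.8,"tx": -232,"ty": -53,"tz": 0,"wx": 0.007,"wy": -0.003,"wz": 0.275},{"jaw": 0.8,"tx": -232,"ty": -53,"tz": 5,"wx": 0.007,"wy": -0.003,"wz": 0.275},{"jaw": 0.8,"tx": -232,"ty": -53,"tz": 12,"wx": 0.007,"wy": -0.003,"wz": 0.275},{"jaw": 0.8,"tx": -232,"ty": -53,"tz": 12,"wx": 0.007,"wy": -0.003,"wz": 0.275}]'

```text
time: 26.45
tcp_pos: [532.1, 14.0, 116.8]
ee_rot: [0.713, 0.701, -0.001, -0.002]
force: [-0.3, 0.5, -4.5]
gripper_width: 29.3
```

Run:
```python
from h import *
stat(); planax([533.6,13,80.5],-1,0,11.5,0);
```

```text
t 26.45 tcp [532.1  14.  116.8] psi -1.02 z [-0.004  0.002 -1.   ] F [-0.3  0.5 -4.5] w 29.3 q [-0.48  0.67  0.63  1.94 -0.59  0.72  0.49]
t [-1.   1.7 47.8] w [-0.0039 -0.0017 -0.0004] dist 48 ang 0.2
```

>>> drive_tool --series '[{"jaw": 0.8,"tx": -1,"ty": 1.7,"tz": 25,"wx": -0.004,"wy": 0,"wz": 0},{"jaw": 0.8,"tx": -1,"ty": 1.7,"tz": 39,"wx": -0.004,"wy": 0,"wz": 0},{"jaw": 0.8,"tx": -1,"ty": 1.7,"tz": 45,"wx": -0.004,"wy": 0,"wz": 0},{"jaw": 0.8,"tx": -1,"ty": 1.7,"tz": 48,"wx": -0.004,"wy": 0,"wz": 0},{"jaw": 0.8,"tx": -1,"ty": 1.7,"tz": 49,"wx": -0.004,"wy": 0,"wz": 0},{"jaw": 0.8,"tx": -1,"ty": 1.7,"tz": 49,"wx": -0.004,"wy": 0,"wz": 0}]'

```text
time: 27.2
tcp_pos: [534.0, 13.6, 68.9]
ee_rot: [0.713, 0.701, 0.002, -0.001]
force: [-1.7, 2.3, 5.0]
gripper_width: 29.7
```

>>> drive_tool --series '[{"jaw": 0.35,"tx": 0,"ty": 0,"tz": 0,"wx": 0,"wy": 0,"wz": 0},{"jaw": 0.35,"tx": 0,"ty": 0,"tz": 0,"wx": 0,"wy": 0,"wz": 0},{"jaw": 0.35,"tx": 0,"ty": 0,"tz": -3,"wx": 0,"wy": 0,"wz": 0},{"jaw": 0.35,"tx": 0,"ty": 0,"tz": -40,"wx": 0,"wy": 0,"wz": 0},{"jaw": 0.35,"tx": 0,"ty": 0,"tz": -80,"wx": 0,"wy": 0,"wz": 0.1},{"jaw": 0.35,"tx": 0,"ty": 0,"tz": -80,"wx": 0,"wy": 0,"wz": 0.28},{"jaw": 0.35,"tx": 0,"ty": 0,"tz": -80,"wx": 0,"wy": 0,"wz": 0.46},{"jaw": 0.35,"tx": 0,"ty": 0,"tz": -80,"wx": 0,"wy": 0,"wz": 0.64}]'

```text
time: 28.2
tcp_pos: [534.1, 13.4, 149.3]
ee_rot: [0.899, 0.438, 0.002, -0.001]
force: [-0.5, 0.6, -0.9]
gripper_width: 60.9
```

Run:
```python
from h import *
stat(); plan([533.6,13,148],Rdown(-125)); plan([533.6,13,148],Rdown(-181))
```

```text
t 28.2 tcp [534.1  13.4 149.3] psi -38.02 z [ 0.002  0.003 -1.   ] F [-0.5  0.6 -0.9] w 60.9 q [-0.61  0.69  0.86  1.92 -0.7   0.86 -0.04]
t [-0.6 -0.2  1.3] w [-0.0031 -0.0025  1.5181] dist 1 ang 87.0
t [-0.6 -0.2  1.3] w [-4.7000e-03 -9.0000e-04  2.4955e+00] dist 1 ang 143.0
```

>>> drive_tool --series '[{"jaw": 0.35,"tx": -0.6,"ty": 0,"tz": 1.3,"wx": -0.003,"wy": -0.002,"wz": 0.18},{"jaw": 0.35,"tx": -0.6,"ty": 0,"tz": 1.3,"wx": -0.003,"wy": -0.002,"wz": 0.36},{"jaw": 0.35,"tx": -0.6,"ty": 0,"tz": 1.3,"wx": -0.003,"wy": -0.002,"wz": 0.54},{"jaw": 0.35,"tx": -0.6,"ty": 0,"tz": 1.3,"wx": -0.003,"wy": -0.002,"wz": 0.72},{"jaw": 0.35,"tx": -0.6,"ty": 0,"tz": 1.3,"wx": -0.003,"wy": -0.002,"wz": 0.9},{"jaw": 0.35,"tx": -0.6,"ty": 0,"tz": 1.3,"wx": -0.003,"wy": -0.002,"wz": 1.08},{"jaw": 0.35,"tx": -0.6,"ty": 0,"tz": 1.3,"wx": -0.003,"wy": -0.002,"wz": 1.26},{"jaw": 0.35,"tx": -0.6,"ty": 0,"tz": 1.3,"wx": -0.003,"wy": -0.002,"wz": 1.44}]'

```text
time: 29.2
tcp_pos: [533.8, 12.9, 148.0]
ee_rot: [0.964, -0.266, 0.0, -0.0]
force: [0.1, -0.7, -0.5]
gripper_width: 61.0
```

Run:
```python
from h import *
stat();  plan([533.6,13,148],Rdown(-181))
```

```text
t 29.2 tcp [533.8  12.9 148. ] psi -120.85 z [ 0.001 -0.    -1.   ] F [ 0.1 -0.7 -0.5] w 61.0 q [-0.75  0.89  1.22  1.92 -0.97  1.09 -1.22]
t [-0.2  0.   0. ] w [-5.0000e-04 -4.0000e-04  1.0499e+00] dist 0 ang 60.2
```

>>> drive_tool --series '[{"jaw": 0.35,"tx": 0,"ty": 0,"tz": 0,"wx": 0,"wy": 0,"wz": 0.18},{"jaw": 0.35,"tx": 0,"ty": 0,"tz": 0,"wx": 0,"wy": 0,"wz": 0.36},{"jaw": 0.35,"tx": 0,"ty": 0,"tz": 0,"wx": 0,"wy": 0,"wz": 0.54},{"jaw": 0.35,"tx": 0,"ty": 0,"tz": 0,"wx": 0,"wy": 0,"wz": 0.72},{"jaw": 0.35,"tx": 0,"ty": 0,"tz": 0,"wx": 0,"wy": 0,"wz": 0.9},{"jaw": 0.35,"tx": 0,"ty": 0,"tz": 0,"wx": 0,"wy": 0,"wz": 1.05},{"jaw": 0.35,"tx": 0,"ty": 0,"tz": 0,"wx": 0,"wy": 0,"wz": 1.05}]'

```text
time: 30.08
tcp_pos: [533.8, 12.9, 148.1]
ee_rot: [-0.701, 0.713, -0.0, 0.0]
force: [0.3, 0.3, -0.5]
gripper_width: 61.0
```

Run:
```python
from h import *
import pickle
st=manip.get_state(); im=optics.grab_frame('wrist'); save('w22r',im); pickle.dump(st,open('w22r.pkl','wb')); save('w22',cv2.resize(im,(800,600)))
stat(); planax([533.6,13,80],-181,-44,14,0); planax([533.6,13,150],-181,-44,14,0)
```

```text
t 30.12 tcp [533.8  12.9 148.1] psi 179.16 z [ 0.001 -0.    -1.   ] F [-0.4  0.7 -0.2] w 61.2 q [-0.77  0.94  1.3   1.92 -1.02  1.15 -2.21]
t [-0.1 10.  78.1] w [-0.7686 -0.0012  0.0026] dist 79 ang 44.0
t [-0.1  9.9  8.1] w [-0.7686 -0.0012  0.0026] dist 13 ang 44.0
```

View pics/w22.png

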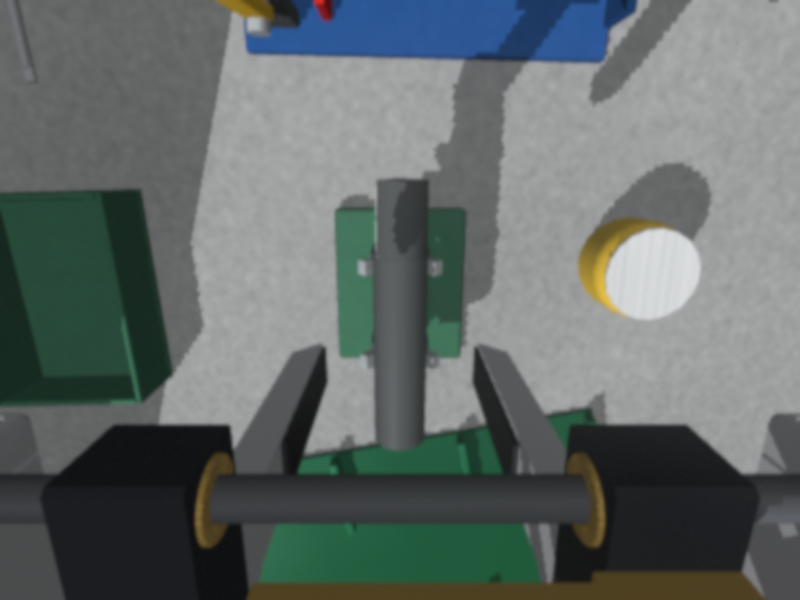

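B rests on the stand, flat end at the top of the picture, with a thin bright sliver at its left (+x) edge (375,235). Tilting outward to look and regrip.

Run:
```python
from h import *
planax([533.6,13,80],-181,-44,-50,0)
```

```text
t [  0.  -34.5  32.1] w [-0.7686 -0.0012  0.0026] dist 47 ang 44.0
```

>>> drive_tool --series '[{"jaw": 0.35,"tx": 0,"ty": -15,"tz": 3,"wx": -0.17,"wy": 0,"wz": 0},{"jaw": 0.35,"tx": 0,"ty": -25,"tz": 8,"wx": -0.34,"wy": 0,"wz": 0},{"jaw": 0.35,"tx": 0,"ty": -30,"tz": 16,"wx": -0.5,"wy": 0,"wz": 0},{"jaw": 0.35,"tx": 0,"ty": -34.5,"tz": 25,"wx": -0.66,"wy": 0,"wz": 0},{"jaw": 0.35,"tx": 0,"ty": -34.5,"tz": 32,"wx": -0.769,"wy": 0,"wz": 0.003},{"jaw": 0.35,"tx": 0,"ty": -34.5,"tz": 32,"wx": -0.769,"wy": 0,"wz": 0.003},{"jaw": 0.35,"tx": 0,"ty": -34.5,"tz": 32,"wx": -0.769,"wy": 0,"wz": 0.003}]'

```text
time: 31.0
tcp_pos: [568.2, 12.3, 116.9]
ee_rot: [-0.65, 0.661, 0.267, -0.263]
force: [-0.5, 0.8, 0.4]
gripper_width: 61.4
```

Run:
```python
from h import *
import pickle
st=manip.get_state(); im=optics.grab_frame('wrist'); save('w23r',im); pickle.dump(st,open('w23r.pkl','wb')); save('w23',cv2.resize(im,(800,600)))
stat(); planax([533.6,13,80],-181,-44,14,0)
```

```text
t 31.05 tcp [568.3  12.6 117.5] psi 178.95 z [-0.693  0.011 -0.72 ] F [-0.8 -0.1  0.3] w 61.1 q [-0.38  1.31  1.05  1.02 -0.71  1.98 -2.64]
t [ 0.1 -1.  65. ] w [-0.0015 -0.0009 -0.0006] dist 65 ang 0.1
```

View pics/w23.png

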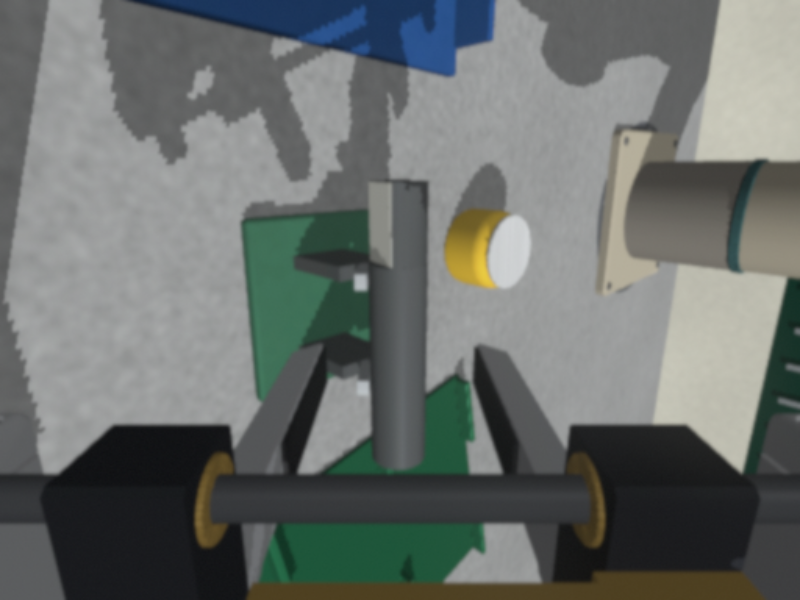

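Run:
```python
from h import *
import pickle
st=pickle.load(open('w23r.pkl','rb')); im=cv2.imread('pics/w23r.png'); c=cam('wrist',st)
print('j6',st['joint_pos'][5])
a=np.array([np.cos(np.radians(89)),np.sin(np.radians(89)),0]); mid=np.array([533.6,13,80.])
hsv=cv2.cvtColor(im,cv2.COLOR_BGR2HSV); print(hsv[145,228:280].tolist())
side=np.cross(a,[0,0,1]); up=np.array([0,0,1])
for y in (130,145,160):
  for x in np.arange(236,276,2.):
    P,D=cylhit(c,[[x,y]],mid,a,14.9)[0]; w=P-mid; print(y,x,round(np.degrees(np.arctan2(w@up,w@side)),1),'D' if D<0 else '',end='; ')
  print()
```

```text
j6 1.9758071388190792
[[74, 104, 71], [75, 99, 72], [74, 103, 72], [74, 104, 71], [74, 103, 72], [75, 99, 72], [74, 90, 74], [72, 52, 89], [63, 20, 114], [45, 12, 131], [40, 11, 138], [35, 11, 139], [35, 11, 139], [35, 11, 139], [35, 11, 139], [35, 11, 139], [35, 11, 139], [39, 13, 140], [30, 9, 139], [35, 11, 140], [35, 11, 145], [40, 10, 148], [50, 6, 130], [90, 5, 105], [102, 13, 95], [102, 14, 94], [96, 13, 95], [96, 13, 96], [98, 11, 96], [98, 11, 96], [96, 13, 96], [98, 11, 95], [96, 13, 95], [102, 13, 95], [98, 11, 94], [102, 14, 94], [100, 16, 94], [102, 14, 93], [96, 14, 92], [102, 14, 91], [98, 12, 88], [96, 15, 87], [98, 12, 84], [98, 13, 81], [90, 10, 79], [80, 8, 97], [75, 4, 127], [75, 4, 143], [60, 2, 148], [75, 3, 152], [90, 2, 152], [90, 3, 152]]
130 236.0 -14.2 ; 130 238.0 -3.5 ; 130 240.0 4.9 ; 130 242.0 12.1 ; 130 244.0 18.7 ; 130 246.0 24.8 ; 130 248.0 30.6 ; 130 250.0 36.2 ; 130 252.0 41.7 ; 130 254.0 47.1 ; 130 256.0 52.6 ; 130 258.0 58.1 ; 130 260.0 63.7 ; 130 262.0 69.6 ; 130 264.0 75.8 ; 130 266.0 82.5 ; 130 268.0 90.0 ; 130 270.0 98.8 ; 130 272.0 110.6 ; 130 274.0 132.6 D; 
145 236.0 -16.0 ; 145 238.0 -4.7 ; 145 240.0 4.0 ; 145 242.0 11.4 ; 145 244.0 18.1 ; 145 246.0 24.3 ; 145 248.0 30.2 ; 145 250.0 35.9 ; 145 252.0 41.5 ; 145 254.0 47.0 ; 145 256.0 52.5 ; 145 258.0 58.1 ; 145 260.0 63.9 ; 145 262.0 69.8 ; 145 264.0 76.1 ; 145 266.0 83.0 ; 145 268.0 90.6 ; 145 270.0 99.7 ; 145 272.0 112.2 ; 145 274.0 132.5 D; 
160 236.0 -18.1 ; 160 238.0 -5.9 ; 160 240.0 3.1 ; 160 242.0 10.7 ; 160 244.0 17.5 ; 160 246.0 23.9 ; 160 248.0 29.9 ; 160 250.0 35.7 ; 160 252.0 41.3 ; 160 254.0 46.9 ; 160 256.0 52.5 ; 160 258.0 58.2 ; 160 260.0 64.0 ; 160 262.0 70.1 ; 160 264.0 76.5 ; 160 266.0 83.4 ; 160 268.0 91.3 ; 160 270.0 100.7 ; 160 272.0 114.1 ; 160 274.0 132.5 D;
```

Run:
```python
import cv2,numpy as np
a=cv2.imread('pics/w22r.png')[105:295,215:300]; b=cv2.imread('pics/w23r.png')[105:305,215:300]; d=cv2.imread('pics/w20r.png')[15:195,230:290]
f=lambda i:cv2.resize(i,(260,590),interpolation=cv2.INTER_CUBIC)
cv2.imwrite('pics/cmp.png',np.hstack([f(a),f(b),f(d)]))
```

```text
(no output)
```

View pics/cmp.png

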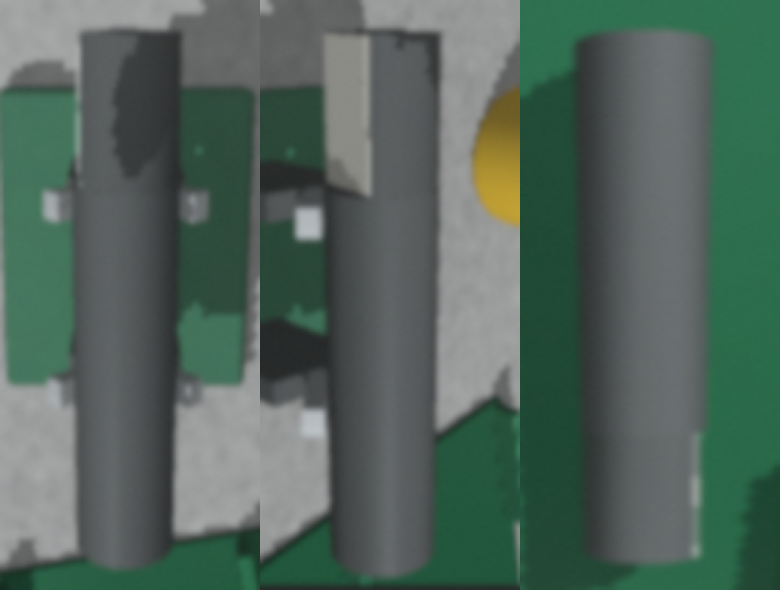

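Here the flat is visible at x 368–392. The edge at col 250.7 gives a normal elevation of about -10°, so B needs about 100°. I turn it 44° plus a small in-lean, then 44° more. Advancing to grip.

>>> drive_tool --series '[{"jaw": 0.35,"tx": 0,"ty": -1,"tz": 20,"wx": 0,"wy": 0,"wz": 0},{"jaw": 0.35,"tx": 0,"ty": -1,"tz": 40,"wx": 0,"wy": 0,"wz": 0},{"jaw": 0.35,"tx": 0,"ty": -1,"tz": 55,"wx": 0,"wy": 0,"wz": 0},{"jaw": 0.35,"tx": 0,"ty": -1,"tz": 65,"wx": 0,"wy": 0,"wz": 0},{"jaw": 0.35,"tx": 0,"ty": -1,"tz": 65,"wx": 0,"wy": 0,"wz": 0},{"jaw": 0.35,"tx": 0,"ty": -1,"tz": 65,"wx": 0,"wy": 0,"wz": 0}]'

```text
time: 31.8
tcp_pos: [524.5, 13.3, 70.7]
ee_rot: [-0.65, 0.662, 0.266, -0.262]
force: [0.1, -0.2, 0.2]
gripper_width: 61.0
```

Run:
```python
from h import *
import pickle
st=manip.get_state(); im=optics.grab_frame('wrist'); save('w24r',im); pickle.dump(st,open('w24r.pkl','wb')); save('w24',cv2.resize(im,(800,600)))
stat(); planax([533.6,13,80],-181,-44,14,0)
```

```text
t 31.85 tcp [524.5  13.2  70.6] psi 178.97 z [-0.692  0.011 -0.721] F [ 0.3 -0.5  0.3] w 61.2 q [-0.44  1.33  1.04  1.21 -0.71  1.83 -2.57]
t [ 0.  -0.   0.9] w [-0.0029 -0.0013 -0.0003] dist 1 ang 0.2
```

View pics/w24.png

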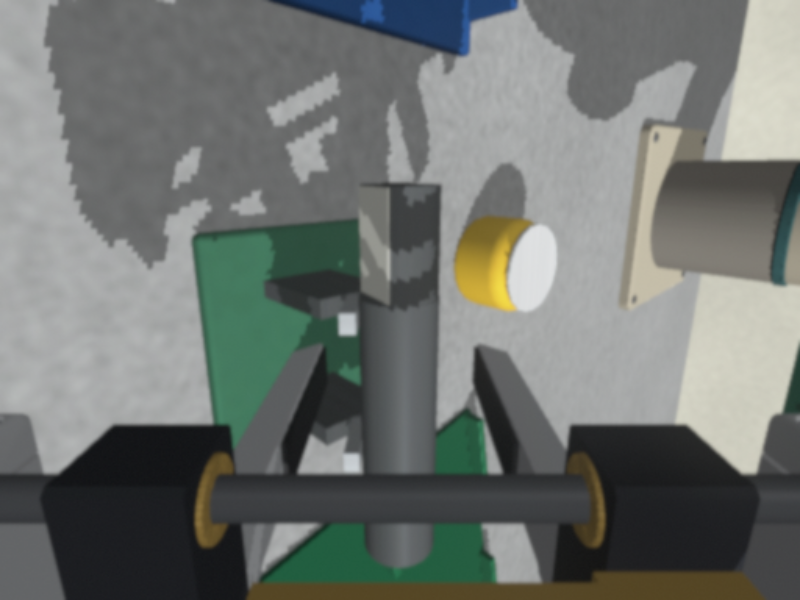

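Run:
```python
from h import *
planax([533.6,13,80],-181,-49,14,0);
```

```text
t [0.  1.2 0.9] w [-0.0902 -0.0013 -0.0004] dist 1 ang 5.2
```

>>> drive_tool --series '[{"jaw": 0.35,"tx": 0,"ty": 1.2,"tz": 0.9,"wx": -0.09,"wy": 0,"wz": 0},{"jaw": 0.8,"tx": 0,"ty": 1.2,"tz": 0.9,"wx": -0.09,"wy": 0,"wz": 0},{"jaw": 0.8,"tx": 0,"ty": 1.2,"tz": 0.9,"wx": -0.09,"wy": 0,"wz": 0},{"jaw": 0.8,"tx": 0,"ty": 1.2,"tz": 0.9,"wx": -0.09,"wy": 0,"wz": 0},{"jaw": 0.8,"tx": 0,"ty": 1.2,"tz": 0.9,"wx": -0.09,"wy": 0,"wz": 0},{"jaw": 0.8,"tx": 0,"ty": 1.2,"tz": 0.9,"wx": -0.09,"wy": 0,"wz": 0}]'

```text
time: 32.6
tcp_pos: [523.5, 13.2, 71.0]
ee_rot: [-0.638, 0.649, 0.295, -0.291]
force: [3.3, -0.5, 1.0]
gripper_width: 29.1
```

Run:
```python
from h import *
stat(); planax([533.6,13,120],-181,-40,14,0);planax([533.6,13,120],-181,0,14,0); planax([533.6,13,80.3],-181,0,14,0)
```

```text
t 32.6 tcp [523.5  13.2  71. ] psi 178.99 z [-0.753  0.011 -0.657] F [ 3.3 -0.5  1. ] w 29.1 q [-0.41  1.37  1.02  1.12 -0.69  1.93 -2.6 ]
t [  0.1  28.1 -26. ] w [ 0.1552 -0.0018 -0.    ] dist 38 ang 8.9
t [  0.1  19.7 -30.6] w [ 8.533e-01 -1.800e-03  6.000e-04] dist 36 ang 48.9
t [  0.1 -10.2  -4.5] w [ 8.533e-01 -1.800e-03  6.000e-04] dist 11 ang 48.9
```

>>> drive_tool --series '[{"jaw": 0.8,"tx": 0,"ty": 15,"tz": -13,"wx": 0.05,"wy": 0,"wz": 0},{"jaw": 0.8,"tx": 0,"ty": 28,"tz": -26,"wx": 0.18,"wy": 0,"wz": 0},{"jaw": 0.8,"tx": 0,"ty": 26,"tz": -28,"wx": 0.35,"wy": 0,"wz": 0},{"jaw": 0.8,"tx": 0,"ty": 24,"tz": -30,"wx": 0.52,"wy": 0,"wz": 0},{"jaw": 0.8,"tx": 0,"ty": 22,"tz": -30.5,"wx": 0.69,"wy": 0,"wz": 0},{"jaw": 0.8,"tx": 0,"ty": 19.7,"tz": -30.6,"wx": 0.853,"wy": 0,"wz": 0},{"jaw": 0.8,"tx": 0,"ty": 5,"tz": -18,"wx": 0.853,"wy": 0,"wz": 0},{"jaw": 0.8,"tx": 0,"ty": -5,"tz": -9,"wx": 0.853,"wy": 0,"wz": 0}]'

```text
time: 33.6
tcp_pos: [531.7, 14.5, 72.3]
ee_rot: [-0.701, 0.713, 0.001, -0.001]
force: [0.5, 0.9, -4.5]
gripper_width: 29.2
```

Run:
```python
from h import *
stat(); planax([533.6,13,80],-181,0,14,0)
im=optics.grab_frame('wrist'); save('w25',cv2.resize(im,(800,600)))
```

```text
t 33.6 tcp [531.7  14.5  72.3] psi 179.09 z [-0.003  0.001 -1.   ] F [ 0.5  0.9 -4.5] w 29.2 q [-0.68  0.94  1.06  1.98 -1.07  0.93 -2.2 ]
t [ 1.5 -2.   6.3] w [0.0028 0.0007 0.0015] dist 7 ang 0.2
```

View pics/w25.png

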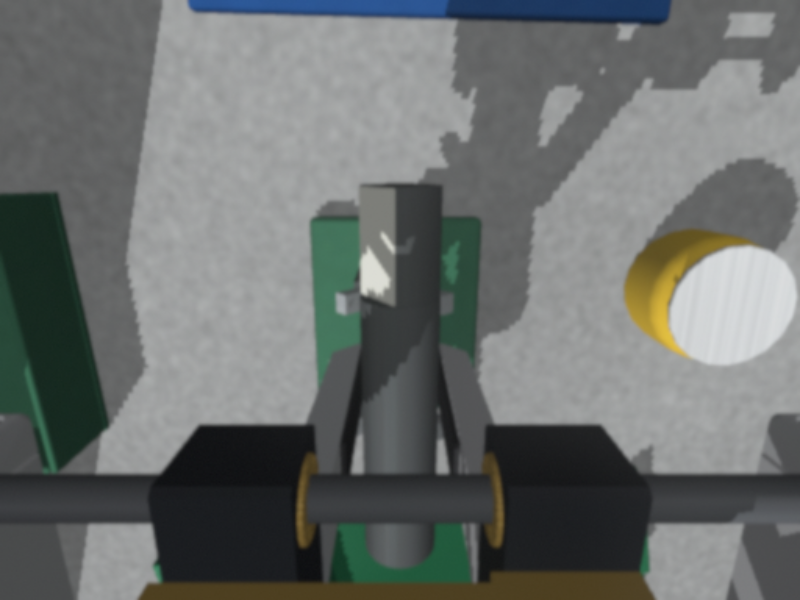

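>>> drive_tool --series '[{"jaw": 0.8,"tx": 1,"ty": -2,"tz": 4,"wx": 0.003,"wy": 0,"wz": 0},{"jaw": 0.8,"tx": 1,"ty": -2,"tz": 6.3,"wx": 0.003,"wy": 0,"wz": 0},{"jaw": 0.8,"tx": 1,"ty": -2,"tz": 7.8,"wx": 0.003,"wy": 0,"wz": 0},{"jaw": 0.8,"tx": 1,"ty": -2,"tz": 7.8,"wx": 0.003,"wy": 0,"wz": 0},{"jaw": 0.35,"tx": 1,"ty": -2,"tz": 7.8,"wx": 0.003,"wy": 0,"wz": 0},{"jaw": 0.35,"tx": 1,"ty": -2,"tz": 7,"wx": 0.003,"wy": 0,"wz": 0},{"jaw": 0.35,"tx": 1,"ty": -2,"tz": 6.3,"wx": 0.003,"wy": 0,"wz": 0},{"jaw": 0.35,"tx": 1,"ty": -2,"tz": 6.3,"wx": 0.003,"wy": 0,"wz": 0}]'

```text
time: 34.65
tcp_pos: [533.1, 13.5, 64.6]
ee_rot: [-0.702, 0.713, 0.001, -0.0]
force: [0.4, -0.6, -1.0]
gripper_width: 60.3
```

Run:
```python
from h import *
stat(); planax([533.6,13,80],-181,-45,14,0)
```

```text
t 34.65 tcp [533.1  13.5  64.6] psi 179.1 z [-0.002  0.001 -1.   ] F [ 0.4 -0.6 -1. ] w 60.3 q [-0.67  0.94  1.02  1.98 -1.07  0.9  -2.2 ]
t [ 0.4  9.4 -5.5] w [-7.835e-01 -1.000e-04  1.800e-03] dist 11 ang 44.9
```

>>> drive_tool --series '[{"jaw": 0.35,"tx": 0.4,"ty": 2.5,"tz": -1.5,"wx": -0.17,"wy": 0,"wz": 0},{"jaw": 0.35,"tx": 0.4,"ty": 4.8,"tz": -2,"wx": -0.34,"wy": 0,"wz": 0},{"jaw": 0.35,"tx": 0.4,"ty": 6.8,"tz": -3,"wx": -0.5,"wy": 0,"wz": 0},{"jaw": 0.35,"tx": 0.4,"ty": 8.5,"tz": -4.3,"wx": -0.65,"wy": 0,"wz": 0},{"jaw": 0.35,"tx": 0.4,"ty": 9.4,"tz": -5.5,"wx": -0.783,"wy": 0,"wz": 0.002},{"jaw": 0.35,"tx": 0.4,"ty": 9.4,"tz": -5.5,"wx": -0.783,"wy": 0,"wz": 0.002},{"jaw": 0.35,"tx": 0.4,"ty": 9.4,"tz": -5.5,"wx": -0.783,"wy": 0,"wz": 0.002}]'

```text
time: 35.52
tcp_pos: [523.4, 12.9, 70.4]
ee_rot: [-0.647, 0.66, 0.272, -0.268]
force: [-0.2, 0.2, 0.4]
gripper_width: 61.1
```

Run:
```python
from h import *
import pickle
st=manip.get_state(); im=optics.grab_frame('wrist'); save('w26r',im); pickle.dump(st,open('w26r.pkl','wb')); save('w26',cv2.resize(im,(800,600)))
stat(); c=cam('wrist',st)
a=np.array([np.cos(np.radians(89)),np.sin(np.radians(89)),0]); mid=np.array([533.6,13,80.])
side=np.cross(a,[0,0,1]); up=np.array([0,0,1])
M=R.from_quat(st['ee_rot']).as_matrix(); print('tool back elev',np.degrees(np.arctan2(-M[2,2],-M[:,2]@side)))
V=cv2.cvtColor(im,cv2.COLOR_BGR2HSV)
for y in (125,150,175):
  print(y,V[y,224:292,2].tolist())
  for x in np.arange(228,286,2.):
    P,D=cylhit(c,[[x,y]],mid,a,14.9)[0]; w=P-mid; print(x,round(np.degrees(np.arctan2(w@up,w@side)),1),'D' if D<0 else '',end='; ')
  print()
```

```text
t 35.58 tcp [523.5  13.2  71. ] psi 178.92 z [-0.705  0.013 -0.709] F [-0.7 -0.   0.1] w 61.2 q [-0.41  1.29  0.93  1.2  -0.64  1.81 -2.64]
tool back elev 45.11443321328418
125 [106, 105, 99, 81, 60, 60, 94, 131, 146, 149, 150, 150, 149, 150, 151, 150, 150, 150, 150, 151, 151, 150, 151, 151, 151, 151, 151, 151, 151, 152, 157, 168, 183, 209, 226, 233, 237, 238, 230, 212, 206, 218, 229, 237, 240, 240, 239, 228, 185, 124, 86, 73, 68, 65, 63, 63, 73, 107, 143, 159, 163, 165, 165, 164, 164, 165, 167, 168]
228.0 -16.1 ; 230.0 -7.7 ; 232.0 -1.1 ; 234.0 4.7 ; 236.0 9.8 ; 238.0 14.6 ; 240.0 19.1 ; 242.0 23.3 ; 244.0 27.4 ; 246.0 31.4 ; 248.0 35.3 ; 250.0 39.1 ; 252.0 42.9 ; 254.0 46.7 ; 256.0 50.5 ; 258.0 54.3 ; 260.0 58.1 ; 262.0 62.1 ; 264.0 66.1 ; 266.0 70.3 ; 268.0 74.7 ; 270.0 79.3 ; 272.0 84.3 ; 274.0 89.8 ; 276.0 96.0 ; 278.0 103.6 ; 280.0 114.3 ; 282.0 130.2 D; 284.0 129.8 D; 
150 [77, 80, 78, 73, 63, 58, 77, 112, 139, 148, 153, 167, 186, 183, 171, 159, 153, 151, 150, 150, 151, 153, 153, 151, 151, 150, 150, 151, 151, 151, 151, 151, 151, 152, 152, 154, 154, 153, 152, 152, 152, 152, 152
[... 515 characters left out ...]
 75, 75, 68, 58, 58, 89, 127, 145, 149, 149, 149, 149, 149, 149, 149, 150, 151, 150, 150, 150, 151, 151, 154, 158, 166, 165, 158, 152, 152, 158, 167, 183, 207, 219, 205, 176, 164, 178, 199, 217, 229, 235, 232, 216, 186, 157, 115, 78, 67, 65, 65, 65, 64, 74, 106, 143, 162, 166, 166, 165, 162, 159, 162, 173, 183, 186]
228.0 -24.4 ; 230.0 -12.8 ; 232.0 -4.9 ; 234.0 1.6 ; 236.0 7.3 ; 238.0 12.5 ; 240.0 17.3 ; 242.0 21.8 ; 244.0 26.1 ; 246.0 30.3 ; 248.0 34.4 ; 250.0 38.4 ; 252.0 42.4 ; 254.0 46.4 ; 256.0 50.3 ; 258.0 54.3 ; 260.0 58.4 ; 262.0 62.5 ; 264.0 66.7 ; 266.0 71.2 ; 268.0 75.8 ; 270.0 80.8 ; 272.0 86.1 ; 274.0 92.1 ; 276.0 99.1 ; 278.0 108.1 ; 280.0 127.0 ; 282.0 130.0 D; 284.0 129.6 D;
```

View pics/w26.png

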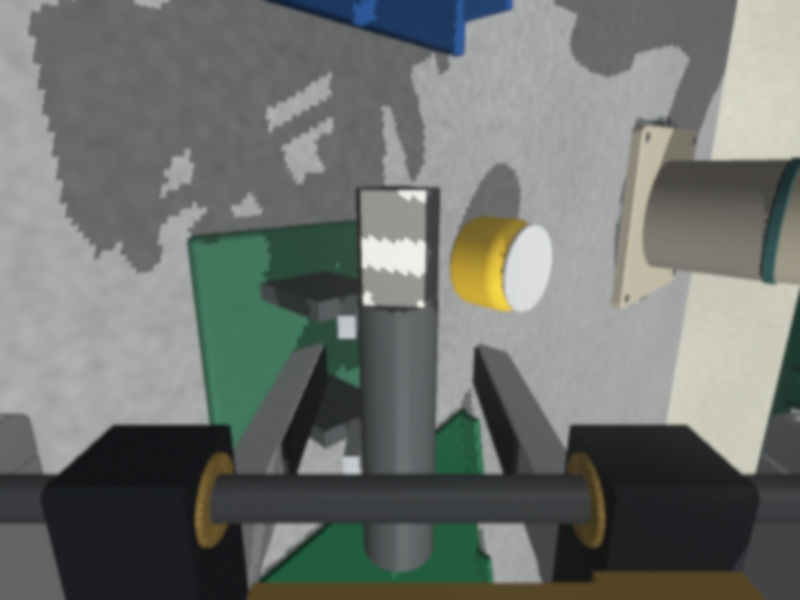

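Flat edges (cols 230.7 and 271.8) put B's normal at 39° elevation, so 51° remain. I grip at tilt 49° and lean 2° at the nest.

Run:
```python
from h import *
planax([533.4,13,80.3],-181,-49,14,0)
```

```text
t [0.  0.6 0.4] w [-0.0724  0.0003 -0.001 ] dist 1 ang 4.1
```

>>> drive_tool --series '[{"jaw": 0.35,"tx": 0,"ty": 0.6,"tz": 0.4,"wx": -0.072,"wy": 0,"wz": 0},{"jaw": 0.8,"tx": 0,"ty": 0.6,"tz": 0.4,"wx": -0.072,"wy": 0,"wz": 0},{"jaw": 0.8,"tx": 0,"ty": 0.6,"tz": 0.4,"wx": -0.072,"wy": 0,"wz": 0},{"jaw": 0.8,"tx": 0,"ty": 0.6,"tz": 0.4,"wx": -0.072,"wy": 0,"wz": 0},{"jaw": 0.8,"tx": 0,"ty": 0.6,"tz": 0.4,"wx": -0.072,"wy": 0,"wz": 0},{"jaw": 0.8,"tx": 0,"ty": 0.6,"tz": 0.4,"wx": -0.072,"wy": 0,"wz": 0}]'

```text
time: 36.33
tcp_pos: [523.5, 13.3, 71.2]
ee_rot: [-0.638, 0.65, 0.295, -0.29]
force: [3.8, 0.2, 0.2]
gripper_width: 29.0
```

Run:
```python
from h import *
st=manip.get_state(); stat(); M=R.from_quat(st['ee_rot']).as_matrix(); print('back elev',np.degrees(np.arctan2(-M[2,2],-M[0,2])),'j6',st['joint_pos'][5])
planax([533.6,13,150],-181,0,14,0)
```

```text
t 36.33 tcp [523.5  13.3  71.2] psi 178.96 z [-0.753  0.013 -0.658] F [3.8 0.2 0.2] w 29.0 q [-0.38  1.33  0.92  1.12 -0.62  1.89 -2.66]
back elev 41.15037854495356 j6 1.8869862823779568
t [  0.1  42.1 -50.3] w [ 8.527e-01 -2.000e-04 -4.000e-04] dist 66 ang 48.9
```

>>> drive_tool --series '[{"jaw": 0.8,"tx": 0,"ty": 15,"tz": -13,"wx": 0.05,"wy": 0,"wz": 0},{"jaw": 0.8,"tx": 0,"ty": 30,"tz": -28,"wx": 0.2,"wy": 0,"wz": 0},{"jaw": 0.8,"tx": 0,"ty": 38,"tz": -40,"wx": 0.37,"wy": 0,"wz": 0},{"jaw": 0.8,"tx": 0,"ty": 42,"tz": -50,"wx": 0.54,"wy": 0,"wz": 0},{"jaw": 0.8,"tx": 0,"ty": 42,"tz": -50,"wx": 0.71,"wy": 0,"wz": 0},{"jaw": 0.8,"tx": 0,"ty": 42,"tz": -50,"wx": 0.853,"wy": 0,"wz": 0},{"jaw": 0.8,"tx": 0,"ty": 42,"tz": -50,"wx": 0.853,"wy": 0,"wz": 0}]'

```text
time: 37.2
tcp_pos: [528.7, 14.5, 135.4]
ee_rot: [-0.7, 0.714, 0.003, -0.001]
force: [0.9, 0.9, -4.6]
gripper_width: 29.4
```

Run:
```python
from h import *
stat(); planax([500,-150,150],-140,1,14,0); planax(nest(0,-75,140),-92.2,2.2,14,0)
```

```text
t 37.2 tcp [528.7  14.5 135.4] psi 178.84 z [-0.005  0.003 -1.   ] F [ 0.9  0.9 -4.6] w 29.4 q [-0.71  0.82  1.09  1.94 -0.9   0.98 -2.34]
t [164.9  25.2  -1. ] w [ 0.0202 -0.0013 -0.7184] dist 167 ang 41.2
t [354.3  40.8   8.4] w [ 0.0316 -0.0233 -1.5526] dist 357 ang 89.0
```

>>> drive_tool --series '[{"jaw": 0.8,"tx": 45,"ty": 8,"tz": -5,"wx": 0,"wy": 0,"wz": -0.18},{"jaw": 0.8,"tx": 90,"ty": 15,"tz": -10,"wx": 0.01,"wy": 0,"wz": -0.36},{"jaw": 0.8,"tx": 135,"ty": 21,"tz": -10,"wx": 0.015,"wy": 0,"wz": -0.54},{"jaw": 0.8,"tx": 180,"ty": 27,"tz": -10,"wx": 0.02,"wy": -0.005,"wz": -0.72},{"jaw": 0.8,"tx": 225,"ty": 32,"tz": -10,"wx": 0.023,"wy": -0.01,"wz": -0.9},{"jaw": 0.8,"tx": 270,"ty": 36,"tz": -10,"wx": 0.026,"wy": -0.015,"wz": -1.08},{"jaw": 0.8,"tx": 312,"ty": 39,"tz": -10,"wx": 0.03,"wy": -0.02,"wz": -1.26},{"jaw": 0.8,"tx": 354,"ty": 41,"tz": -5,"wx": 0.032,"wy": -0.023,"wz": -1.44}]'

```text
time: 38.2
tcp_pos: [480.4, -340.8, 138.9]
ee_rot: [0.997, -0.073, -0.0, -0.02]
force: [0.5, 0.3, -5.6]
gripper_width: 29.7
```

Run:
```python
from h import *
stat(); planax(nest(0,-75,140),-92.2,2.2,14,0)
```

```text
t 38.2 tcp [ 480.4 -340.8  138.9] psi -98.34 z [ 0.002  0.039 -0.999] F [ 0.5  0.3 -5.6] w 29.7 q [ 0.22  0.71  0.62  1.75 -0.55  0.89 -0.62]
t [ 0.  -1.4 13. ] w [-0.0011 -0.0004 -0.1071] dist 13 ang 6.1
```

>>> drive_tool --series '[{"jaw": 0.8,"tx": 0,"ty": -1,"tz": 12,"wx": 0,"wy": 0,"wz": -0.107},{"jaw": 0.8,"tx": 0,"ty": -1,"tz": 12,"wx": 0,"wy": 0,"wz": -0.107},{"jaw": 0.8,"tx": 0,"ty": -1,"tz": 12,"wx": 0,"wy": 0,"wz": -0.107}]'

```text
time: 38.58
tcp_pos: [480.8, -338.9, 126.6]
ee_rot: [1.0, -0.02, -0.0, -0.02]
force: [0.6, 0.0, -4.7]
gripper_width: 29.3
```

Run:
```python
from h import *
import pickle
st=manip.get_state(); im=optics.grab_frame('wrist'); save('w27r',im); pickle.dump(st,open('w27r.pkl','wb')); save('w27',cv2.resize(im,(800,600)))
stat(); c=cam('wrist',st); k=1.5625; planax(nest(0,-75,40),-92.2,2.2,14,0)
for x in (28,-28): print('vee1 proj',np.round(proj(c,[nest(x,-22,37),nest(x,22,37)])*k).tolist(),'vee0',np.round(proj(c,[nest(x,-97,37),nest(x,-53,37)])*k).tolist())
M=R.from_quat(st['ee_rot']).as_matrix(); ax=st['tcp_pos']-14*M[:,2]; t=M[:,0]
print('end proj',np.round(proj(c,[ax+75*t-10*M[:,2],ax+35*t-10*M[:,2]])*k), 'redwall', np.round(proj(c,[nest(86,-75,38),nest(86,75,38)])*k))
```

```text
t 38.62 tcp [ 480.9 -338.8  126.9] psi -92.23 z [ 0.001  0.04  -0.999] F [-0.3  0.2 -5.4] w 29.3 q [ 0.24  0.72  0.58  1.76 -0.54  0.85 -0.53]
t [ -0.3   4.1 100.8] w [-0.0015  0.0003 -0.0005] dist 101 ang 0.1
vee1 proj [[314.0, 255.0], [240.0, 255.0]] vee0 [[441.0, 256.0], [366.0, 256.0]]
vee1 proj [[319.0, 344.0], [249.0, 343.0]] vee0 [[439.0, 346.0], [368.0, 345.0]]
end proj [[394. 177.]
 [395. 296.]] redwall [[404. 152.]
 [137. 153.]]
```

View pics/w27.png

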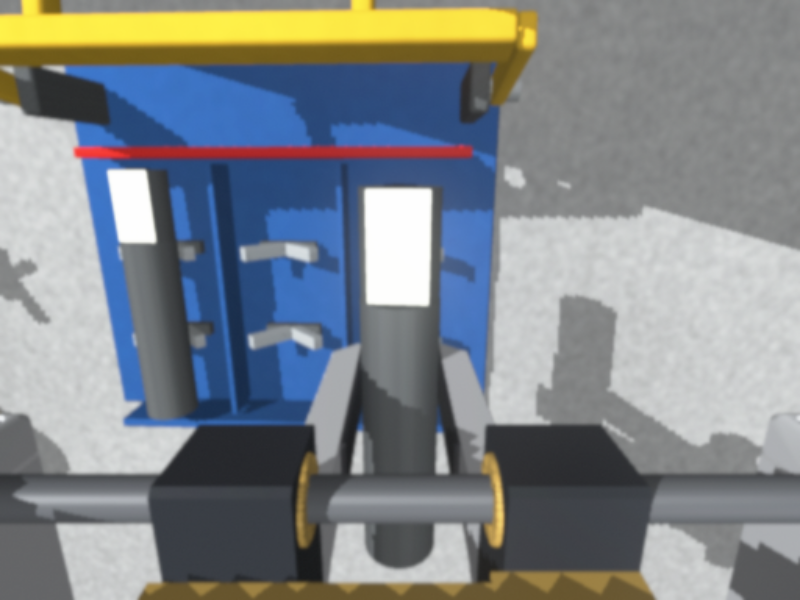

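Run:
```python
from h import *
import pickle
for f,d in (('w17r',13.5),('w27r',13.5)):
    st=pickle.load(open(f+'.pkl','rb')); im=cv2.imread(f'pics/{f}.png'); c=cam('wrist',st)
    M=R.from_quat(st['ee_rot']).as_matrix(); ax=st['tcp_pos']-d*M[:,2]; a=M[:,0]
    # lateral axis correction from bar silhouette below the flat (row 205)
    V=cv2.cvtColor(im,cv2.COLOR_BGR2HSV); 
    o=rollmeas(c,im,[(y,225,290) for y in (125,140,155,170,180)],ax,a,170)
    print(f,np.round(o,1)[:, 1:].tolist(),'mean edges',o[:,3:].mean(0),'n elev',o[:,3:].mean())
```

```text
w17r [[234.5, 277.5, 125.7, 27.4], [234.5, 277.5, 126.5, 26.0], [234.5, 276.5, 127.3, 29.4], [234.5, 276.5, 128.1, 28.1], [235.5, 276.5, 125.9, 27.2]] mean edges [126.70958711  27.65784958] n elev 77.18371834050714
w27r [[232.5, 276.5, 130.5, 31.2], [232.5, 275.5, 131.5, 34.0], [232.5, 275.5, 132.5, 33.0], [233.5, 275.5, 130.4, 31.9], [233.5, 274.5, 131.0, 35.2]] mean edges [131.17943966  33.0495364 ] n elev 82.114488030966
```

Run:
```python
from h import *
import pickle
for f,d in (('w17r',13.5),('w27r',13.5)):
    st=pickle.load(open(f+'.pkl','rb')); im=cv2.imread(f'pics/{f}.png'); c=cam('wrist',st)
    M=R.from_quat(st['ee_rot']).as_matrix(); ax=st['tcp_pos']-d*M[:,2]; a=M[:,0]
    hsv=cv2.cvtColor(im,cv2.COLOR_BGR2HSV); V=hsv[:,:,1].astype(int)
    B=im[:,:,0].astype(int)-im[:,:,2]
    y=207; print(f,B[y,222:292].tolist())
    m=(abs(B[y])<25); x=256
    l=x
    while m[l]: l-=1
    r=x
    while m[r]: r+=1
    l+=.5; r-=.5
    o,dd=ray(c,[[l,y],[r,y]]); b=dd.sum(0); 
    # plane through camera containing bisector and a : shift ax laterally onto it
    n=np.cross(b,a); n/=np.linalg.norm(n); lat=M[:,1]; s=((o-ax)@n)/(lat@n); ax2=ax+s*lat
    print('edges',l,r,'lateral shift mm along tool y',s)
    q=rollmeas(c,im,[(y,225,290) for y in (125,140,155,170,180)],ax2,a,170)
    print('edges',q[:,3:].mean(0),'n elev',q[:,3:].mean())
```

```text
w17r [115, 115, 114, 114, 114, 113, 112, 98, 65, 27, 9, 6, 6, 7, 6, 6, 6, 7, 7, 6, 6, 6, 6, 7, 7, 6, 6, 6, 6, 6, 6, 6, 6, 7, 7, 6, 6, 6, 6, 7, 6, 6, 6, 5, 5, 5, 5, 4, 4, 5, 6, 5, 6, 5, 5, 4, 5, 7, 27, 67, 101, 114, 116, 117, 117, 116, 117, 116, 111, 95]
edges 231.5 279.5 lateral shift mm along tool y 1.5264908831161674
edges [135.26241946  39.07570694] n elev 87.16906320282608
w27r [58, 43, 43, 55, 65, 69, 68, 59, 36, 15, 7, 7, 6, 6, 6, 8, 7, 6, 6, 7, 7, 7, 7, 7, 6, 6, 6, 6, 6, 6, 6, 5, 6, 6, 6, 6, 6, 6, 6, 4, 5, 5, 5, 5, 5, 5, 5, 4, 4, 5, 4, 5, 5, 4, 3, 4, 4, 6, 23, 61, 97, 112, 115, 116, 116, 117, 117, 118, 119, 119]
edges 230.5 280.5 lateral shift mm along tool y 1.5265140022135482
edges [140.85852797  42.93064293] n elev 91.89458545345006
```

Both flats measure upright within 3° (A 87°, B 92°). B sits 3 mm short along its axis in the grip, so I shift +4.5 mm and lower it.

>>> drive_tool --series '[{"jaw": 0.8,"tx": 4.3,"ty": 1.5,"tz": 40,"wx": 0,"wy": 0,"wz": 0},{"jaw": 0.8,"tx": 4.3,"ty": 2.5,"tz": 70,"wx": 0,"wy": 0,"wz": 0},{"jaw": 0.8,"tx": 4.3,"ty": 3,"tz": 87,"wx": 0,"wy": 0,"wz": 0},{"jaw": 0.8,"tx": 4.3,"ty": 3.4,"tz": 96,"wx": 0,"wy": 0,"wz": 0},{"jaw": 0.8,"tx": 4.3,"ty": 3.4,"tz": 99,"wx": 0,"wy": 0,"wz": 0},{"jaw": 0.8,"tx": 4.3,"ty": 3.4,"tz": 101,"wx": 0,"wy": 0,"wz": 0},{"jaw": 0.8,"tx": 4.3,"ty": 3.4,"tz": 101,"wx": 0,"wy": 0,"wz": 0}]'

```text
time: 39.5
tcp_pos: [485.9, -338.3, 27.2]
ee_rot: [1.0, -0.019, 0.001, -0.02]
force: [-1.9, 2.8, 3.8]
gripper_width: 29.1
```

Run:
```python
from h import *
stat(); im=optics.grab_frame('wrist'); save('w28',cv2.resize(im,(800,600)))
```

```text
t 39.5 tcp [ 485.9 -338.3   27.2] psi -92.22 z [ 0.003  0.04  -0.999] F [-1.9  2.8  3.8] w 29.1 q [ 0.3   0.85  0.47  1.8  -0.65  0.67 -0.45]
```

View pics/w28.png

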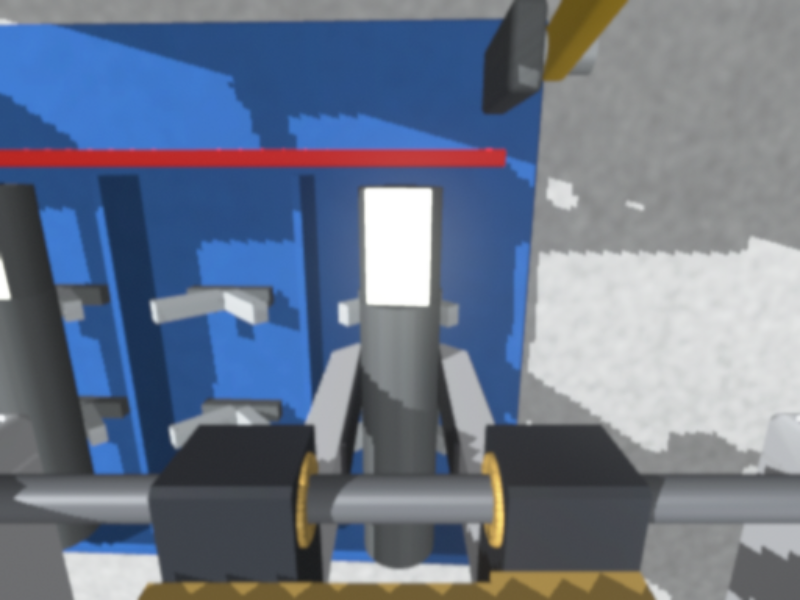

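Seated (upward contact force, vees at the bar). Releasing and lifting.

>>> drive_tool --series '[{"jaw": 0.6,"tx": 0,"ty": 0,"tz": 0,"wx": 0,"wy": 0,"wz": 0},{"jaw": 0.6,"tx": 0,"ty": 0,"tz": 0,"wx": 0,"wy": 0,"wz": 0},{"jaw": 0.6,"tx": 0,"ty": 0,"tz": -2,"wx": 0,"wy": 0,"wz": 0},{"jaw": 0.6,"tx": 0,"ty": 0,"tz": -12,"wx": 0,"wy": 0,"wz": 0},{"jaw": 0.6,"tx": 0,"ty": 0,"tz": -50,"wx": 0,"wy": 0,"wz": 0},{"jaw": 0.6,"tx": 0,"ty": 0,"tz": -110,"wx": 0,"wy": 0,"wz": 0},{"jaw": 0.6,"tx": 0,"ty": 0,"tz": -165,"wx": 0,"wy": 0,"wz": 0},{"jaw": 0.6,"tx": 0,"ty": 0,"tz": -165,"wx": 0,"wy": 0,"wz": 0}]'

```text
time: 40.55
tcp_pos: [487.3, -347.7, 197.2]
ee_rot: [1.0, -0.02, 0.005, -0.017]
force: [1.0, -0.3, -0.8]
gripper_width: 37.1
```

Run:
```python
from h import *
import pickle
stat(); plan(nest(0,0,200),Rdown(-92.2))
st=manip.get_state(); im=optics.grab_frame('wrist'); save('w29r',im); pickle.dump(st,open('w29r.pkl','wb')); save('w29',cv2.resize(im,(800,600)))
im=optics.grab_frame('top'); save('t29',cv2.resize(im[120:240,300:460],(800,600),interpolation=cv2.INTER_CUBIC))
```

```text
t 40.55 tcp [ 487.3 -347.7  197.2] psi -92.24 z [ 0.01   0.034 -0.999] F [ 1.  -0.3 -0.8] w 37.1 q [ 0.21  0.65  0.64  1.68 -0.48  0.99 -0.58]
t [ -7.  -83.1  -0. ] w [-0.0344 -0.0091 -0.0008] dist 83 ang 2.0
```

View pics/w29.png

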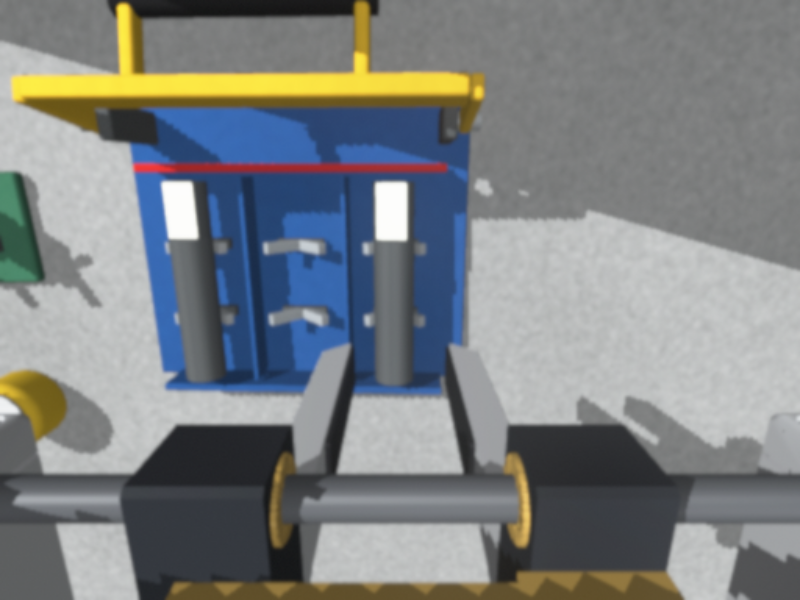

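View pics/t29.png

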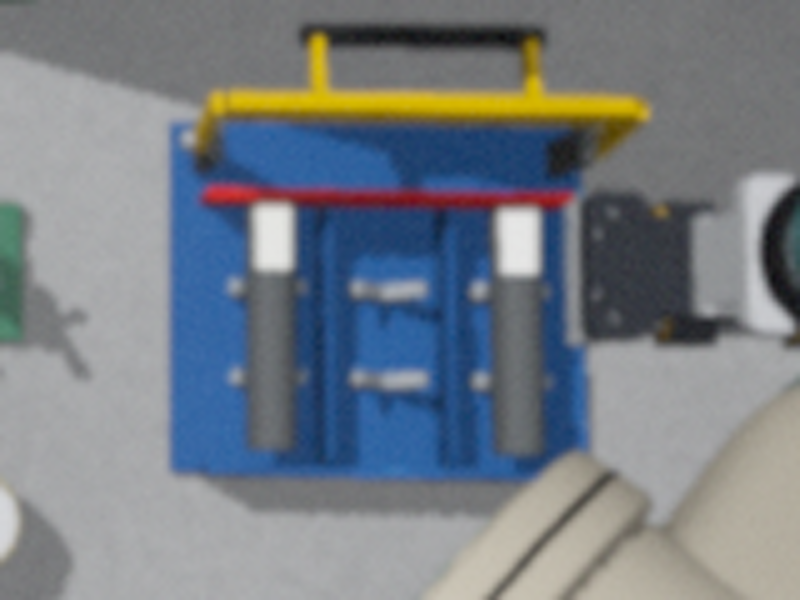

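```bash
cat >> h.py <<'E'
def rollnest(c,im,y_flat,y_round,x_in,seat_y,z=40.,verbose=True,blue=45):
    """roll of a laid spindle: silhouette on round rows -> axis, then flat edges. returns angle from vertical (deg, + toward -y nest)"""
    a=np.r_[u,0]; B=im[:,:,0].astype(int)-im[:,:,2]; V=im.max(2).astype(int)
    P=[]
    for y in y_round:
        x0=x_in(y); l=int(x0); r=int(x0)
        while B[y,l]<blue: l-=1
        while B[y,r]<blue: r+=1
        l=l+(B[y,l]-blue)/(B[y,l]-B[y,l+1])  if B[y,l]!=B[y,l+1] else l
        r=r-(B[y,r]-blue)/(B[y,r]-B[y,r-1])
        o,d=ray(c,[[l,y],[r,y]]); b=d.sum(0); P.append(o+b*(z-o[2])/b[2])
    P=np.array(P); off=np.median((P[:,:2]-NO)@v); ang=np.degrees(np.polyfit((P[:,:2]-NO)@u,(P[:,:2]-NO)@v,1)[0])
    mid=np.r_[NO+off*v,z]; side=np.r_[-v,0]; n=[]
    for y in y_flat:
        x0=int(x_in(y)); l=r=x0
        while V[y,l]>170: l-=1
        while V[y,r]>170: r+=1
        l+=(170-V[y,l])/(V[y,l+1]-V[y,l]); r-=(170-V[y,r])/(V[y,r-1]-V[y,r])
        e=[]
        for x in (l,r):
            Q,D=cylhit(c,[[x,y]],mid,a,14.9)[0]; w=Q-mid; e.append(np.degrees(np.arctan2(w[2],w@side)))
        n.append(e)
    n=np.array(n); print('y off',round(off-seat_y,2),'axis deg vs nest',round(ang,2),'edges',np.round(n.mean(0),1),'span',np.round(np.ptp(n.mean(0)),1),'n elev',round(n.mean(),1))
E
python3 - <<'E'
from h import *
import pickle
st=pickle.load(open('w29r.pkl','rb')); im=cv2.imread('pics/w29r.png'); c=cam('wrist',st); k=1.5625
rollnest(c,im,range(122,148,4),[165,170,175,180,185,190,215,220,225],lambda y:(184+(y*k-181)*.105)/k,75)
rollnest(c,im,range(122,148,4),[165,170,175,180,185,190,215],lambda y:394/k,-75)
E
```

```text
y off 0.33 axis deg vs nest -0.39 edges [140.7  42.7] span 98.0 n elev 91.7
y off 0.42 axis deg vs nest -0.07 edges [147.2  46.6] span 100.6 n elev 96.9
```

Run:
```python
from h import *
stat(); plan(nest(0,-75,120),Rdown(-92.2))
```

```text
t 40.65 tcp [ 485.5 -344.6  192.6] psi -92.2 z [ 0.004  0.04  -0.999] F [ 0.2  0.8 -0.4] w 37.5 q [ 0.21  0.65  0.63  1.68 -0.48  0.99 -0.58]
t [-5.2 -2.1 72.7] w [-0.0401 -0.0023 -0.0001] dist 73 ang 2.3
```

>>> drive_tool --series '[{"jaw": 0.6,"tx": -5,"ty": -2,"tz": 40,"wx": -0.04,"wy": -0.002,"wz": 0},{"jaw": 0.6,"tx": -5,"ty": -2,"tz": 72,"wx": -0.04,"wy": -0.002,"wz": 0},{"jaw": 0.6,"tx": -5,"ty": -2,"tz": 72,"wx": -0.04,"wy": -0.002,"wz": 0},{"jaw": 0.6,"tx": -5,"ty": -2,"tz": 72,"wx": -0.04,"wy": -0.002,"wz": 0}]'

```text
time: 41.15
tcp_pos: [480.7, -340.1, 120.8]
ee_rot: [1.0, -0.02, -0.0, 0.0]
force: [0.4, -0.4, -0.4]
gripper_width: 37.8
```

Run:
```python
from h import *
import pickle
st=manip.get_state(); im=optics.grab_frame('wrist'); save('w30r',im); pickle.dump(st,open('w30r.pkl','wb')); save('w30',cv2.resize(im,(800,600)))
stat(); c=cam('wrist',st); k=1.5625
print(np.round(proj(c,[nest(75,-75,50),nest(35,-75,50),nest(0,-75,55)])*k))
rollnest(c,im,range(120,165,6),range(200,215,3),lambda y:398/k,-75)
```

```text
t 41.2 tcp [ 481.1 -340.5  121.4] psi -92.24 z [ 0.001 -0.001 -1.   ] F [-0.5 -0.7  0. ] w 37.2 q [ 0.21  0.72  0.59  1.79 -0.54  0.8  -0.54]
[[395. 173.]
 [395. 250.]
 [395. 314.]]
y off 0.35 axis deg vs nest 1.28 edges [ nan 62.3] span nan n elev nanh.py:104: RuntimeWarning: divide by zero encountered in scalar divide
  l+=(170-V[y,l])/(V[y,l+1]-V[y,l]); r-=(170-V[y,r])/(V[y,r-1]-V[y,r])
h.py:20: RuntimeWarning: invalid value encountered in divide
  return -M[:3,:3].T@M[:3,3],d/np.linalg.norm(d,axis=1)[:,None]
```

View pics/w30.png

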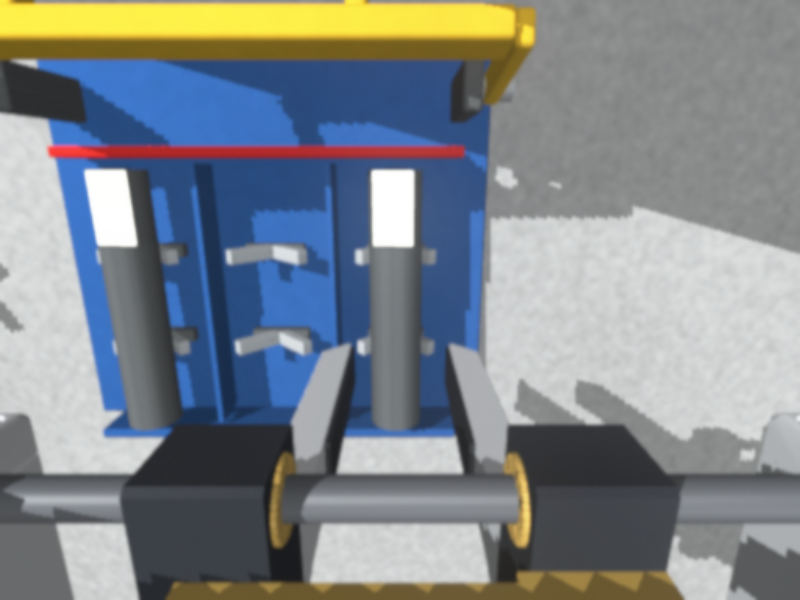

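Run:
```python
from h import *
import pickle
st=pickle.load(open('w30r.pkl','rb')); im=cv2.imread('pics/w30r.png'); c=cam('wrist',st); k=1.5625
rollnest(c,im,range(116,152,4),range(176,208,4),lambda y:396/k,-75)
rollnest(c,im,range(116,152,4),range(176,208,4),lambda y:(110+(y*k-175)*.17)/k,75)
im2=im[105:275,50:280]; cv2.imwrite('pics/w30c.png',cv2.resize(im2,(780,577),interpolation=cv2.INTER_CUBIC))
```

```text
y off 0.35 axis deg vs nest -0.08 edges [147.5  46.6] span 100.8 n elev 97.1
y off 0.21 axis deg vs nest -0.71 edges [139.7  43.2] span 96.5 n elev 91.4
```

View pics/w30c.png

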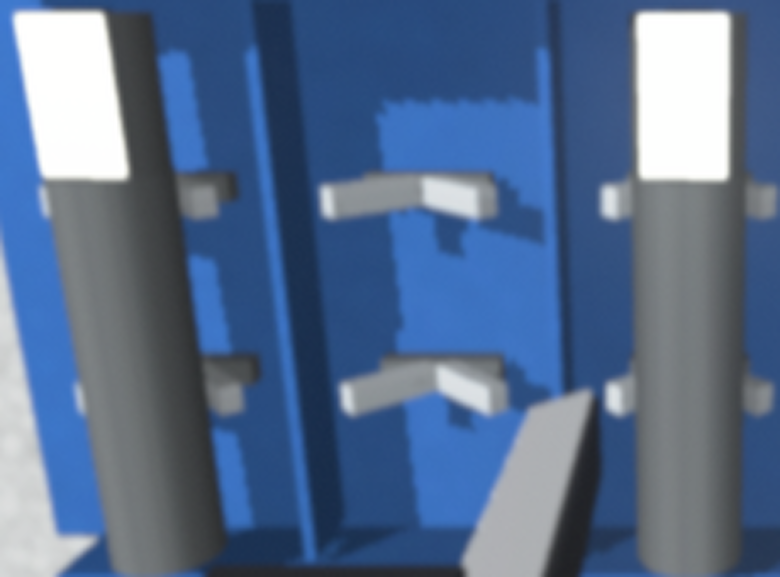

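Two views agree that B lies about 7° rolled towards +y, which is inside the 12° limit but too near it. I regrip it lightly leaned and correct by 7°.

Run:
```python
from h import *
stat(); planax([484,-338.8,40.2],-92.2,-3.5,13,0)
```

```text
t 41.2 tcp [ 481.1 -340.5  121.4] psi -92.24 z [ 0.001 -0.001 -1.   ] F [-0.5 -0.7  0. ] w 37.2 q [ 0.21  0.72  0.59  1.79 -0.54  0.8  -0.54]
t [ 2.8 -1.1 94.2] w [-0.0601 -0.001  -0.0007] dist 94 ang 3.4
```

>>> drive_tool --series '[{"jaw": 0.575,"tx": 2.8,"ty": -1.1,"tz": 40,"wx": -0.06,"wy": 0,"wz": 0},{"jaw": 0.575,"tx": 2.8,"ty": -1.1,"tz": 65,"wx": -0.06,"wy": 0,"wz": 0},{"jaw": 0.575,"tx": 2.8,"ty": -1.1,"tz": 82,"wx": -0.06,"wy": 0,"wz": 0},{"jaw": 0.575,"tx": 2.8,"ty": -1.1,"tz": 94,"wx": -0.06,"wy": 0,"wz": 0},{"jaw": 0.575,"tx": 2.8,"ty": -1.1,"tz": 94,"wx": -0.06,"wy": 0,"wz": 0},{"jaw": 0.8,"tx": 2.8,"ty": -1.1,"tz": 94,"wx": -0.06,"wy": 0,"wz": 0},{"jaw": 0.8,"tx": 2.8,"ty": -1.1,"tz": 94,"wx": -0.06,"wy": 0,"wz": 0},{"jaw": 0.8,"tx": 2.8,"ty": -1.1,"tz": 94,"wx": -0.06,"wy": 0,"wz": 0}]'

```text
time: 42.2
tcp_pos: [484.4, -338.6, 28.0]
ee_rot: [0.999, -0.019, 0.0, 0.03]
force: [0.3, 4.2, 4.4]
gripper_width: 29.4
```

Run:
```python
from h import *
stat(); s=manip.get_state(); M=R.from_quat(s['ee_rot']).as_matrix(); ax=s['tcp_pos']-13*M[:,2]; print('ax',ax)
planax(ax+[-2,0,15],-92.2,4,13,0); planax(ax+[-2,0,0.3],-92.2,4,13,0)
```

```text
t 42.2 tcp [ 484.4 -338.6   28. ] psi -92.22 z [-0.001 -0.059 -0.998] F [0.3 4.2 4.4] w 29.4 q [ 0.22  0.84  0.5   1.86 -0.63  0.56 -0.5 ]
ax [ 484.40124796 -337.84089258   40.95034633]
t [ -2.   -0.7 -15.1] w [ 0.1293 -0.0016 -0.0002] dist 15 ang 7.4
t [-2.  -1.6 -0.4] w [ 0.1293 -0.0016 -0.0002] dist 3 ang 7.4
```

>>> drive_tool --series '[{"jaw": 0.8,"tx": -1,"ty": 0,"tz": -8,"wx": 0,"wy": 0,"wz": 0},{"jaw": 0.8,"tx": -2,"ty": -0.5,"tz": -15,"wx": 0.06,"wy": 0,"wz": 0},{"jaw": 0.8,"tx": -2,"ty": -0.7,"tz": -15,"wx": 0.129,"wy": -0.002,"wz": 0},{"jaw": 0.8,"tx": -2,"ty": -0.9,"tz": -15,"wx": 0.129,"wy": -0.002,"wz": 0},{"jaw": 0.8,"tx": -2,"ty": -1.2,"tz": -6,"wx": 0.129,"wy": -0.002,"wz": 0},{"jaw": 0.8,"tx": -2,"ty": -1.4,"tz": -1,"wx": 0.129,"wy": -0.002,"wz": 0},{"jaw": 0.8,"tx": -2,"ty": -1.6,"tz": 0.8,"wx": 0.129,"wy": -0.002,"wz": 0},{"jaw": 0.8,"tx": -2,"ty": -1.6,"tz": 0.8,"wx": 0.129,"wy": -0.002,"wz": 0}]'

```text
time: 43.2
tcp_pos: [482.4, -337.0, 27.9]
ee_rot: [0.999, -0.019, 0.001, -0.035]
force: [-2.3, 0.4, 5.3]
gripper_width: 29.4
```

Run:
```python
from h import *
stat()
```

```text
t 43.2 tcp [ 482.4 -337.    27.9] psi -92.19 z [ 0.002  0.069 -0.998] F [-2.3  0.4  5.3] w 29.4 q [ 0.33  0.85  0.45  1.79 -0.63  0.7  -0.44]
```

Released at the corrected lean; lifting along the tool and checking.

>>> drive_tool --series '[{"jaw": 0.6,"tx": 0,"ty": 0,"tz": 0,"wx": 0,"wy": 0,"wz": 0},{"jaw": 0.6,"tx": 0,"ty": 0,"tz": 0,"wx": 0,"wy": 0,"wz": 0},{"jaw": 0.6,"tx": 0,"ty": 0,"tz": -2,"wx": 0,"wy": 0,"wz": 0},{"jaw": 0.6,"tx": 0,"ty": 0,"tz": -20,"wx": 0,"wy": 0,"wz": 0},{"jaw": 0.6,"tx": 0,"ty": 0,"tz": -60,"wx": -0.069,"wy": 0,"wz": 0},{"jaw": 0.6,"tx": 0,"ty": 0,"tz": -93,"wx": -0.069,"wy": 0,"wz": 0},{"jaw": 0.6,"tx": 0,"ty": 0,"tz": -93,"wx": -0.069,"wy": 0,"wz": 0},{"jaw": 0.6,"tx": 0,"ty": 0,"tz": -93,"wx": -0.069,"wy": 0,"wz": 0}]'

```text
time: 44.2
tcp_pos: [482.1, -343.1, 120.8]
ee_rot: [1.0, -0.019, -0.0, -0.0]
force: [0.1, 0.2, 0.1]
gripper_width: 37.7
```

Run:
```python
from h import *
import pickle
st=manip.get_state(); im=optics.grab_frame('wrist'); save('w31r',im); pickle.dump(st,open('w31r.pkl','wb')); save('w31',cv2.resize(im,(800,600)))
stat(); c=cam('wrist',st); k=1.5625
print(np.round(proj(c,[nest(75,-75,50),nest(35,-75,50),nest(75,75,50),nest(35,75,50)])*k))
try:
  rollnest(c,im,range(118,150,4),range(176,208,4),lambda y:398/k,-75)
  rollnest(c,im,range(118,150,4),range(176,208,4),lambda y:(110+(y*k-175)*.17)/k,75)
except Exception as e: print(e)
```

```text
t 44.25 tcp [ 481.8 -342.8  120.2] psi -92.2 z [-0.001  0.001 -1.   ] F [ 1.  -0.4 -0.1] w 37.9 q [ 0.22  0.72  0.58  1.78 -0.53  0.8  -0.55]
[[389. 176.]
 [390. 253.]
 [101. 177.]
 [114. 253.]]
y off 0.29 axis deg vs nest -0.05 edges [139.8  38.8] span 101.0 n elev 89.3
y off 0.18 axis deg vs nest -0.68 edges [139.7  43.3] span 96.4 n elev 91.5
```

View pics/w31.png

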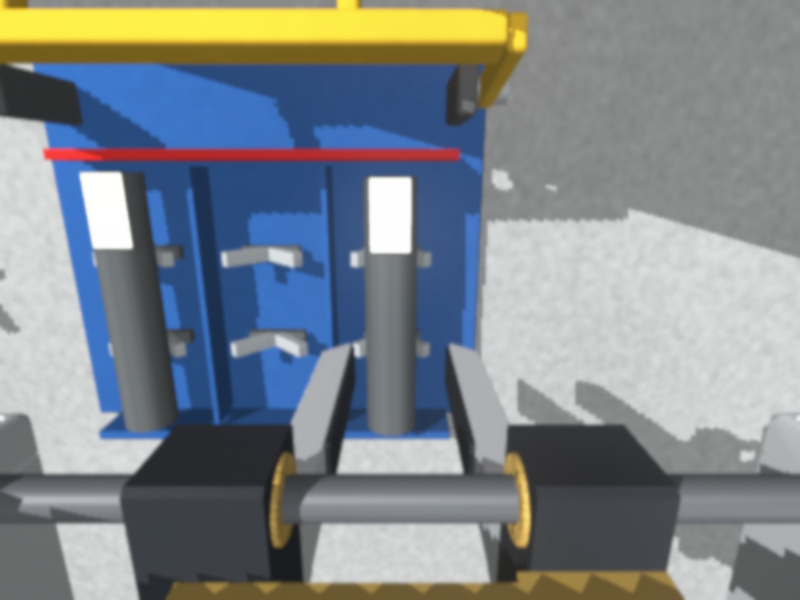

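Both flats are upright (A 91.5°, B 89.3°) and centred. Now the bar handle.

Run:
```python
from h import *
plan(nest(169.4,0,190),Rdown(-2.2))
```

```text
t [168.  -78.4 -69.9] w [-0.0017 -0.     -1.5708] dist 198 ang 90.0
```

>>> drive_tool --series '[{"jaw": 0.6,"tx": 0,"ty": 0,"tz": -60,"wx": 0,"wy": 0,"wz": -0.1},{"jaw": 0.6,"tx": 25,"ty": -15,"tz": -95,"wx": 0,"wy": 0,"wz": -0.28},{"jaw": 0.6,"tx": 55,"ty": -30,"tz": -95,"wx": 0,"wy": 0,"wz": -0.46},{"jaw": 0.6,"tx": 85,"ty": -45,"tz": -95,"wx": 0,"wy": 0,"wz": -0.64},{"jaw": 0.6,"tx": 115,"ty": -60,"tz": -95,"wx": 0,"wy": 0,"wz": -0.82},{"jaw": 0.6,"tx": 145,"ty": -72,"tz": -90,"wx": 0,"wy": 0,"wz": -1.0},{"jaw": 0.6,"tx": 168,"ty": -78,"tz": -80,"wx": 0,"wy": 0,"wz": -1.18},{"jaw": 0.6,"tx": 168,"ty": -78.4,"tz": -70,"wx": 0,"wy": 0,"wz": -1.36}]'

```text
time: 45.25
tcp_pos: [653.9, -269.3, 187.5]
ee_rot: [0.787, 0.617, -0.0, -0.002]
force: [-0.0, 0.5, -0.3]
gripper_width: 37.7
```

Run:
```python
from h import *
stat(); plan(nest(169.4,0,170),Rdown(-2.2))
```

```text
t 45.25 tcp [ 653.9 -269.3  187.5] psi -13.81 z [-0.003  0.003 -1.   ] F [-0.   0.5 -0.3] w 37.7 q [ 0.22  0.75  0.26  1.35 -0.2   1.07  0.27]
t [-2.  -0.6 17.5] w [-0.0031 -0.0027 -0.2026] dist 18 ang 11.6
```

>>> drive_tool --series '[{"jaw": 0.6,"tx": -2,"ty": -0.6,"tz": 17,"wx": -0.003,"wy": -0.003,"wz": -0.15},{"jaw": 0.6,"tx": -2,"ty": -0.6,"tz": 17,"wx": -0.003,"wy": -0.003,"wz": -0.203},{"jaw": 0.6,"tx": -2,"ty": -0.6,"tz": 17,"wx": -0.003,"wy": -0.003,"wz": -0.203}]'

```text
time: 45.62
tcp_pos: [651.9, -271.0, 168.9]
ee_rot: [0.721, 0.693, -0.001, -0.001]
force: [0.0, -0.3, -0.8]
gripper_width: 37.9
```

Run:
```python
from h import *
import pickle
st=manip.get_state(); im=optics.grab_frame('wrist'); save('w32r',im); pickle.dump(st,open('w32r.pkl','wb')); save('w32',cv2.resize(im,(800,600)))
stat(); c=cam('wrist',st); k=1.5625
roi=np.zeros(im.shape[:2],np.uint8); roi[60:225,225:300]=255
m=cv2.inRange(cv2.cvtColor(im,cv2.COLOR_BGR2HSV),(0,0,0),(180,255,55))&roi
bs=blobs(m,60)
for b in bs[:3]:
    r=cv2.minAreaRect(b); bx=cv2.boxPoints(r); print(np.round(r[0]),np.round(r[1]),np.round(plane(c,[r[0]],103),1), 'box',np.round(bx*k).tolist())
print('pred handle px',np.round(proj(c,[nest(169.4,y,103) for y in (-70,0,70)])*k).tolist())
```

```text
t 45.67 tcp [ 652.2 -271.1  169.4] psi -2.27 z [-0.002  0.001 -1.   ] F [ 0.2 -1.2 -0.3] w 37.5 q [ 0.25  0.76  0.2   1.38 -0.16  1.02  0.44]
[259. 172.] [ 14. 104.] [[ 654.6 -245.9  103. ]] box [[393.0, 350.0], [396.0, 187.0], [417.0, 188.0], [415.0, 350.0]]
pred handle px [[404.0, 426.0], [404.0, 313.0], [404.0, 183.0]]
```

View pics/w32.png

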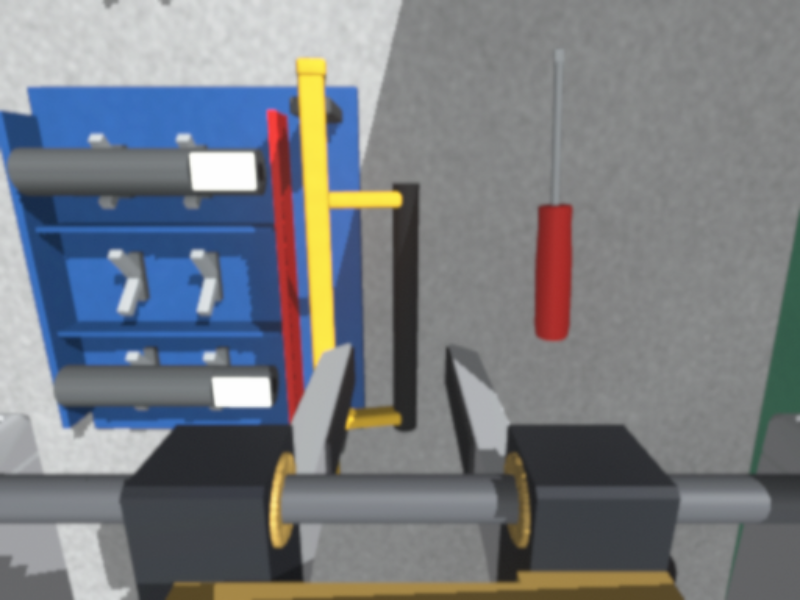

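Handle is at x≈405, y 184–430, exactly as predicted (404, 183–426). Lowering and gripping.

>>> drive_tool --series '[{"jaw": 0.6,"tx": 0,"ty": 0.5,"tz": 40,"wx": 0,"wy": 0,"wz": 0},{"jaw": 0.6,"tx": 0,"ty": 0.5,"tz": 70,"wx": 0,"wy": 0,"wz": 0},{"jaw": 0.6,"tx": 0,"ty": 0.5,"tz": 85,"wx": 0,"wy": 0,"wz": 0},{"jaw": 0.6,"tx": 0,"ty": 0.5,"tz": 85,"wx": 0,"wy": 0,"wz": 0},{"jaw": 0.95,"tx": 0,"ty": 0.5,"tz": 85,"wx": 0,"wy": 0,"wz": 0},{"jaw": 0.95,"tx": 0,"ty": 0.5,"tz": 85,"wx": 0,"wy": 0,"wz": 0},{"jaw": 0.95,"tx": 0,"ty": 0.5,"tz": 85,"wx": 0,"wy": 0,"wz": 0},{"jaw": 0.95,"tx": 0,"ty": 0.5,"tz": 85,"wx": 0,"wy": 0,"wz": 0}]'

```text
time: 46.68
tcp_pos: [654.6, -271.4, 85.7]
ee_rot: [0.721, 0.693, 0.001, 0.001]
force: [3.4, -0.1, 2.7]
gripper_width: 12.9
```

Run:
```python
from h import *
stat()
s=manip.get_state(); p=s['tcp_pos'][:2]-NO; print('nest x of tcp',p@u,p@v)
x0=169.4; z0=84
for t in (1.75,1.55,1.35,1.15,.95,.75,.6,.45,.3,.2,.12,.06,.03,.0):
    f=np.radians(38.3)+t; print(t,'ty',round(115-72.6*np.cos(f)-x0,1),'tz',round(z0-(55+72.6*np.sin(f)-19),1))
```

```text
t 46.67 tcp [ 654.6 -271.4   85.7] psi -2.25 z [ 0.003 -0.001 -1.   ] F [ 3.4 -0.1  2.7] w 12.9 q [ 0.26  0.85  0.19  1.44 -0.18  0.87  0.46]
nest x of tcp 171.24874451981938 -0.34561080607631034
1.75 ty 0.0 tz -0.0
1.55 ty -10.6 tz -9.9
1.35 ty -23.0 tz -17.4
1.15 ty -36.6 tz -22.4
0.95 ty -50.9 tz -24.5
0.75 ty -65.4 tz -23.8
0.6 ty -76.0 tz -21.3
0.45 ty -86.1 tz -17.3
0.3 ty -95.5 tz -11.8
0.2 ty -101.3 tz -7.4
0.12 ty -105.6 tz -3.5
0.06 ty -108.6 tz -0.3
0.03 ty -110.0 tz 1.3
0.0 ty -111.4 tz 3.0
```

>>> drive_tool --series '[{"jaw": 0.95,"tx": 0,"ty": -10.6,"tz": -9,"wx": 0,"wy": 0,"wz": 0},{"jaw": 0.95,"tx": 0,"ty": -23,"tz": -16.5,"wx": 0,"wy": 0,"wz": 0},{"jaw": 0.95,"tx": 0,"ty": -36.6,"tz": -21.5,"wx": 0,"wy": 0,"wz": 0},{"jaw": 0.95,"tx": 0,"ty": -50.9,"tz": -23.6,"wx": 0,"wy": 0,"wz": 0},{"jaw": 0.95,"tx": 0,"ty": -65.4,"tz": -23,"wx": 0,"wy": 0,"wz": 0},{"jaw": 0.95,"tx": 0,"ty": -76,"tz": -20.5,"wx": 0,"wy": 0,"wz": 0},{"jaw": 0.95,"tx": 0,"ty": -86.1,"tz": -16.5,"wx": 0,"wy": 0,"wz": 0},{"jaw": 0.95,"tx": 0,"ty": -95.5,"tz": -11,"wx": 0,"wy": 0,"wz": 0}]'

```text
time: 47.68
tcp_pos: [559.4, -267.2, 96.7]
ee_rot: [0.721, 0.693, 0.001, 0.002]
force: [1.8, 1.1, 2.2]
gripper_width: 13.1
```

Run:
```python
from h import *
stat()
s=manip.get_state(); p=s['tcp_pos'][:2]-NO; x=p@u-1.8; z=s['tcp_pos'][2]-.9; print('nest x',x,'bar',np.arctan2(z+19-55,115-x)-np.radians(38.3))
for t in (.2,.12,.06,.03):
    f=np.radians(38.3)+t; print(t,'ty',round(115-72.6*np.cos(f)-x,1),'tz',round(z-(55+72.6*np.sin(f)-19),1))
```

```text
t 47.67 tcp [ 559.4 -267.2   96.7] psi -2.23 z [ 0.004 -0.    -1.   ] F [1.8 1.1 2.2] w 13.1 q [ 0.29  0.72  0.18  1.71 -0.18  0.72  0.52]
nest x 74.15636044581632 bar 0.30315898625306537
0.2 ty -6.1 tz 4.4
0.12 ty -10.3 tz 8.3
0.06 ty -13.3 tz 11.5
0.03 ty -14.8 tz 13.1
```

>>> drive_tool --series '[{"jaw": 0.95,"tx": 0,"ty": -6,"tz": 4.4,"wx": 0,"wy": 0,"wz": 0},{"jaw": 0.95,"tx": 0,"ty": -10,"tz": 8.3,"wx": 0,"wy": 0,"wz": 0},{"jaw": 0.95,"tx": 0,"ty": -12,"tz": 10,"wx": 0,"wy": 0,"wz": 0},{"jaw": 0.95,"tx": 0,"ty": -13.5,"tz": 11.5,"wx": 0,"wy": 0,"wz": 0},{"jaw": 0.95,"tx": 0,"ty": -14.5,"tz": 12.7,"wx": 0,"wy": 0,"wz": 0},{"jaw": 0.95,"tx": 0,"ty": -14.8,"tz": 13.2,"wx": 0,"wy": 0,"wz": 0}]'

```text
time: 48.42
tcp_pos: [544.8, -266.4, 83.6]
ee_rot: [0.721, 0.693, 0.002, 0.002]
force: [1.8, 2.9, 5.2]
gripper_width: 12.7
```

Run:
```python
from h import *
stat()
s=manip.get_state(); p=s['tcp_pos'][:2]-NO; x=p@u-1.8; z=s['tcp_pos'][2]-.9; print('nest x',x,'bar',np.arctan2(z+19-55,115-x)-np.radians(38.3))
```

```text
t 48.42 tcp [ 544.8 -266.4   83.6] psi -2.22 z [ 0.004 -0.    -1.   ] F [1.8 2.9 5.2] w 12.7 q [ 0.31  0.72  0.17  1.76 -0.18  0.67  0.54]
nest x 59.566296675593364 bar 0.031910251383572175
```

Bar is at about 0.03 rad with light upward contact. Opening and lifting straight up.

>>> drive_tool --series '[{"jaw": 0.6,"tx": 0,"ty": 0,"tz": 0,"wx": 0,"wy": 0,"wz": 0},{"jaw": 0.5,"tx": 0,"ty": 0,"tz": 0,"wx": 0,"wy": 0,"wz": 0},{"jaw": 0.5,"tx": 0,"ty": -1.5,"tz": 0,"wx": 0,"wy": 0,"wz": 0},{"jaw": 0.4,"tx": 0,"ty": -1.5,"tz": -3,"wx": 0,"wy": 0,"wz": 0},{"jaw": 0.4,"tx": 0,"ty": -1.5,"tz": -30,"wx": 0,"wy": 0,"wz": 0},{"jaw": 0.4,"tx": 0,"ty": -1.5,"tz": -80,"wx": 0,"wy": 0,"wz": 0},{"jaw": 0.4,"tx": 0,"ty": -1.5,"tz": -130,"wx": 0,"wy": 0,"wz": 0},{"jaw": 0.4,"tx": 0,"ty": -1.5,"tz": -130,"wx": 0,"wy": 0,"wz": 0}]'

```text
time: 49.42
tcp_pos: [545.1, -267.9, 218.1]
ee_rot: [0.721, 0.693, 0.003, 0.006]
force: [0.8, -0.2, -1.0]
gripper_width: 56.2
```

Run:
```python
from h import *
import pickle
st=manip.get_state(); im=optics.grab_frame('wrist'); save('w33r',im); pickle.dump(st,open('w33r.pkl','wb')); save('w33',cv2.resize(im,(800,600)))
im=optics.grab_frame('side'); save('s33',cv2.resize(im[110:250,170:340],(728,600),interpolation=cv2.INTER_CUBIC)); stat()
```

```text
t 49.52 tcp [ 542.5 -266.3  213.8] psi -2.22 z [ 0.005 -0.    -1.   ] F [-0.9  0.9  0.5] w 56.3 q [ 0.28  0.56  0.21  1.65 -0.14  0.94  0.5 ]
```

View pics/w33.png

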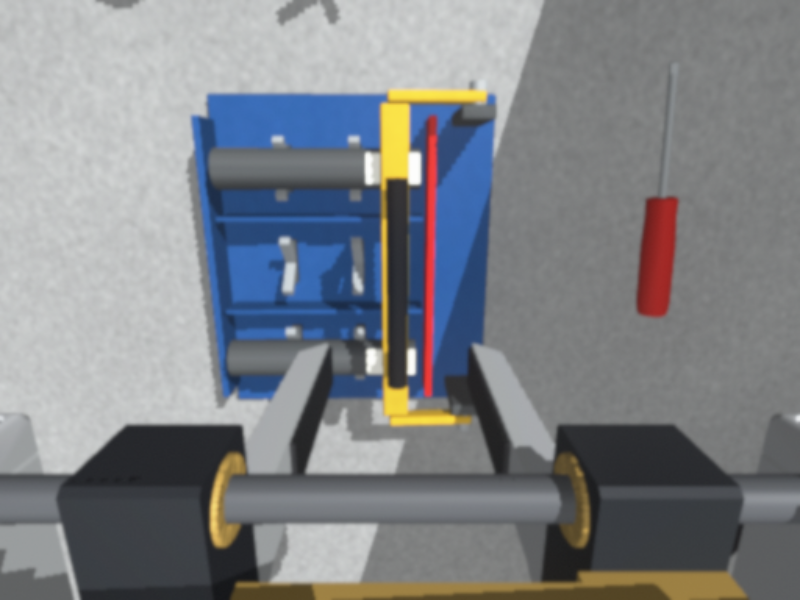

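View pics/s33.png

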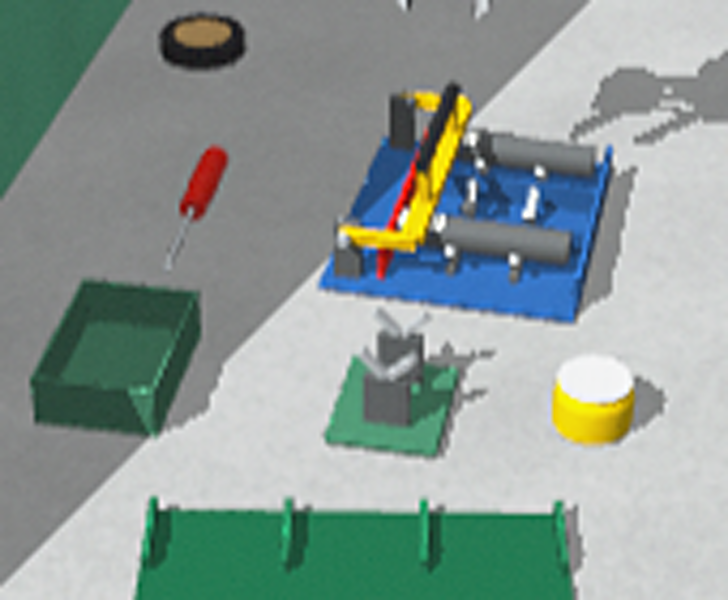

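Run:
```python
from h import *
import pickle
st=pickle.load(open('w33r.pkl','rb')); im=cv2.imread('pics/w33r.png'); c=cam('wrist',st); k=1.5625
for t in (0,.03,.07,.12):
    f=np.radians(38.3)+t; print(t,np.round(proj(c,[nest(115-72.6*np.cos(f),y,55+72.6*np.sin(f)) for y in (70,0,-70)])*k,1).tolist())
roi=np.zeros(im.shape[:2],np.uint8); roi[110:250,240:270]=255
m=cv2.inRange(cv2.cvtColor(im,cv2.COLOR_BGR2HSV),(0,0,0),(180,255,60))&roi
b=blobs(m,60)[0]; r=cv2.minAreaRect(b); print(np.round(np.array(r[0])*k,1),np.round(np.array(r[1])*k,1))
# spindle ends: mid along nest x, at z 40
for y,xe,row in ((75,(209,421),167),(-75,(228,416),360)):
    q=plane(c,np.array([[xe[0],row],[xe[1],row]])/k,50); print(y,'ends nest x',np.round((q[:,:2]-NO)@u,1),'nest y',np.round((q[:,:2]-NO)@v,1))
s=manip.get_state(); print(s['time'],s['force'],s['gripper_width'])
```

```text
0 [[393.0, 177.6], [393.5, 287.1], [394.0, 383.7]]
0.03 [[395.2, 177.6], [395.6, 287.8], [396.0, 384.8]]
0.07 [[398.4, 177.7], [398.6, 288.6], [398.8, 386.2]]
0.12 [[402.6, 177.8], [402.5, 289.6], [402.5, 387.9]]
[397.5 282.8] [203.2  18.7]
75 ends nest x [-73.5  78.2] nest y [76.3 76.1]
-75 ends nest x [-75.3  75.8] nest y [-72.9 -73.9]
49.525 [-0.88692237  0.89190283  0.4944048 ] 56.32724233364458
```

Run:
```python
from h import *
import pickle
k=1.5625
for f,roi_ in (('w2',(75,255,215,250)),('w33r',(110,250,240,270))):
    st=pickle.load(open(f+'.pkl','rb')); im=cv2.imread(f'pics/{f}.png'); c=cam('wrist',st)
    roi=np.zeros(im.shape[:2],np.uint8); roi[roi_[0]:roi_[1],roi_[2]:roi_[3]]=255
    hsv=cv2.cvtColor(im,cv2.COLOR_BGR2HSV)
    m=cv2.inRange(hsv,(0,0,0),(180,255,60))&roi; b=blobs(m,60)[0]; r=cv2.minAreaRect(b)
    red=(cv2.inRange(hsv,(0,120,60),(8,255,255))|cv2.inRange(hsv,(172,120,60),(180,255,255))); red[:, :240]=0; red[:,290:]=0; red[260:]=0
    rb=blobs(red,40)[0].reshape(-1,2); l=cv2.fitLine(rb,cv2.DIST_L2,0,.01,.01).ravel(); xr=l[2]+(r[0][1]-l[3])*l[0]/l[1]
    H=plane(c,[r[0]],100)[0][:2]; W=plane(c,[[xr,r[0][1]]],38)[0][:2]
    print(f,'handle x minus redwall x (z100/z38)',((H-W)@u).round(2))
    for t in (0,.03,.07,.1):
        a=np.radians(38.3)+t; q=proj(c,[nest(115-72.6*np.cos(a),0,55+72.6*np.sin(a))])[0]; print('  model',t,((plane(c,[q],100)[0][:2]-nest(86.5,0,0)[:2])@u).round(2))
```

```text
w2 handle x minus redwall x (z100/z38) -29.29
  model 0 -28.47
  model 0.03 -27.22
  model 0.07 -25.43
  model 0.1 -24.02
w33r handle x minus redwall x (z100/z38) -25.19
  model 0 -28.47
  model 0.03 -27.09
  model 0.07 -25.15
  model 0.1 -23.61
```

The handle-to-wall check in the wrist view reads a little high (0.03–0.08 rad), so I compare with the fixed cameras' start pictures after backing off.

>>> drive_tool --series '[{"jaw": 0.4,"tx": 60,"ty": 0,"tz": -40,"wx": 0,"wy": 0,"wz": 0},{"jaw": 0.4,"tx": 120,"ty": 0,"tz": -60,"wx": 0,"wy": 0,"wz": 0},{"jaw": 0.4,"tx": 180,"ty": 0,"tz": -60,"wx": 0,"wy": 0,"wz": 0},{"jaw": 0.4,"tx": 240,"ty": -20,"tz": -60,"wx": 0,"wy": 0,"wz": 0},{"jaw": 0.4,"tx": 300,"ty": -40,"tz": -60,"wx": 0,"wy": 0,"wz": 0},{"jaw": 0.4,"tx": 360,"ty": -50,"tz": -60,"wx": 0,"wy": 0,"wz": 0},{"jaw": 0.4,"tx": 420,"ty": -60,"tz": -60,"wx": 0,"wy": 0,"wz": 0},{"jaw": 0.4,"tx": 420,"ty": -60,"tz": -60,"wx": 0,"wy": 0,"wz": 0}]'

```text
time: 50.52
tcp_pos: [496.0, 161.5, 271.6]
ee_rot: [0.717, 0.697, 0.001, -0.0]
force: [0.3, -1.0, -0.1]
gripper_width: 56.4
```

Run:
```python
from h import *
stat()
T=optics.grab_frame('top'); S=optics.grab_frame('side'); save('t34',T); save('s34',S)
T0=cv2.imread('pics/top0.png'); S0=cv2.imread('pics/side0.png')
f=lambda i,a:cv2.resize(i[a[0]:a[1],a[2]:a[3]],(390,290),interpolation=cv2.INTER_CUBIC)
ta=(140,220,325,433); sa=(125,190,240,327)
cv2.imwrite('pics/c34.png',np.vstack([np.hstack([f(T0,ta),f(T,ta)]),np.hstack([f(S0,sa),f(S,sa)])]))
c=cam('top')
for t in (0,.03,.07,.1):
    a=np.radians(38.3)+t; P=nest(115-72.6*np.cos(a),0,55+72.6*np.sin(a)); print(t,'top',proj(c,[P]).round(2),'side',proj(cam('side'),[P]).round(2))
```

```text
t 50.52 tcp [496.  161.5 271.6] psi -1.67 z [ 0.001  0.001 -1.   ] F [ 0.3 -1.  -0.1] w 56.4 q [-0.48  0.37  0.16  1.79 -0.07  0.99 -0.32]
0 top [[384.29 165.41]] side [[272.19 139.19]]
0.03 top [[384.47 164.86]] side [[271.85 138.76]]
0.07 top [[384.7 164.1]] side [[271.38 138.2 ]]
0.1 top [[384.86 163.51]] side [[271.   137.79]]
```

View pics/c34.png

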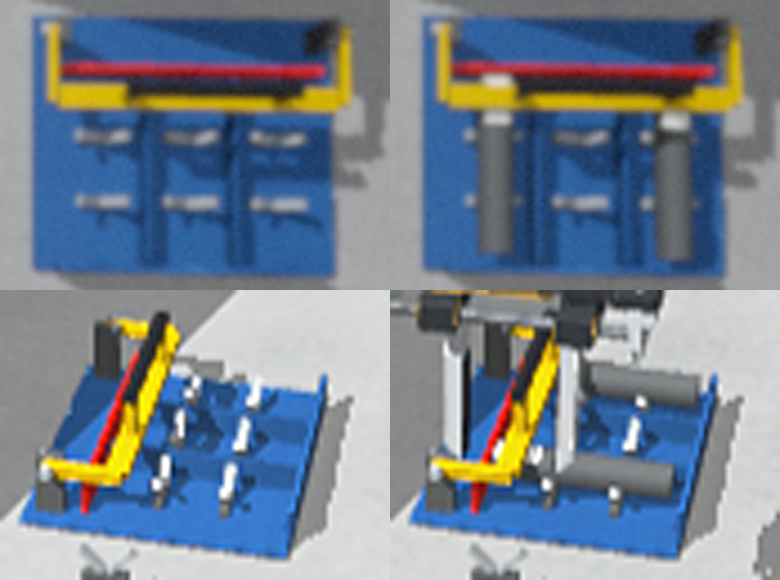

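Run:
```python
from h import *
T0=cv2.imread('pics/top0.png').astype(float); T=cv2.imread('pics/t34.png').astype(float)
from scipy.optimize import minimize_scalar
from scipy.ndimage import shift
cols=slice(368,398)
for nm,r0,r1,ch in (('base front edge',210,222,2),('red wall',155,162,2),('handle+beam',160,173,2),('handle+beam g',160,173,1)):
    a=T0[r0-6:r1+6,cols,ch].mean(1); b=T[r0-6:r1+6,cols,ch].mean(1)
    g=lambda s:((shift(b,s,order=3,mode='nearest')-a)[6:-6]**2).sum()
    s=min(np.arange(-4,4,.02),key=g); print(nm,'shift up px',round(s,2),'resid',g(s).round(0))
a=T0[155:176,cols].mean(1); b=T[155:176,cols].mean(1)
for i in range(21): print(155+i,a[i].round().astype(int),b[i].round().astype(int))
```

```text
base front edge shift up px -0.1 resid 34.0
red wall shift up px -0.02 resid 30.0
handle+beam shift up px 0.32 resid 1496.0
handle+beam g shift up px 0.46 resid 726.0
155 [152  93  44] [149  91  43]
156 [153  93  57] [150  92  56]
157 [139  86 108] [137  83 105]
158 [103  66 161] [100  64 158]
159 [ 53  41 172] [ 52  39 169]
160 [ 37  28 134] [ 28  27 132]
161 [63 40 85] [38 31 84]
162 [72 48 52] [48 40 51]
163 [56 45 41] [45 40 40]
164 [43 41 40] [38 39 39]
165 [37 45 49] [31 66 81]
166 [ 28  86 106] [ 17 124 150]
167 [ 10 143 172] [  2 164 194]
168 [  3 173 203] [  1 176 205]
169 [ 41 162 191] [ 42 158 186]
170 [ 93 123 140] [ 94 115 130]
171 [127  92  75] [126  87  64]
172 [137  84  43] [135  82  41]
173 [134  81  39] [134  81  38]
174 [124  74  35] [126  76  37]
175 [114  74  45] [112  71  43]
```

The fixed top camera settles it. The handle edge moved up only 0.63 px from the start picture; the model predicts 0.55 px at 0.03 rad and 1.3 px at 0.07 rad. So the bar is at about 0.035 rad, lying on the flats. Red wall and base shift by 0.1 px or less. Handing in.

Run:
```python
from h import *
stat(); print(workorder.finish_job())
```

```text
t 50.62 tcp [497.5 156.1 272. ] psi -2.09 z [ 0.002 -0.002 -1.   ] F [ 0.1 -0.9  0.4] w 56.4 q [-0.48  0.37  0.16  1.79 -0.07  0.99 -0.32]
the job is handed in; nothing more can be done
None
```

The job is handed in at about 50.6 s of the 210 s. Both dark spindles lie in the nest, flats up and flat ends to the red wall, with the yellow bar down on the flats. No verdict came back.

**What I did**
- I swung the bar right back. Only two spindles were on the mat.
- The first spindle took two 34° turns on the stand and went into compartment 2 (nest y +75). The second took two 49° turns and went into compartment 0 (nest y -75).
- I then swung the bar over onto the flats and moved the arm clear. The tin, key box and screwdriver were not touched.

**Last checks**

| Check | Measured | Limit |
|---|---|---|
| Flat off vertical (taken before the bar came down) | first 1.5°, second 0.7° | 12° |
| Middle from seat, along the compartment | first about 2–3 mm, second under 1 mm | 12 mm |
| Middle from seat, across the compartment | about 0.3 mm before the bar came down; up to about 2 mm after, by a rougher estimate | 12 mm |
| Bar angle | about 0.035 rad | 0.07 rad |

**Failed or disagreed on the way**
- **First tilt:** leaning the gripper towards the base ran into joint limits, so I turned both spindles using only outward tilts.
- **Second spindle's starting roll:** the first estimate was about 30° off. I measured it again on the stand before turning.
- **Second spindle's roll in the nest:** it measured 7° off once laid, so I regripped and corrected it.
- **Bar angle:** one wrist-camera reading gave up to about 0.08 rad. I went by the fixed top camera's comparison with its start picture.

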